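# Put stored sensor heads on the warm-up dock, lens up

### The arm

A 6-joint arm with a two-finger parallel gripper is mounted at the origin on a cart in front of the work surface, level with it; the furniture and walls round the work are solid. World frame = base frame: x ahead of the robot, y to its left, z up, the work surface at z = 0. Lengths are in mm, angles in rad, forces in N, time in s.
With the tool pointing down it reaches from about 325 to 900 mm from the base axis. Payload 6.1 kg.
Tool frame: the origin (TCP) lies at the very end of the fingers, on their centre line; the grasp point (between the pads) lies 19 mm behind it; z points along the fingers, y is the direction in which the jaws open and shut (so a half turn about z gives the same grasp; the last joint's range is limited). The gripper opens to 85 mm and grips with 20 to 120 N. Pads are 22 mm wide; open, the fingers measure 114 mm over their backs; the gripper's body (76 mm by 85 mm) begins 54 mm behind the grasp point. The pads swing forward as they close: fully open they stand 13 mm farther back than shut.
Start: joints at [1.015, 0.22, 1.526, -0, 1.395, -0.126], TCP at [260.428, 568.149, 231.3] pointing down, gripper open.
Joint ranges: [-2.98, 2.98], [-0.91, 2.08], [0.09, 2.57], [-1.24, 4.39], [0.2, 2.65], [-2.68, 2.68]. Speed limits (rad/s): [2.57, 2.57, 3.01, 3.14, 3.14, 3.14].

### API

Orientations are given as a unit quaternion [w, x, y, z].
In Python, from plant import arm gives the robot as it stands. The module is installed in compiled form; this text tells all that it offers.
- The arm moves only by the tool apply_moves, never from a script. Its argument "moves" is a list of rows, each an object with "claw": the closure, from -1 (fully open) to 1 (shut); "translation": the shift along the world's x, y, z in mm, a list of three; "dr": the turn, a rotation vector about the world's x, y, z in degrees, a list of three. A call has 1 to 12 rows; each row is the pose to reach, as a shift and turn from the pose commanded when the call began; what a row does not reach only later rows make up. A row lasts 1/12 s, in which the tool goes at most 41.7 mm and 7.16 degrees, less where a joint would pass 70% of its speed; a pose out of reach is approached as far as the arm can. A call with a gripper value outside its range is refused whole. The fingers move at their own pace and stop on an object; "force" is the grip in N (left out, the last holds). Time passes only in rows, so rows that repeat a pose let the fingers close. It gives the time, the measured TCP pose, the force and the opening at its end, in the units of the state.
- arm.get_obs(): the state, without advancing time (a new reading comes with each control period).
- arm.grab_frame(name): name is "scene" or "top" or "wrist"; returns (picture, depth): 384x512x3 uint8, red, green, blue; 384x512 float32, mm along the optical axis (not along the pixel's ray), 0 where there is no reading.
- arm.get_calibration(name): a dict with "fx", "fy", "cx", "cy" (pixels), "distortion" ([k1, k2, p1, p2, k3] as OpenCV has them; the pictures are not rectified), "camera_from_world" (4x4, takes a point from world to camera coordinates); the wrist camera has in their place "hand_eye" (4x4, takes a point from camera to tool coordinates, whose origin is the TCP and whose axes are the flange's). Camera axes: x right, y down, z forward; pixel columns grow to the right and rows downward; lengths in mm; the calibration is good to about 2 mm. A picture is of the moment at which its call begins: read the wrist's pose just before it. get_calibration takes no time and is no camera call.
- arm.job_done(): hands the job in, once; it reports no verdict.
The state is a dict: "time": time; "q": joint angles; "joint_vel": joint speeds; "joint_torque": joint torques, N m; "tcp_pos": TCP position; "tcp_rot": TCP orientation; "force": force on the tool from outside, world axes, zero at the start; "moment": the same for the moment, N m; "gripper_width": finger opening in mm.
Only numpy, scipy, OpenCV 4.12 (cv2) and the standard library are available. Lean on these libraries where they do the work, as an engineer would, in place of code of your own. Each camera call takes 0.05 s, during which the arm holds its last target.

### The job

Tilt every sensor head out of the foam case (front edge up first, its back end is caught under the retaining strip), turn it over and lay it flat on the dock's rimmed plate with its lens facing up. When they all lie there, turn the dock's selector clockwise by exactly one click for each head, and only then flip the isolator lever over to on. Leave the other things on the bench where they are.

Things in the scene. Friction and masses are not known exactly. Their poses are not given: they have to be found in the camera images.
- head_a_centre (a point): centre of a sensor head: aluminium block 56 (its x) by 36 (y) by 32 mm (z), about 130 g. A round dark lens in one large face, four screws in the opposite one. z points out of the screw face: z up = lens down (as stored), z down = lens up. +x is the end under the strip in the case. Can stand on its ends. Two or three of the heads are present, each in a cutout; an absent one reads None.
- head_b_centre (a point): centre of a sensor head like head_a (56 x 36 x 32 mm, z out of the screw face, lens in the other face, +x end under the strip); None if absent
- head_c_centre (a point): centre of a sensor head like head_a (56 x 36 x 32 mm, z out of the screw face, lens in the other face, +x end under the strip); None if absent
- case_centre (a point): foam case, fixed, 104 (x) by 246 mm (y), x to its back; the point is on the floor of the middle cutout, 16 mm above the bench. Cutouts at y = -66, 0, +66 mm from it; a head lies there lens down, its x along the case's x, its centre 16 mm above the floor. Play 1.5 mm at its back end and at the sides of its last 14 mm. In front of it, beyond x = -30 mm, a foam sill rises 10 mm above the floor.
- strip_edge (a point): middle of the lower front edge of the metal retaining strip along the case's back, x and y as the case's. It overlaps the heads' back ends by 4 mm, its underside 4 mm and its top 8 mm above them. A head comes out by raising its front (-x) edge 15 to 20 degrees about its lower back edge, drawing it 10 mm or more to -x, then lifting.
- pocket (a point): bottom of the finger pocket between the middle and the next (+y) cutout. Such pockets, 30 mm wide (27 mm at the case's two ends), lie on both sides of every head from the case's front back to the last 14 mm of the head; their bottom is 12 mm below the cutout floor and they are open at the front, so that a head is taken across its 36 mm near its front end.
- plate_centre (a point): centre of the upper surface of the dock's warm-up plate, 10 mm above the bench; the dock is fixed. The plate measures 120 mm (x) by 224 mm (y) inside a rim 6 mm wide and 6 mm high. x points to the control box, a white box 72 mm deep and 200 mm wide whose front stands 88 mm in +x from this point and whose top is 30 mm above the bench.
- selector_grip (a point): centre of the grip bar of the selector knob on the control box; bar 40 mm long (the point's x), 10 mm thick (its y), 20 mm high, its top 10 mm above this point; it stands on a 36 mm disc whose upper face is 10 mm below this point. The pointer is the -x end of the bar, a tick mark on the box belongs to each position.
- selector (a joint): angle of the selector in rad, growing clockwise as seen from above: spring detents at 0 (start), 0.45, 0.90 and 1.35 (one, two, three clicks). It resists most half way and then pulls towards the next detent, but may hang up to 0.15 short of it when let go there, so turn it right onto the detent. Stopped 0.1 beyond the first and last. Under 0.25 N m
- isolator_tip (a point): centre of the 15 mm ball on the tip of the isolator lever on the control box, 40 mm from its hinge
- isolator_pivot (a point): hinge of the isolator lever, 36 mm above the bench; the axis is along this point's x. The lever rod is 8 mm thick and leans 0.55 rad from upright to +y when off, to -y when on
- isolator (a joint): isolator lever in rad: about 0 = off (start), 1.10 = on (end stops 0.05 beyond each); it stays on either side and snaps over at half way, under 3 N at the ball
- dish: glass dish of caps, a bystander standing loose on the bench, 64 mm across, 15 mm high; origin at the centre of its underside
- ring: steel setting ring, a bystander standing loose on the bench, 46 mm across, 14 mm high; origin at the centre of its underside
- master: stepped steel setting master, a bystander standing loose on the bench, 30 mm across, 43 mm high; origin at the centre of its underside
- tape: roll of tape lying flat, a bystander standing loose on the bench, 66 mm across, 18 mm high; origin at the centre of its underside
Things that resemble listed ones, but are neither listed nor needed, are in the scene too. What is shaped like the part that bears head_a_centre but red is not meant. Leave any blue look-alike of the part that bears head_c_centre alone.

How it is judged (in metres and radians):
On the way, in this order (a step that is already met when the one before it is completed fails the run):
1. every head lies lens up on the plate (angle between each of head_a_centre, head_b_centre, head_c_centre's own z axis and vertical above 2.97 rad and z of head_a_centre in the frame of plate_centre between 0.01 and 0.021 m and x of head_a_centre in the frame of plate_centre between -0.048 and 0.048 m and y of head_a_centre in the frame of plate_centre between -0.098 and 0.098 m and z of head_b_centre in the frame of plate_centre between 0.01 and 0.021 m and x of head_b_centre in the frame of plate_centre between -0.048 and 0.048 m and y of head_b_centre in the frame of plate_centre between -0.098 and 0.098 m and z of head_c_centre in the frame of plate_centre between 0.01 and 0.021 m and x of head_c_centre in the frame of plate_centre between -0.048 and 0.048 m and y of head_c_centre in the frame of plate_centre between -0.098 and 0.098 m), for 0.3 s.
2. the selector stands as many clicks on as there are heads, the isolator still off (((height (world z) of head_a_centre below -5 m and value of joint selector between 0.77 and 1.03 rad) or (height (world z) of head_b_centre below -5 m and value of joint selector between 0.77 and 1.03 rad) or (height (world z) of head_c_centre below -5 m and value of joint selector between 0.77 and 1.03 rad) or value of joint selector between 1.22 and 1.48 rad) and (height (world z) of head_a_centre above -5 m or value of joint selector between 0.77 and 1.03 rad) and (height (world z) of head_b_centre above -5 m or value of joint selector between 0.77 and 1.03 rad) and (height (world z) of head_c_centre above -5 m or value of joint selector between 0.77 and 1.03 rad) and value of joint isolator below 0.3 rad), for 0.2 s.
3. the isolator is on (value of joint isolator above 0.95 rad), for 0.2 s.
At the end, for the whole second after the job is handed in: every head lies on the plate inside its rim, lens up, flat within 0.17 rad and at rest; the selector is within 0.13 rad of the detent whose number is the number of heads; the isolator lever is on (over 0.95 rad) (all of step 1 and ((height (world z) of head_a_centre below -5 m and value of joint selector between 0.77 and 1.03 rad) or (height (world z) of head_b_centre below -5 m and value of joint selector between 0.77 and 1.03 rad) or (height (world z) of head_c_centre below -5 m and value of joint selector between 0.77 and 1.03 rad) or value of joint selector between 1.22 and 1.48 rad) and (height (world z) of head_a_centre above -5 m or value of joint selector between 0.77 and 1.03 rad) and (height (world z) of head_b_centre above -5 m or value of joint selector between 0.77 and 1.03 rad) and (height (world z) of head_c_centre above -5 m or value of joint selector between 0.77 and 1.03 rad) and linear speed of each of head_a, head_b, head_c below 0.02 m/s and value of joint isolator above 0.95 rad); the robot touches nothing.
It fails at once if the glass dish of caps is moved by more than 30 mm (distance of dish from where it was at the start of the episode above 0.03 m).
It fails at once if the steel setting ring is moved by more than 30 mm (distance of ring from where it was at the start of the episode above 0.03 m).
It fails at once if the setting master is moved by more than 30 mm (distance of master from where it was at the start of the episode above 0.03 m).
It fails at once if the roll of tape is moved by more than 30 mm (distance of tape from where it was at the start of the episode above 0.03 m).
Of head_a, head_b, head_c only 2 to 3 are there at a start; the rules pass over those that are not, and their reading is None.
At some moment in a run one of head_a, head_b, head_c may be knocked a few centimetres aside while the robot is not near it.
Once in a run the grip may slacken for a moment while it holds something.
It also fails if it takes over 210 s, if anything falls off the work surface, if the arm or the gripper's body presses on something with over 40 N, if the wrist force passes 120 N, or if a joint passes its speed limit or range.

## Working session

There is one attempt and no reset: what is moved stays moved. The work goes in short steps, Python scripts to look and compute and a tool call to move; the robot and the scene stay as the last step left them, time stands still between calls to the robot, and variables do not carry over. Pictures are saved under pics/ and viewed, and the job is handed in when it is done.

Besides the shell and the picture viewer there is one more tool, called after "Request:" as name(argument=value, ...) on one line, values as JSON. apply_moves: Moves the arm, as the interface text tells. Its arguments: {"type":"object","properties":{"moves":{"type":"array","items":{"type":"object","properties":{"claw":{"type":"number"},"translation":{"type":"array","items":{"type":"number"}},"dr":{"type":"array","items":{"type":"number"}}}}},"force":{"type":"number"}},"required":["moves"]}

```bash
ls; mkdir -p pics; cat > h.py <<'E'
from plant import arm
import numpy as np, cv2
def save(n,im): cv2.imwrite(f'pics/{n}.png',cv2.cvtColor(im,cv2.COLOR_RGB2BGR))
E
python3 - <<'E'
from h import *
np.set_printoptions(precision=4,suppress=True)
print(arm.get_obs())
for n in ['scene','top','wrist']:
    im,d=arm.grab_frame(n); save(n+'0',im); np.savez(f'pics/{n}0.npz',im=im,d=d,**{k:np.array(v) for k,v in arm.get_calibration(n).items()})
    print(n,arm.get_calibration(n))
E
```

```text
pics
{'time': 0.0, 'q': array([ 1.0149,  0.2213,  1.5276,  0.    ,  1.3947, -0.1261]), 'joint_vel': array([ 0.0009,  0.0025, -0.0004, -0.0004,  0.0021, -0.0011]), 'joint_torque': array([ -0.0018, -49.6879, -38.9401,  -0.0003,   0.011 ,   0.    ]), 'tcp_pos': array([260.0939, 567.6431, 230.1796]), 'tcp_rot': array([-0.0003,  0.2132,  0.977 , -0.0009]), 'force': array([-0.4005, -0.1184,  0.0385]), 'moment': array([ 0.0386, -0.0004,  0.0104]), 'gripper_width': 85.51623221686523}
scene {'fx': 490.337180050612, 'fy': 490.337180050612, 'cx': 250.40778256877275, 'cy': 185.89878817722322, 'distortion': array([0.0329, 0.    , 0.    , 0.    , 0.    ]), 'camera_from_world': array([[   0.5617,   -0.8273,   -0.0023, -355.0043],
       [  -0.5366,   -0.3622,   -0.7622,  318.7401],
       [   0.6297,    0.4294,   -0.6474, 1048.4201],
       [   0.    ,    0.    ,    0.    ,    1.    ]])}
top {'fx': 407.2284137342885, 'fy': 407.2284137342885, 'cx': 253.06358810192552, 'cy': 198.6168907498069, 'distortion': array([-0.0569,  0.    ,  0.    ,  0.    ,  0.    ]), 'camera_from_world': array([[   0.0279,   -0.9996,    0.0062,  -60.8509],
       [  -0.9893,   -0.0284,   -0.1429,  562.5901],
       [   0.143 ,   -0.0021,   -0.9897, 1226.7027],
       [   0.    ,    0.    ,    0.    ,    1.    ]])}
wrist {'fx': 280.20893902795325, 'fy': 280.20893902795325, 'cx': 255.57322379620769, 'cy': 194.00040568516903, 'distortion': array([-0.0485,  0.    ,  0.    ,  0.    ,  0.    ]), 'hand_eye': array([[   0.0003,   -0.9517,   -0.3069,   78.9295],
       [   1.    ,    0.0003,    0.    ,    1.4914],
       [   0.0001,   -0.3069,    0.9517, -143.1191],
       [   0.    ,    0.    ,    0.    ,    1.    ]])}
```

View pics/scene0.png

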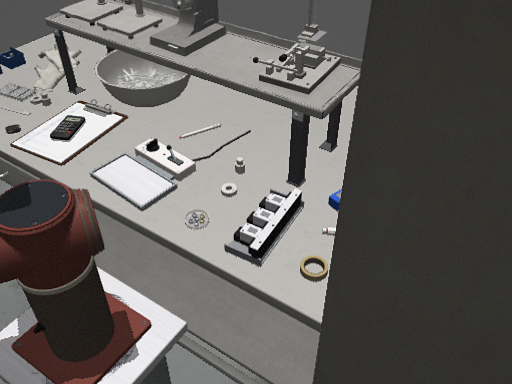

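View pics/top0.png

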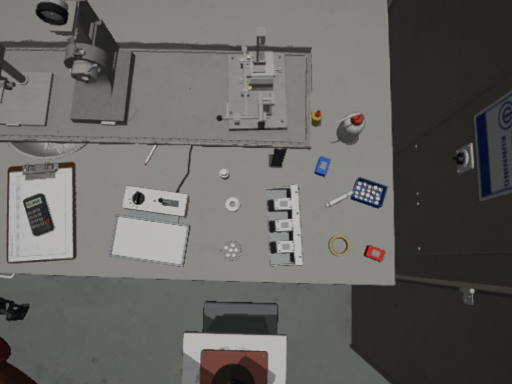

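View pics/wrist0.png

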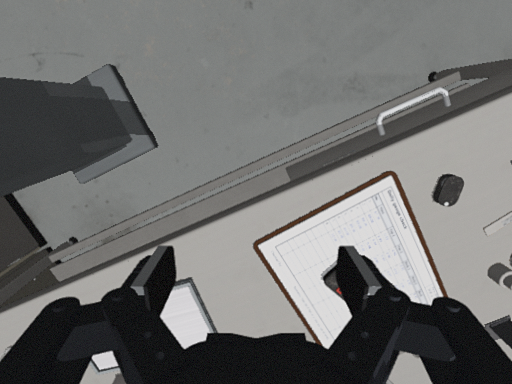

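The scene view shows the case with three heads around (265,225), the dock plate (133,180) and its box (165,155). In the top view the heads are at (283,203), (285,225) and (285,247), with the strip at column 297. The red look-alike is at (375,253) and the blue one at (322,166). The plate is at (150,240), the box at (155,202), the dish at (231,250), the ring at (232,204), the master at (224,173) and the tape at (339,245).

```bash
cat >> h.py <<'E'
from scipy.spatial.transform import Rotation as R
def q2R(q): return R.from_quat([q[1],q[2],q[3],q[0]]).as_matrix()
def T_cw(name,obs=None):
    c=arm.get_calibration(name)
    if name!='wrist': return np.linalg.inv(c['camera_from_world'])
    T=np.eye(4);T[:3,:3]=q2R(obs['tcp_rot']);T[:3,3]=obs['tcp_pos']
    return T@c['hand_eye']
def K(c): return np.array([[c['fx'],0,c['cx']],[0,c['fy'],c['cy']],[0,0,1.]])
def rays(name,uv,T):
    c=arm.get_calibration(name)
    p=cv2.undistortPoints(np.array(uv,float).reshape(-1,1,2),K(c),np.array(c['distortion'])).reshape(-1,2)
    d=np.c_[p,np.ones(len(p))]@T[:3,:3].T
    return T[:3,3],d
def onz(name,uv,z,T=None):
    T=T_cw(name) if T is None else T
    o,d=rays(name,uv,T); return o+d*((z-o[2])/d[:,2])[:,None]
def cloud(name,depth,T):
    v,u=np.mgrid[0:384,0:512]; c=arm.get_calibration(name)
    p=cv2.undistortPoints(np.c_[u.ravel(),v.ravel()].astype(float).reshape(-1,1,2),K(c),np.array(c['distortion'])).reshape(-1,2)
    P=np.c_[p,np.ones(len(p))]*depth.reshape(-1,1)
    return (P@T[:3,:3].T+T[:3,3]).reshape(384,512,3)
def proj(name,P,T):
    c=arm.get_calibration(name); Ti=np.linalg.inv(T)
    return cv2.projectPoints(np.array(P,float).reshape(-1,1,3),cv2.Rodrigues(Ti[:3,:3])[0],Ti[:3,3],K(c),np.array(c['distortion']))[0].reshape(-1,2)
E
python3 - <<'E'
from h import *
np.set_printoptions(precision=1,suppress=True)
z=np.load('pics/top0.npz'); im=z['im']; d=z['d']
T=T_cw('top'); P=cloud('top',d,T)
for n,uv in dict(h1=(283,203),h2=(285,225),h3=(285,247),plate=(150,240),box=(165,210),dish=(231,250),ring=(232,204),master=(224,173),tape=(339,245),bench=(250,220)).items():
    print(n,P[uv[1],uv[0]],onz('top',[uv],0)[0])
def crop(a,b,c,e,s,n):
    save(n,cv2.resize(im[b:e,a:c],None,fx=s,fy=s,interpolation=cv2.INTER_CUBIC))
crop(260,175,320,275,6,'case_top'); crop(105,180,205,270,7,'dock_top')
E
```

```text
h1 [ 551.7 -137.6   49.9] [ 558.5 -141.5    0. ]
h2 [ 483.9 -144.9   50.3] [ 488.  -149.1    0. ]
h3 [ 416.9 -146.2   49.2] [ 418.3 -150.3    0. ]
plate [427.6 276.3   8.6] [427.9 278.4   0. ]
box [521.6 229.4  31.1] [525. 236.   0.]
dish [404.   19.8   6.1] [404.1  20.1   0. ]
ring [550.1  21.9   3.5] [550.6  22.    0. ]
master [641.8  48.3  45.2] [651.1  51.5   0. ]
tape [ 428.9 -321.1    3.6] [ 429.1 -321.9    0. ]
bench [500.6 -37.2   2.4] [500.8 -37.1   0. ]
```

View pics/case_top.png

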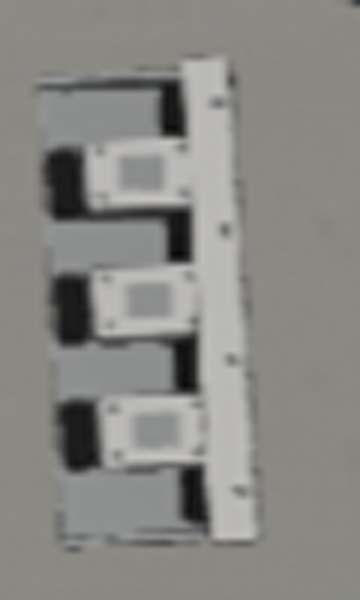

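View pics/dock_top.png

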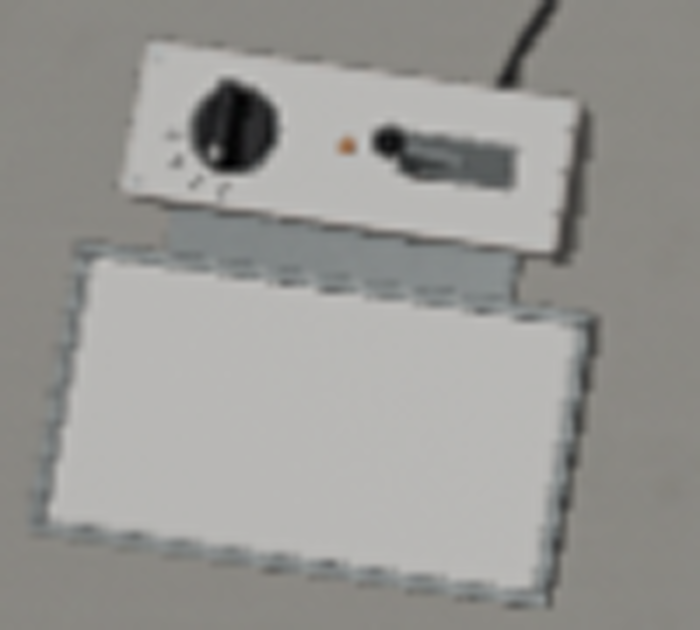

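Candidates for the heads are three aluminium blocks at top-view pixels (283,203), (285,225) and (285,247). All three show the screw face up and have one end under the strip. The blue block at (322,166) and red block at (375,253) are look-alikes and I'll leave them. Next I move above the case for a close look.

Request:
apply_moves(moves=[{"claw": -1, "translation": [220, -640, 90], "dr": [0, 0, -62]}, {"claw": -1, "translation": [220, -640, 90], "dr": [0, 0, -62]}, {"claw": -1, "translation": [220, -640, 90], "dr": [0, 0, -62]}, {"claw": -1, "translation": [220, -640, 90], "dr": [0, 0, -62]}, {"claw": -1, "translation": [220, -640, 90], "dr": [0, 0, -62]}, {"claw": -1, "translation": [220, -640, 90], "dr": [0, 0, -62]}, {"claw": -1, "translation": [220, -640, 90], "dr": [0, 0, -62]}, {"claw": -1, "translation": [220, -640, 90], "dr": [0, 0, -62]}, {"claw": -1, "translation": [220, -640, 90], "dr": [0, 0, -62]}, {"claw": -1, "translation": [220, -640, 90], "dr": [0, 0, -62]}, {"claw": -1, "translation": [220, -640, 90], "dr": [0, 0, -62]}, {"claw": -1, "translation": [220, -640, 90], "dr": [0, 0, -62]}])

```text
time: 1.15
tcp_pos: [421.6, 97.5, 297.5]
tcp_rot: [0.0, 0.686, 0.728, 0.0]
force: [1.2, 1.0, 0.3]
gripper_width: 84.9
```

```bash
cat >> h.py <<'E'
import json
def rec():
    o=arm.get_obs()
    with open('rec.jsonl','a') as f: f.write(json.dumps(dict(q=list(map(float,o['q'])),p=list(map(float,o['tcp_pos'])),r=list(map(float,o['tcp_rot']))))+'\n')
    np.set_printoptions(precision=3,suppress=True)
    M=q2R(o['tcp_rot'])
    print('t %.2f'%o['time'],'p',o['tcp_pos'],'q',o['q'],'x',M[:,0],'y',M[:,1],'z',M[:,2],'F',o['force'],'w %.1f'%o['gripper_width'])
    return o
E
python3 -c "
from h import *
rec()"
```

```text
t 1.15 p [421.553  97.497 297.54 ] q [ 0.045 -0.296  1.905  0.     1.532 -0.014] x [-0.059  0.998  0.   ] y [0.998 0.059 0.001] z [ 0.001  0.    -1.   ] F [1.165 0.984 0.309] w 84.9
```

Request:
apply_moves(moves=[{"claw": -1, "translation": [58, -170, 20], "dr": [0, 0, 0]}, {"claw": -1, "translation": [58, -170, 20], "dr": [0, 0, 0]}, {"claw": -1, "translation": [58, -170, 20], "dr": [0, 0, 0]}, {"claw": -1, "translation": [58, -170, 20], "dr": [0, 0, 0]}, {"claw": -1, "translation": [58, -170, 20], "dr": [0, 0, 0]}, {"claw": -1, "translation": [58, -170, 20], "dr": [0, 0, 0]}, {"claw": -1, "translation": [58, -170, 20], "dr": [0, 0, 0]}])

```text
time: 1.73
tcp_pos: [479.3, -70.8, 316.7]
tcp_rot: [-0.001, 0.687, 0.727, -0.0]
force: [0.3, -0.7, -0.2]
gripper_width: 85.6
```

```bash
python3 -c "
from h import *
o=rec()
im,d=arm.grab_frame('wrist'); save('w1',im); np.savez('pics/w1.npz',im=im,d=d,T=T_cw('wrist',o))"
```

```text
t 1.73 p [479.288 -70.767 316.7  ] q [-0.31  -0.165  1.762  0.001  1.546 -0.367] x [-0.057  0.998  0.001] y [ 0.998  0.057 -0.001] z [-0.001  0.001 -1.   ] F [ 0.305 -0.691 -0.249] w 85.6
```

View pics/w1.png

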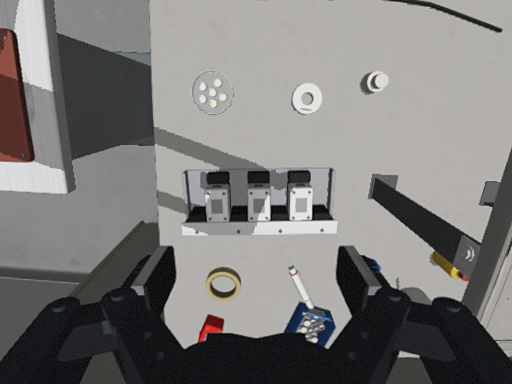

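The wrist view shows the three heads at (218,202), (259,201) and (299,201), with the strip at row 226. The front of the case faces up in the image.

```bash
python3 -c "
from h import *
im=np.load('pics/w1.npz')['im']
save('w1c',cv2.resize(im[160:245,175:345],None,fx=4.5,fy=4.5,interpolation=cv2.INTER_CUBIC))"
```

```text
(no output)
```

View pics/w1c.png

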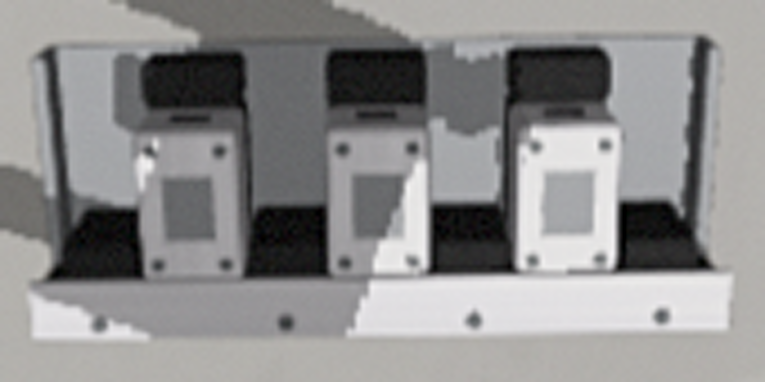

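```bash
python3 -c "
from h import *
np.set_printoptions(precision=1,suppress=True)
T=np.load('pics/w1.npz')['T']
def f(l,z): return onz('wrist',[(175+u/4.5-.4,160+v/4.5-.4) for u,v in l],z,T)
# front corners top face
print(f([(136,130),(243,128),(328,128),(430,126),(513,124),(619,122)],48))
# screws of 3 heads
print(f([(151,151),(219,150),(157,264),(226,264)],48).mean(0),f([(343,149),(413,148),(344,263),(412,262)],48).mean(0),f([(536,147),(606,145),(532,261),(600,259)],48).mean(0))
print('strip front top edge',f([(34,282),(380,278),(730,273)],56)); print('rear',f([(32,339),(727,332)],56))
"
```

```text
[[ 404.1 -118.6   48. ]
 [ 440.6 -115.8   48. ]
 [ 469.6 -114.2   48. ]
 [ 504.2 -111.5   48. ]
 [ 532.4 -109.1   48. ]
 [ 568.5 -106.3   48. ]]
[ 422.4 -146.    48. ] [ 488.3 -141.6   48. ] [ 554.4 -136.9   48. ]
strip front top edge [[ 369.9 -173.7   56. ]
 [ 490.4 -165.1   56. ]
 [ 612.  -156.4   56. ]]
rear [[ 368.6 -195.8   56. ]
 [ 614.3 -178.9   56. ]]
```

Request:
apply_moves(moves=[{"claw": -1, "translation": [10, 20, -60], "dr": [-45, -3, 0]}, {"claw": -1, "translation": [10, 20, -60], "dr": [-45, -3, 0]}, {"claw": -1, "translation": [10, 20, -60], "dr": [-45, -3, 0]}, {"claw": -1, "translation": [10, 20, -60], "dr": [-45, -3, 0]}, {"claw": -1, "translation": [10, 20, -60], "dr": [-45, -3, 0]}, {"claw": -1, "translation": [10, 20, -60], "dr": [-45, -3, 0]}, {"claw": -1, "translation": [10, 20, -60], "dr": [-45, -3, 0]}, {"claw": -1, "translation": [10, 20, -60], "dr": [-45, -3, 0]}])

```text
time: 2.45
tcp_pos: [488.0, -47.3, 254.7]
tcp_rot: [0.281, 0.631, 0.674, -0.262]
force: [0.0, -0.3, -1.4]
gripper_width: 85.3
```

```bash
python3 -c "
from h import *
o=rec()"
```

```text
t 2.45 p [487.985 -47.287 254.731] q [ 0.226  0.009  1.903 -0.785  1.439  0.353] x [-0.047  0.703 -0.709] y [0.998 0.067 0.001] z [ 0.048 -0.708 -0.705] F [ 0.002 -0.259 -1.397] w 85.3
```

```bash
cat > kin.py <<'E'
import numpy as np, json
from scipy.spatial.transform import Rotation as R
from scipy.optimize import least_squares
def Rx(a):return R.from_euler('x',a).as_matrix()
def Ry(a):return R.from_euler('y',a).as_matrix()
def Rz(a):return R.from_euler('z',a).as_matrix()
def ori(q,s=(1,1,1,1,1,1),off=0): return Rz(q[0])@Ry(q[1]+q[2])@Rz(s[3]*q[3])@Ry(q[4])@Rz(s[5]*q[5]+off)
def fk(q,p,s,off):
    a1,dl,d1,L2,a3,L3,d6,b=p
    M=Rz(q[0]); x=M@[a1,dl,d1]; M=M@Ry(q[1]); x=x+M@[0,0,L2]; M=M@Ry(q[2]); x=x+M@[a3,0,L3]
    M=M@Rz(s[3]*q[3])@Ry(q[4]); x=x+M@[0,b,d6]
    return x,M@Rz(s[5]*q[5]+off)
def load(): return [json.loads(l) for l in open('rec.jsonl')]
E
python3 - <<'E'
from kin import *
rs=load(); rs.insert(0,dict(q=[1.0149,.2213,1.5276,0,1.3947,-.1261],p=[260.09,567.64,230.18],r=[-.0003,.2132,.977,-.0009]))
for s3 in (1,-1):
  for s5 in (1,-1):
    for off in (np.pi/2,-np.pi/2,0,np.pi):
      e=[]
      for r in rs:
        Q=R.from_quat([r['r'][1],r['r'][2],r['r'][3],r['r'][0]]).as_matrix()
        e.append(np.linalg.norm(Q-ori(r['q'],(1,1,1,s3,1,s5),off)))
      if max(e)<1: print(s3,s5,off,np.round(e,3))
S=(1,1,1,1,1,1)
for S in [(1,1,1,1,1,1),(1,1,1,-1,1,1)]:
    f=lambda p: np.concatenate([fk(r['q'],p,S,0)[0]-r['p'] for r in rs])
    s=least_squares(f,[0,70,300,400,0,400,200,0]); print(S,s.x.round(1),s.cost, s.fun.round(1))
E
```

```text
1 1 1.5707963267948966 [0. 0. 0. 0.]
(1, 1, 1, 1, 1, 1) [1.000e-01 7.860e+01 3.111e+02 4.116e+02 5.240e+01 5.476e+02 3.339e+02
 1.000e-01] 0.00012424026645368812 [ 0. -0. -0.  0.  0.  0. -0.  0. -0. -0.  0.  0.]
(1, 1, 1, -1, 1, 1) [   2.3 -147.8   85.1  553.2  534.8  594.1 -238.   226.2] 185.13427096726352 [ -2.6  -4.6   1.1 -11.4  -0.8  -2.4  13.   -4.5   2.1   2.7   1.4  -0.7]
```

```bash
cat >> kin.py <<'E'
rs0=load(); rs0.insert(0,dict(q=[1.0149,.2213,1.5276,0,1.3947,-.1261],p=[260.09,567.64,230.18],r=[-.0003,.2132,.977,-.0009]))
S=(1,)*6; OFF=np.pi/2
PP=least_squares(lambda p: np.concatenate([fk(r['q'],p,S,0)[0]-r['p'] for r in rs0]),[0,70,300,400,0,400,200,0]).x
LO=np.array([-2.98,-.91,.09,-1.24,.2,-2.68]);HI=np.array([2.98,2.08,2.57,4.39,2.65,2.68])
def ik(pos,M,q0=None):
    best=None
    seeds=[q0] if q0 is not None else [[a,0,1.8,b,1.4,c] for a in (-.5,.2,.8) for b in (-.8,0,.8) for c in (-1.5,0,1.5)]
    for q in seeds:
        def f(q):
            x,m=fk(q,PP,S,OFF); return np.r_[(x-pos)/100,(m-M).ravel()]
        s=least_squares(f,np.clip(q,LO+.01,HI-.01),bounds=(LO,HI))
        if best is None or s.cost<best.cost-1e-6: best=s
    return best.x,np.sqrt(2*best.cost)
def mtool(a,y):  # columns x,y,z
    a=np.array(a,float);a/=np.linalg.norm(a); y=np.array(y,float); y-=a*(a@y); y/=np.linalg.norm(y)
    return np.c_[np.cross(y,a),y,a]
E
cat > t1.py <<'E'
from kin import *
np.set_printoptions(precision=2,suppress=True)
def dirv(az): return np.array([np.cos(np.radians(az)),np.sin(np.radians(az)),0])
def rep(n,g,az,down,jaw):
    # tool axis pointing az horizontally and 'down' deg below horizontal
    a=dirv(az)*np.cos(np.radians(down))+np.array([0,0,-np.sin(np.radians(down))])
    M=mtool(a,jaw); p=np.array(g)+19*a
    q,e=ik(p,M); 
    print(n,'err %.3f'%e,q,'margin %.2f'%min((q-LO).min(),(HI-q).min()))
uy=dirv(4)
for c in [(422.4,-146,32),(488.3,-141.6,32),(554.4,-136.9,32)]:
    g=np.array(c)+14*dirv(94)
    rep('pick45',g,-86,45,uy); rep('pick55',g,-86,55,uy); rep('tilt65',g+[0,0,30],-86,65,uy)
pc=np.array([430,275,0]); px=dirv(-8); py=dirv(82)
print('no yaw, e=+y')
for st in [(470,110),(470,60)]:
    for dn in (35,45): rep('stage a',(*st,42),90,dn,(1,0,0)); rep("stage a'",(*st,42),-90,dn,(1,0,0))
for k in (-70,0,70):
    for dn in (45,):
        rep('final e=+y %d'%k,pc+k*py+[0,0,26],82,dn,px)
        rep('stage a on plate',pc+k*py+[0,0,52],82,dn,px); rep("stage a' on plate",pc+k*py+[0,0,52],-98,dn,px)
print('e=+px')
for k in (-75,0,75):
        rep('final',pc+k*py+[0,0,26],-8,45,py)
        rep('stage a',pc+k*py+[0,0,52],-8,45,py); rep("stage a'",pc+k*py+[0,0,52],172,45,py)
for az in (0,15,30,45,60):
    rep('bench a %d'%az,(470,110,42),az,45,dirv(az+90));rep("bench a' %d"%az,(470,110,42),az+180,45,dirv(az+90))
E
python3 t1.py
```

```text
pick45 err 0.000 [ 0.03  0.25  2.21 -1.03  0.97  0.69] margin 0.21
pick55 err 0.000 [-0.07  0.14  2.22 -0.84  0.87  0.44] margin 0.35
tilt65 err 0.000 [-0.19  0.01  2.22 -0.56  0.88  0.09] margin 0.35
pick45 err 0.000 [ 0.03  0.36  2.04 -1.    1.    0.65] margin 0.24
pick55 err 0.000 [-0.06  0.28  2.06 -0.81  0.9   0.42] margin 0.43
tilt65 err 0.000 [-0.15  0.16  2.06 -0.55  0.9   0.12] margin 0.51
pick45 err 0.000 [ 0.04  0.48  1.87 -0.97  1.03  0.6 ] margin 0.27
pick55 err 0.000 [-0.04  0.4   1.89 -0.78  0.94  0.39] margin 0.46
tilt65 err 0.000 [-0.13  0.3   1.89 -0.54  0.94  0.12] margin 0.68
no yaw, e=+y
stage a err 0.000 [-0.47  0.46  2.    0.85  1.36 -0.96] margin 0.57
stage a' err 0.000 [ 0.53  0.62  1.73 -0.79  1.46  0.91] margin 0.45
stage a err 0.000 [-0.4   0.34  2.04  0.76  1.24 -0.84] margin 0.53
stage a' err 0.000 [ 0.48  0.51  1.8  -0.7   1.34  0.83] margin 0.54
stage a err 0.000 [-0.55  0.48  1.96  0.78  1.41 -0.98] margin 0.61
stage a' err 0.000 [ 0.46  0.57  1.81 -0.84  1.4   0.89] margin 0.40
stage a err 0.000 [-0.49  0.37  2.01  0.71  1.29 -0.88] margin 0.56
stage
[... 1372 characters left out ...]
r 0.145 [ 0.2  -0.12  2.51 -1.24  0.2  -0.18] margin 0.00
bench a' 0 err 0.000 [ 0.05  0.73  1.44  0.03  1.75 -1.53] margin 0.90
bench a 15 err 0.085 [-0.07 -0.12  2.57  1.78  0.22  2.68] margin 0.00
bench a' 15 err 0.000 [ 0.13  0.74  1.43 -0.1   1.75 -1.68] margin 0.90
bench a 30 err 0.000 [-0.29 -0.1   2.56  1.42  0.55  2.67] margin 0.01
bench a' 30 err 0.000 [ 0.21  0.73  1.45 -0.22  1.72 -1.83] margin 0.85
bench a 45 err 0.000 [-0.4   0.    2.46  1.22  0.77  2.56] margin 0.11
bench a' 45 err 0.000 [ 0.29  0.7   1.5  -0.35  1.66 -1.97] margin 0.71
bench a 60 err 0.000 [-0.44  0.12  2.33  1.05  0.95  2.47] margin 0.21
bench a' 60 err 0.000 [ 0.36  0.65  1.58 -0.47  1.57 -2.1 ] margin 0.58
```

```bash
python3 -c "
from h import *
im,d=arm.grab_frame('wrist');o=rec()
im,d=arm.grab_frame('wrist'); save('w2',im); np.savez('pics/w2.npz',im=im,d=d,T=T_cw('wrist',o)); o=rec()"
```

```text
t 2.50 p [488.663 -48.011 255.81 ] q [ 0.223  0.007  1.902 -0.783  1.439  0.351] x [-0.045  0.705 -0.708] y [0.998 0.066 0.003] z [ 0.049 -0.706 -0.707] F [ 0.311 -0.786  1.055] w 85.5
t 2.55 p [489.215 -48.843 256.809] q [ 0.221  0.006  1.9   -0.783  1.439  0.35 ] x [-0.042  0.706 -0.707] y [0.998 0.064 0.005] z [ 0.049 -0.706 -0.707] F [ 0.056 -0.82   0.352] w 85.3
```

View pics/w2.png

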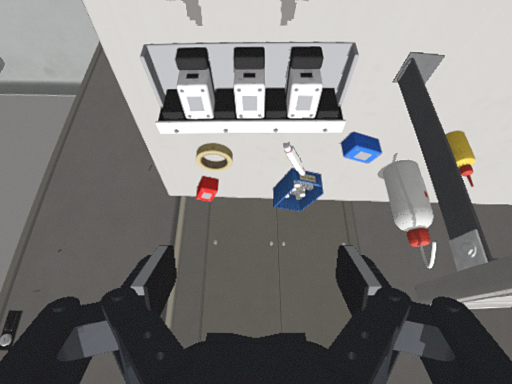

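The wrist view, leaned 45°, shows the heads at (195,90), (250,90) and (303,90) with their front faces visible. The shelf post is on the right and clear of the work.

```bash
python3 -c "
from h import *
im=np.load('pics/w2.npz')['im']
save('w2c',cv2.resize(im[35:140,130:360],None,fx=3.4,fy=3.4,interpolation=cv2.INTER_CUBIC))
d=np.load('pics/top0.npz')['im']"
```

```text
(no output)
```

View pics/w2c.png

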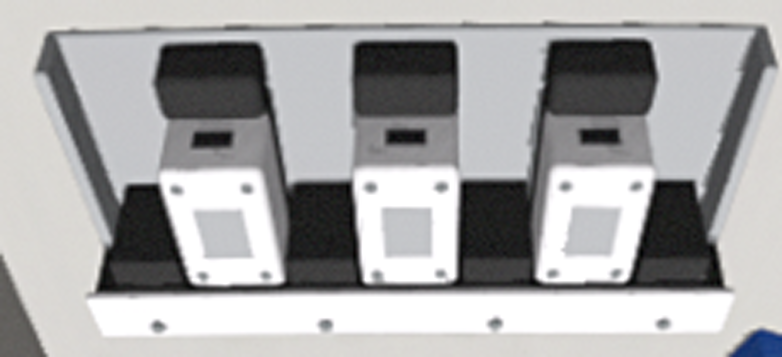

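```bash
python3 -c "
from h import *
np.set_printoptions(precision=1,suppress=True)
T=np.load('pics/w2.npz')['T']
def f(l,z): return onz('wrist',[(130+u/3.4-.4,35+v/3.4-.4) for u,v in l],z,T)
print('front',f([(160,168),(259,167),(355,167),(459,167),(549,166),(657,166)],48))
for l in ([(177,189),(246,188),(203,277),(265,276)],[(371,187),(441,187),(377,276),(440,275)],[(566,186),(637,186),(553,274),(615,273)]): print('screws',f(l,48).mean(0))
print('strip top front edge',f([(90,295),(732,291)],56))
s=np.load('pics/top0.npz')
print('plate',onz('top',[(105+u/7-.4,180+v/7-.4) for u,v in [(95,255),(585,325),(50,520),(540,590)]],10))
print('knob, tip', onz('top',[(105+235/7-.4,180+128/7-.4)],60),onz('top',[(105+390/7-.4,180+141/7-.4)],70))
"
```

```text
front [[ 405.  -117.9   48. ]
 [ 437.9 -115.8   48. ]
 [ 469.7 -113.9   48. ]
 [ 504.2 -111.8   48. ]
 [ 533.9 -109.3   48. ]
 [ 569.7 -106.7   48. ]]
screws [ 422.4 -147.3   48. ]
screws [ 488.5 -142.8   48. ]
screws [ 554.7 -137.7   48. ]
strip top front edge [[ 370.  -172.8   56. ]
 [ 611.3 -155.6   56. ]]
plate [[500.2 382.6  10. ]
 [475.1 157.5  10. ]
 [380.2 394.4  10. ]
 [356.3 171.9  10. ]]
knob, tip [[553.4 308.2  60. ]] [[548.3 237.1  70. ]]
```

Request:
apply_moves(moves=[{"claw": -0.22, "translation": [61, -20, -100], "dr": [0, 0, 0]}, {"claw": -0.22, "translation": [61, -20, -100], "dr": [0, 0, 0]}, {"claw": -0.22, "translation": [61, -20, -100], "dr": [0, 0, 0]}, {"claw": -0.22, "translation": [61, -36, -189], "dr": [0, 0, 0]}, {"claw": -0.22, "translation": [61, -36, -189], "dr": [0, 0, 0]}, {"claw": -0.22, "translation": [61, -36, -189], "dr": [0, 0, 0]}, {"claw": -0.22, "translation": [61, -36, -189], "dr": [0, 0, 0]}, {"claw": -0.22, "translation": [61, -36, -189], "dr": [0, 0, 0]}, {"claw": -0.22, "translation": [61, -36, -189], "dr": [0, 0, 0]}, {"claw": -0.22, "translation": [61, -36, -189], "dr": [0, 0, 0]}])

```text
time: 3.38
tcp_pos: [552.9, -86.0, 71.7]
tcp_rot: [0.283, 0.634, 0.671, -0.259]
force: [0.5, 0.3, 0.3]
gripper_width: 52.1
```

```bash
python3 -c "
from h import *
im,d=arm.grab_frame('wrist');o=rec()
save('w3',im)"
```

```text
t 3.43 p [552.647 -85.977  71.348] q [ 0.131  0.391  1.858 -0.887  1.147  0.565] x [-0.036  0.705 -0.708] y [0.998 0.062 0.011] z [ 0.051 -0.706 -0.706] F [-0.078  0.065  0.102] w 52.1
```

View pics/w3.png

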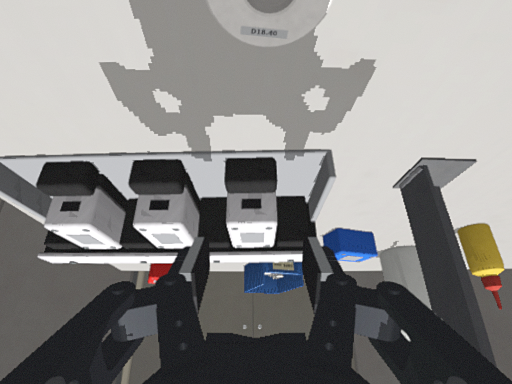

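Request:
apply_moves(moves=[{"claw": -0.22, "translation": [1, -16, -16], "dr": [0, 0.6, 0.4]}, {"claw": -0.22, "translation": [1, -30, -30], "dr": [0, 0.6, 0.4]}, {"claw": -0.22, "translation": [2, -42, -43], "dr": [0, 0.6, 0.4]}, {"claw": -0.22, "translation": [2, -51, -53], "dr": [0, 0.6, 0.4]}, {"claw": -0.22, "translation": [2, -51, -53], "dr": [0, 0.6, 0.4]}, {"claw": -0.22, "translation": [2, -51, -53], "dr": [0, 0.6, 0.4]}, {"claw": -0.22, "translation": [2, -51, -53], "dr": [0, 0.6, 0.4]}])

```text
time: 4.02
tcp_pos: [553.4, -137.2, 16.3]
tcp_rot: [0.279, 0.63, 0.676, -0.263]
force: [0.3, 0.5, 0.2]
gripper_width: 52.2
```

```bash
python3 -c "
from h import *
im,d=arm.grab_frame('wrist');o=rec()
save('w4',im)"
```

```text
t 4.07 p [ 553.527 -137.029   16.392] q [ 0.038  0.481  1.874 -0.969  1.033  0.597] x [-0.051  0.704 -0.708] y [ 0.998  0.069 -0.003] z [ 0.046 -0.706 -0.706] F [ 0.578  0.329 -0.478] w 52.3
```

View pics/w4.png

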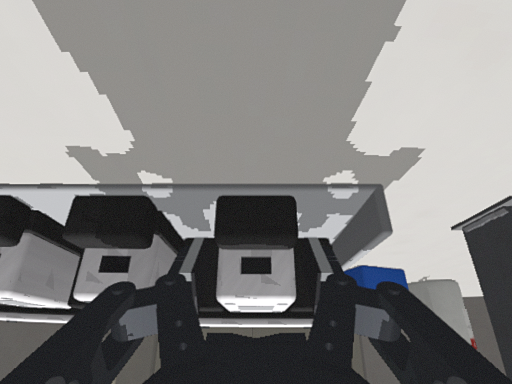

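The head is centred between the jaws at (256,265) and nothing is touching, so I close.

Request:
apply_moves(force=80, moves=[{"claw": 1, "translation": [0, 0, 0], "dr": [0, 0, 0]}, {"claw": 1, "translation": [0, 0, 0], "dr": [0, 0, 0]}, {"claw": 1, "translation": [0, 0, 0], "dr": [0, 0, 0]}, {"claw": 1, "translation": [0, 0, 0], "dr": [0, 0, 0]}, {"claw": 1, "translation": [0, 0, 0], "dr": [0, 0, 0]}, {"claw": 1, "translation": [0, 0, 0], "dr": [0, 0, 0]}])

```text
time: 4.57
tcp_pos: [553.6, -137.0, 16.3]
tcp_rot: [0.279, 0.63, 0.676, -0.263]
force: [-1.2, 3.8, 4.7]
gripper_width: 35.0
```

```bash
cat > t2.py <<'E'
# tilt plan: rotate head about lower back edge by ang; give TCP shift
import numpy as np, sys
from scipy.spatial.transform import Rotation as R
tcp=np.array(eval(sys.argv[1])); c=np.array(eval(sys.argv[2])); az=np.radians(4)
ux=np.array([np.sin(az),-np.cos(az),0]); uy=np.array([np.cos(az),np.sin(az),0])
back=c+28*ux+[0,0,-16]
for ang in (6,12,18):
    Rm=R.from_rotvec(np.radians(ang)*uy).as_matrix()
    # sign: front must rise
    for s in (1,-1):
        Rm=R.from_rotvec(s*np.radians(ang)*uy).as_matrix()
        f=back+Rm@(c-28*ux+[0,0,-16]-back)
        if f[2]>17: print(ang,'dr',s*ang*uy,'shift',(back+Rm@(tcp-back)-tcp).round(1))
print('ux',ux)
E
python3 t2.py "[553.5,-137,16.4]" "[554.5,-137.3,32]"; python3 -c "
from h import *
rec()"
```

```text
6 dr [5.9853843  0.41853884 0.        ] shift [ 0.  -0.2  3. ]
12 dr [11.9707686   0.83707768  0.        ] shift [ 0.  -0.7  5.9]
18 dr [17.9561529   1.25561653  0.        ] shift [ 0.1 -1.5  8.7]
ux [ 0.06975647 -0.99756405  0.        ]
t 4.57 p [ 553.627 -137.028   16.318] q [ 0.038  0.481  1.873 -0.969  1.032  0.597] x [-0.051  0.704 -0.708] y [ 0.998  0.069 -0.003] z [ 0.047 -0.707 -0.706] F [-1.19   3.844  4.718] w 35.0
```

Request:
apply_moves(moves=[{"claw": 1, "translation": [0, 0, 3], "dr": [6, 0.4, 0]}, {"claw": 1, "translation": [0, -0.5, 6], "dr": [12, 0.8, 0]}, {"claw": 1, "translation": [0, -1, 9], "dr": [18, 1.3, 0]}, {"claw": 1, "translation": [0, -1, 9], "dr": [18, 1.3, 0]}, {"claw": 1, "translation": [0, -1, 9], "dr": [18, 1.3, 0]}])

```text
time: 4.98
tcp_pos: [554.3, -131.3, 23.2]
tcp_rot: [0.167, 0.664, 0.712, -0.154]
force: [0.9, 39.0, 4.2]
gripper_width: 35.0
```

```bash
python3 -c "
from h import *
im,d=arm.grab_frame('wrist');o=rec()
save('w5',im)"
```

```text
t 5.03 p [ 554.185 -131.281   23.157] q [-0.114  0.34   1.891 -0.586  0.909  0.18 ] x [-0.064  0.893 -0.445] y [0.997 0.072 0.001] z [ 0.033 -0.443 -0.896] F [ 0.512 36.852  4.349] w 35.0
```

View pics/w5.png

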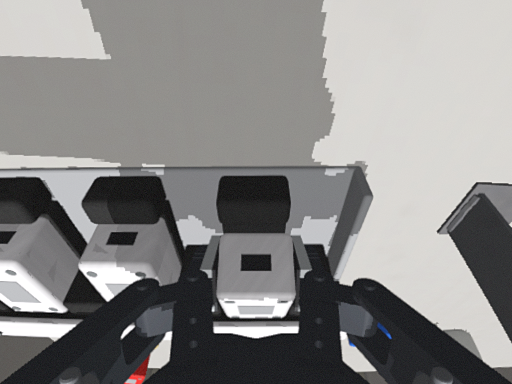

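Request:
apply_moves(moves=[{"claw": 1, "translation": [0, 7, 0], "dr": [0, 0, 0]}, {"claw": 1, "translation": [-1, 14, 1], "dr": [0, 0, 0]}, {"claw": 1, "translation": [-1, 22, 2], "dr": [0, 0, 0]}, {"claw": 1, "translation": [-1, 22, 2], "dr": [0, 0, 0]}, {"claw": 1, "translation": [-1, 22, 2], "dr": [0, 0, 0]}])

```text
time: 5.45
tcp_pos: [551.9, -116.3, 26.3]
tcp_rot: [0.169, 0.663, 0.712, -0.161]
force: [0.4, 1.2, -0.9]
gripper_width: 35.2
```

```bash
python3 -c "
from h import *
im,d=arm.grab_frame('wrist');o=rec()
save('w6',im)"
```

```text
t 5.50 p [ 551.877 -116.474   26.29 ] q [-0.081  0.337  1.89  -0.593  0.935  0.212] x [-0.065  0.889 -0.454] y [ 0.998  0.07  -0.005] z [ 0.027 -0.453 -0.891] F [ 2.293  0.66  -1.324] w 34.9
```

View pics/w6.png

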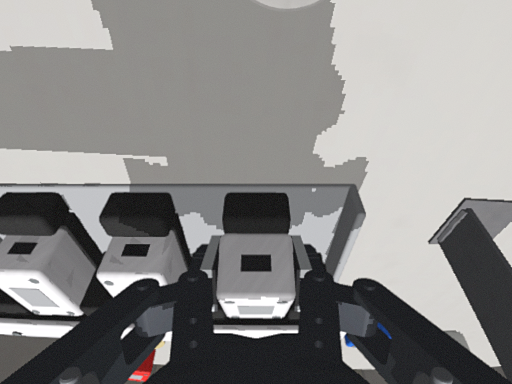

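The head is drawn clear and the force has dropped, so I lift.

Request:
apply_moves(moves=[{"claw": 1, "translation": [0, 2, 20], "dr": [0, 0, 0]}, {"claw": 1, "translation": [0, 5, 50], "dr": [0, 0, 0]}, {"claw": 1, "translation": [0, 10, 85], "dr": [0, 0, 0]}, {"claw": 1, "translation": [0, 20, 120], "dr": [0, 0, 0]}, {"claw": 1, "translation": [0, 20, 150], "dr": [0, 0, 0]}, {"claw": 1, "translation": [0, 20, 150], "dr": [0, 0, 0]}, {"claw": 1, "translation": [0, 20, 150], "dr": [0, 0, 0]}])

```text
time: 6.08
tcp_pos: [552.7, -96.9, 178.4]
tcp_rot: [0.17, 0.663, 0.711, -0.16]
force: [-0.0, -0.4, -2.0]
gripper_width: 35.4
```

```bash
python3 -c "
from h import *
im,d=arm.grab_frame('wrist');o=rec()
save('w7',im)"
```

```text
t 6.13 p [551.176 -96.841 176.034] q [-0.045  0.116  1.824 -0.506  1.198  0.072] x [-0.064  0.889 -0.454] y [ 0.998  0.069 -0.006] z [ 0.026 -0.453 -0.891] F [-0.176  0.306 -1.896] w 35.2
```

View pics/w7.png

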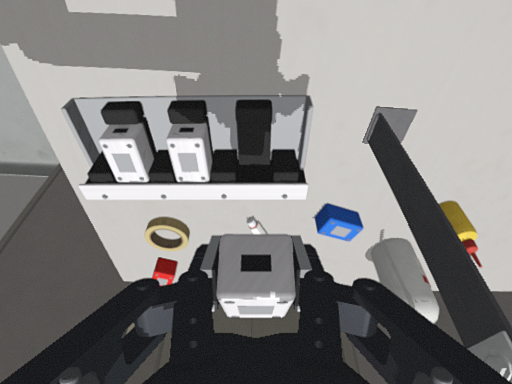

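```bash
cat >> h.py <<'E'
def held(n=None):
    """front face plane of held head in tool frame from wrist depth"""
    o=arm.get_obs(); im,d=arm.grab_frame('wrist')
    if n: save(n,im)
    H=arm.get_calibration('wrist')['hand_eye']; P=cloud('wrist',d,H)
    return o,im,d,P
def plane(Q):
    c=np.median(Q,0); 
    for _ in range(5):
        u,s,v=np.linalg.svd(Q-c); nn=v[2]; r=np.abs((Q-c)@nn); Q=Q[r<max(1.0,np.percentile(r,80))]; c=Q.mean(0)
    return c,nn,np.abs((Q-c)@nn).mean(),len(Q)
E
python3 -c "
from h import *
np.set_printoptions(precision=3,suppress=True)
o,im,d,P=held()
for (a,b,c,e) in [(228,245,285,285),(235,303,278,312)]:
    Q=P[b:e,a:c].reshape(-1,3); Q=Q[d[b:e,a:c].ravel()>0]; print(plane(Q))
M=q2R(o['tcp_rot'])
for v in (245,260,280,290,300,310,315): print(v,P[v,250],d[v,250])
"
```

```text
(array([  9.608,   0.617, -31.424]), array([-0.764, -0.005,  0.645]), np.float64(0.3825924692803786), 1923)
(array([-14.899,   0.662, -31.115]), array([-0.646,  0.001, -0.763]), np.float64(0.1896851612149657), 384)
245 [ 15.377  -2.231 -23.869] 133.80536
260 [ 11.141  -2.137 -30.424] 128.86604
280 [  4.151  -2.082 -35.934] 125.76677
290 [  2.138  -2.013 -40.433] 122.10166
300 [ -3.158  -2.048 -40.465] 123.696106
310 [-19.972  -2.4   -27.214] 141.46613
315 [-35.784  -2.765 -12.883] 159.95724
```

```bash
cat > plan.py <<'E'
from h import *
from kin import ik,mtool,LO,HI
np.set_printoptions(precision=2,suppress=True)
def dirv(az): return np.array([np.cos(np.radians(az)),np.sin(np.radians(az)),0])
PC=np.array([428,276.6,10.]); PX=dirv(-6.3); PY=dirv(83.7)
def tool(az,down,jawaz):
    a=dirv(az)*np.cos(np.radians(down))-np.array([0,0,np.sin(np.radians(down))])
    return mtool(a,dirv(jawaz))
def goto(n,p,M,o=None,q0=None):
    o=o or arm.get_obs(); M0=q2R(o['tcp_rot'])
    rv=np.degrees(R.from_matrix(M@M0.T).as_rotvec()); t=p-o['tcp_pos']
    q,e=ik(p,M,q0 if q0 is not None else o['q'])
    print(n,'p',p,'shift',t.round(1),'dr',rv.round(1),'rows %.1f'%max(np.linalg.norm(t)/41.7,np.linalg.norm(rv)/7.16),'ikerr %.3f'%e,'q',q,'marg %.2f'%min((q-LO).min(),(HI-q).min()))
    return q
E
python3 - <<'E'
from plan import *
C=np.array([-11.5,0,-13.0])
M=tool(83.7,40.2,-6.3)
hc=PC+50*PY+[0,0,28]
p=hc-M@C
goto('above',p+[0,0,70],M); goto('stage',p,M)
E
```

```text
above p [435.39 343.55 108.39] shift [-114.9  440.4  -66.2] dr [76.8 -2.  -9. ] rows 11.0 ikerr 0.000 q [ 0.03  0.07  2.21  1.06  1.05 -0.52] marg 0.36
stage p [435.39 343.55  38.39] shift [-114.9  440.4 -136.2] dr [76.8 -2.  -9. ] rows 11.4 ikerr 0.000 q [ 0.03  0.25  2.2   1.16  0.97 -0.7 ] marg 0.37
```

Request:
apply_moves(moves=[{"claw": 1, "translation": [-55, 210, 20], "dr": [38, -1, -4.5]}, {"claw": 1, "translation": [-55, 210, 20], "dr": [38, -1, -4.5]}, {"claw": 1, "translation": [-55, 210, 20], "dr": [38, -1, -4.5]}, {"claw": 1, "translation": [-55, 210, 20], "dr": [38, -1, -4.5]}, {"claw": 1, "translation": [-55, 210, 20], "dr": [38, -1, -4.5]}, {"claw": 1, "translation": [-115, 440, -20], "dr": [77, -2, -9]}, {"claw": 1, "translation": [-115, 440, -20], "dr": [77, -2, -9]}, {"claw": 1, "translation": [-115, 440, -20], "dr": [77, -2, -9]}, {"claw": 1, "translation": [-115, 440, -20], "dr": [77, -2, -9]}, {"claw": 1, "translation": [-115, 440, -20], "dr": [77, -2, -9]}, {"claw": 1, "translation": [-115, 440, -20], "dr": [77, -2, -9]}, {"claw": 1, "translation": [-115, 440, -20], "dr": [77, -2, -9]}])

```text
time: 7.18
tcp_pos: [428.9, 345.5, 149.1]
tcp_rot: [-0.287, 0.677, 0.602, 0.311]
force: [-2.0, -0.6, -3.2]
gripper_width: 35.1
```

```bash
python3 - <<'E'
from plan import *
o=rec()
o,im,d,P=held('w8'); top,_=arm.grab_frame('top'); save('top1',cv2.resize(top[150:290,90:310],None,fx=3.4,fy=3.4))
o=rec()
for (a,b,c,e) in [(228,245,285,285),(235,303,278,312)]:
    Q=P[b:e,a:c].reshape(-1,3); Q=Q[d[b:e,a:c].ravel()>0]; print(plane(Q))
C=np.array([-11.5,0,-13.0]); M=tool(83.7,40.2,-6.3); p=PC+50*PY+[0,0,28]-M@C
goto('above',p+[0,0,20],M); goto('stage',p,M)
E
```

```text
t 7.18 p [428.868 345.541 149.123] q [ 0.03  -0.026  2.213  1.02   1.102 -0.415] x [0.083 0.637 0.767] y [ 0.994 -0.111 -0.015] z [ 0.076  0.763 -0.642] F [-2.014 -0.618 -3.151] w 35.1
t 7.28 p [433.261 343.324 152.243] q [ 0.028 -0.029  2.205  1.012  1.103 -0.411] x [0.077 0.641 0.763] y [ 0.994 -0.111 -0.006] z [ 0.081  0.759 -0.646] F [ 0.233 -0.451 -0.531] w 34.9
(array([  9.791,   0.348, -29.438]), array([-0.765, -0.001,  0.644]), np.float64(0.3957809875087721), 1933)
(array([-14.238,   0.328, -29.561]), array([-0.646, -0.   , -0.764]), np.float64(0.19035794320145552), 386)
above p [435.391 343.545  58.393] shift [  2.1   0.2 -93.9] dr [-0.  -0.4  0.1] rows 2.3 ikerr 0.000 q [ 0.028  0.197  2.208  1.131  0.99  -0.65 ] marg 0.36
stage p [435.391 343.545  38.393] shift [   2.1    0.2 -113.9] dr [-0.  -0.4  0.1] rows 2.7 ikerr 0.000 q [ 0.028  0.25   2.202  1.16   0.97  -0.702] marg 0.37
```

View pics/w8.png

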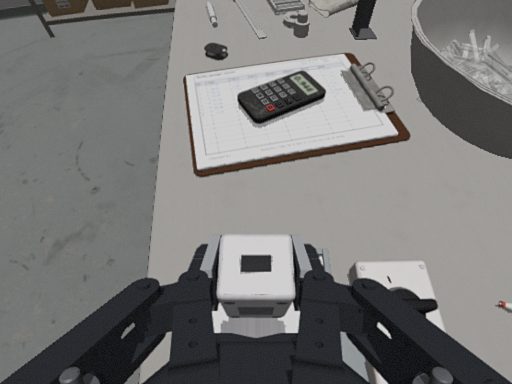

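View pics/top1.png

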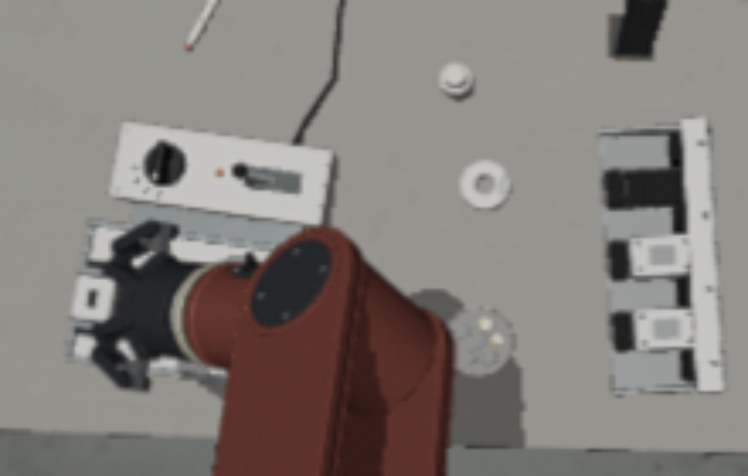

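Request:
apply_moves(moves=[{"claw": 1, "translation": [2, 0, -40], "dr": [0, -0.4, 0]}, {"claw": 1, "translation": [2, 0, -75], "dr": [0, -0.4, 0]}, {"claw": 1, "translation": [2, 0, -98], "dr": [0, -0.4, 0]}, {"claw": 1, "translation": [2, 0, -108], "dr": [0, -0.4, 0]}, {"claw": 1, "translation": [2, 0, -111], "dr": [0, -0.4, 0]}, {"claw": 1, "translation": [2, 0, -111], "dr": [0, -0.4, 0]}, {"claw": 1, "translation": [2, 0, -111], "dr": [0, -0.4, 0]}])

```text
time: 7.87
tcp_pos: [439.7, 343.1, 45.9]
tcp_rot: [-0.278, 0.675, 0.605, 0.318]
force: [0.5, -0.0, -0.9]
gripper_width: 35.2
```

```bash
python3 - <<'E'
from plan import *
o=rec()
o,im,d,P=held('w9')
for (a,b,c,e) in [(228,245,285,285),(235,303,278,312)]:
    Q=P[b:e,a:c].reshape(-1,3); Q=Q[d[b:e,a:c].ravel()>0]; print(plane(Q))
o=rec()
E
```

```text
t 7.87 p [439.724 343.082  45.933] q [ 0.026  0.234  2.201  1.158  0.974 -0.694] x [0.065 0.64  0.766] y [ 0.994 -0.113  0.01 ] z [ 0.092  0.76  -0.643] F [ 0.521 -0.046 -0.896] w 35.2
(array([  9.858,   0.304, -29.414]), array([-0.762, -0.002,  0.647]), np.float64(0.38233556217412945), 1955)
(array([-14.162,   0.404, -29.641]), array([-0.646, -0.001, -0.764]), np.float64(0.19017969771898283), 384)
t 7.92 p [439.91  343.185  46.338] q [ 0.026  0.233  2.201  1.158  0.974 -0.695] x [0.064 0.64  0.766] y [ 0.994 -0.113  0.011] z [ 0.093  0.76  -0.643] F [ 0.117 -0.421 -1.969] w 35.6
```

View pics/w9.png

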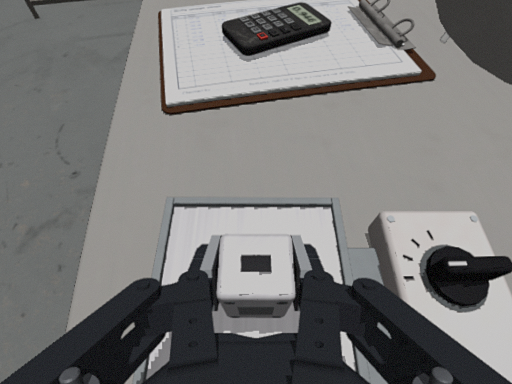

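Request:
apply_moves(moves=[{"claw": 1, "translation": [-2, 0, -3], "dr": [0, 0.6, 0]}, {"claw": 1, "translation": [-2, 0, -5], "dr": [0, 0.6, 0]}, {"claw": 1, "translation": [-2, 0, -7], "dr": [0, 0.6, 0]}, {"claw": 1, "translation": [-2, 0, -7], "dr": [0, 0.6, 0]}, {"claw": 1, "translation": [-2, 0, -7], "dr": [0, 0.6, 0]}])

```text
time: 8.33
tcp_pos: [437.6, 344.1, 40.3]
tcp_rot: [-0.282, 0.675, 0.604, 0.315]
force: [-2.5, -1.6, 8.6]
gripper_width: 35.4
```

```bash
python3 - <<'E'
from plan import *
o=rec()
E
```

```text
t 8.33 p [437.642 344.053  40.259] q [ 0.027  0.251  2.199  1.163  0.974 -0.702] x [0.072 0.638 0.767] y [ 0.994 -0.112  0.   ] z [ 0.086  0.762 -0.642] F [-2.519 -1.557  8.643] w 35.4
```

Request:
apply_moves(moves=[{"claw": -0.22, "translation": [0, 0, 0], "dr": [0, 0, 0]}, {"claw": -0.22, "translation": [0, 0, 0], "dr": [0, 0, 0]}, {"claw": -0.22, "translation": [0, 0, 0], "dr": [0, 0, 0]}, {"claw": -0.22, "translation": [0, 0, 0], "dr": [0, 0, 0]}, {"claw": -0.22, "translation": [-2, -15, 13], "dr": [0, 0, 0]}, {"claw": -0.22, "translation": [-4, -32, 27], "dr": [0, 0, 0]}, {"claw": -0.22, "translation": [-7, -61, 52], "dr": [0, 0, 0]}, {"claw": -0.22, "translation": [-7, -61, 52], "dr": [0, 0, 0]}])

```text
time: 9.0
tcp_pos: [432.1, 279.7, 93.4]
tcp_rot: [-0.279, 0.676, 0.604, 0.316]
force: [1.3, -0.7, 1.3]
gripper_width: 52.2
```

```bash
python3 - <<'E'
from plan import *
o=arm.get_obs()
im,d=arm.grab_frame('wrist'); save('w10',im); o=rec(); np.savez('pics/w10.npz',im=im,d=d,T=T_cw('wrist',o))
E
```

```text
t 9.05 p [431.978 280.728  92.204] q [-0.129  0.08   2.248  1.016  1.119 -0.634] x [0.072 0.64  0.765] y [ 0.993 -0.115  0.003] z [ 0.09   0.76  -0.644] F [ 0.994 -0.26  -0.187] w 51.9
```

View pics/w10.png

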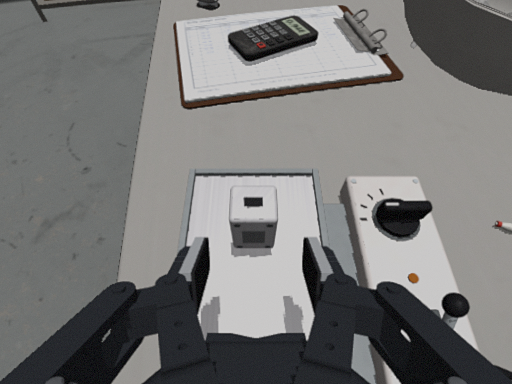

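The head stands upright on the plate at (254,205). The knob at (400,212) and the lever ball at (456,305) are visible too. I measure them from this view.

```bash
python3 - <<'E'
from plan import *
z=np.load('pics/w10.npz'); im=z['im']
save('w10a',cv2.resize(im[160:260,180:330],None,fx=5,fy=5,interpolation=cv2.INTER_CUBIC))
save('w10b',cv2.resize(im[165:335,335:495],None,fx=3.5,fy=3.5,interpolation=cv2.INTER_CUBIC))
E
```

```text
(no output)
```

View pics/w10a.png

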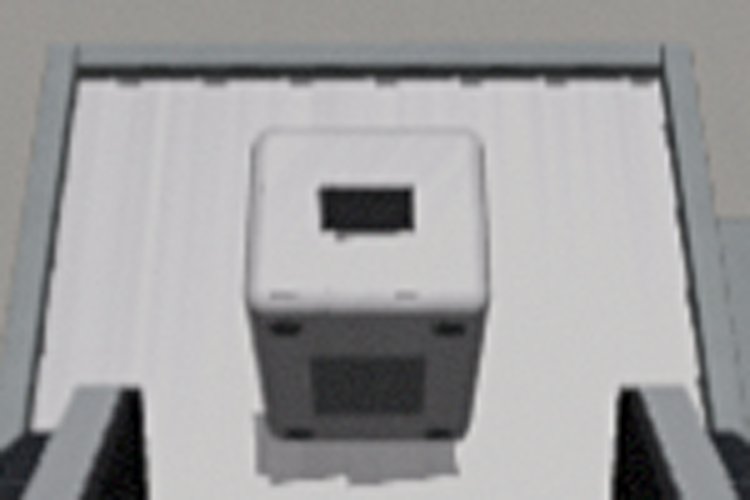

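View pics/w10b.png

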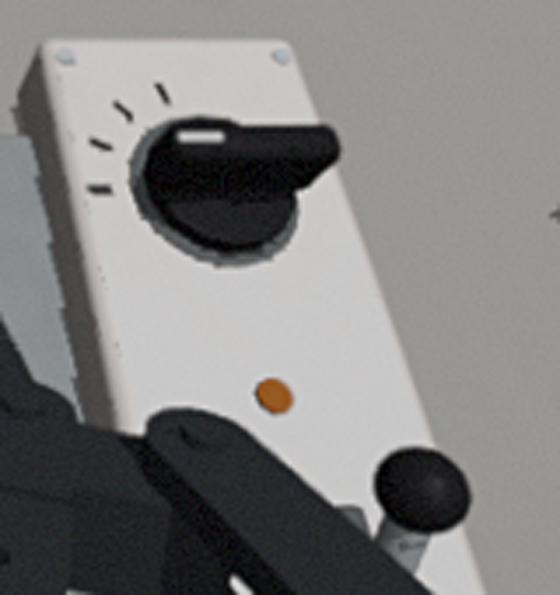

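```bash
python3 - <<'E'
from plan import *
T=np.load('pics/w10.npz')['T']
f=lambda l,z: onz('wrist',[(180+u/5-.4,160+v/5-.4) for u,v in l],z,T)
h=f([(253,128),(486,128),(249,308),(490,308)],66); print(h, h.mean(0))
print('edge dir',np.degrees(np.arctan2(*(h[1]-h[0])[[1,0]])),np.degrees(np.arctan2(*(h[3]-h[2])[[1,0]])))
print('plate far corners',f([(78,80),(660,80)],10))
print('rim outer top far',f([(50,47),(690,47)],16))
g=lambda l,z: onz('wrist',[(335+u/3.5-.4,165+v/3.5-.4) for u,v in l],z,T)
print('box corners top',g([(42,42),(297,42)],30))
# knob: disc upper face z=? box top30; bar: grip pt z = top-10
print('disc approx',g([(215,190)],38)); print('pointer mark',g([(178,136),(225,136)],58)); print('bar end',g([(335,148)],58))
print('ticks',g([(100,190),(100,145),(122,110),(162,92)],30))
print('ball',g([(422,490)],70))
P=cloud('wrist',np.load('pics/w10.npz')['d'],T)
for u,v in [(225,132),(280,132),(320,132),(230,230),(275,395),(422,480)]:
    uu,vv=int(335+u/3.5),int(165+v/3.5); print((u,v),P[vv,uu])
E
```

```text
[[420.08 345.3   66.  ]
 [455.62 341.26  66.  ]
 [417.44 314.68  66.  ]
 [451.42 310.8   66.  ]] [436.14 328.01  66.  ]
edge dir -6.481557417436792 -6.507474803094315
plate far corners [[383.39 399.26  10.  ]
 [502.82 385.7   10.  ]]
rim outer top far [[378.75 403.79  16.  ]
 [508.81 389.05  16.  ]]
box corners top [[529.07 367.11  30.  ]
 [599.76 359.34  30.  ]]
disc approx [[554.45 314.94  38.  ]]
pointer mark [[538.65 320.09  58.  ]
 [549.32 318.85  58.  ]]
bar end [[573.27 312.96  58.  ]]
ticks [[530.62 321.87  30.  ]
 [534.66 334.24  30.  ]
 [543.75 343.7   30.  ]
 [556.25 347.87  30.  ]]
ball [[549.63 240.23  70.  ]]
(225, 132) [551.4  321.24  55.79]
(280, 132) [564.56 319.82  55.62]
(320, 132) [574.41 319.29  54.6 ]
(230, 230) [555.2  305.56  35.95]
(275, 395) [553.79 268.06  30.39]
(422, 480) [546.31 241.14  75.48]
```

```bash
sed -i 's/^PC=.*/PC=np.array([430,278.5,10.]); PX=dirv(-6.5); PY=dirv(83.5)/' plan.py
python3 - <<'E'
from plan import *
M=tool(-96.5,45,-6.5); a=M[:,2]; g=np.array([436.1,328,51]); p=g+19*a
q=goto('high',p-70*a+[0,0,60],M); goto('pre',p-70*a,M,q0=q); goto('grasp',p,M,q0=q)
E
```

```text
high p [440.18 363.83 147.06] shift [ 8.2 83.1 54.9] dr [-94.3  11.   -0. ] rows 13.3 ikerr 0.000 q [ 0.8   0.69  1.25 -0.46  1.85  0.94] marg 0.78
pre p [440.18 363.83  87.06] shift [ 8.2 83.1 -5.1] dr [-94.3  11.   -0. ] rows 13.3 ikerr 0.000 q [ 0.8   0.76  1.26 -0.45  1.77  0.98] marg 0.79
grasp p [434.58 314.65  37.56] shift [  2.6  33.9 -54.6] dr [-94.3  11.   -0. ] rows 13.3 ikerr 0.000 q [ 0.76  0.75  1.39 -0.47  1.65  1.  ] marg 0.77
```

Request:
apply_moves(moves=[{"claw": -0.22, "translation": [2, 0, 90], "dr": [-14, 1.6, 0]}, {"claw": -0.22, "translation": [2, 0, 90], "dr": [-14, 1.6, 0]}, {"claw": -0.22, "translation": [8, 40, 90], "dr": [-30, 3.5, 0]}, {"claw": -0.22, "translation": [8, 40, 90], "dr": [-30, 3.5, 0]}, {"claw": -0.22, "translation": [8, 83, 90], "dr": [-47, 5.5, 0]}, {"claw": -0.22, "translation": [8, 83, 90], "dr": [-47, 5.5, 0]}, {"claw": -0.22, "translation": [8, 83, 90], "dr": [-94, 11, 0]}, {"claw": -0.22, "translation": [8, 83, 90], "dr": [-94, 11, 0]}, {"claw": -0.22, "translation": [8, 83, 90], "dr": [-94, 11, 0]}, {"claw": -0.22, "translation": [8, 83, 60], "dr": [-94, 11, 0]}, {"claw": -0.22, "translation": [8, 83, 60], "dr": [-94, 11, 0]}, {"claw": -0.22, "translation": [8, 83, 60], "dr": [-94, 11, 0]}])

```text
time: 10.05
tcp_pos: [435.7, 366.2, 147.8]
tcp_rot: [0.162, 0.723, 0.645, -0.188]
force: [-0.2, 0.5, 0.2]
gripper_width: 52.4
```

```bash
python3 - <<'E'
from plan import *
im,d=arm.grab_frame('wrist'); save('w11',im); o=rec()
M=tool(-96.5,45,-6.5); a=M[:,2]; g=np.array([436.1,328,51]); p=g+19*a
goto('pre',p-60*a,M); goto('grasp',p,M)
E
```

```text
t 10.10 p [434.13  367.019 142.839] q [ 0.746  0.502  1.42  -0.316  1.626  0.904] x [ 0.092  0.867 -0.489] y [ 0.994 -0.113 -0.014] z [-0.067 -0.485 -0.872] F [-2.885 -1.742 -1.829] w 51.9
pre p [439.382 356.805  79.991] shift [  5.3 -10.2 -62.8] dr [-15.7   1.    0.1] rows 2.2 ikerr 0.000 q [ 0.799  0.76   1.278 -0.456  1.753  0.982] marg 0.78
grasp p [434.579 314.651  37.565] shift [   0.4  -52.4 -105.3] dr [-15.7   1.    0.1] rows 2.8 ikerr 0.000 q [ 0.762  0.748  1.392 -0.471  1.647  0.999] marg 0.77
```

View pics/w11.png

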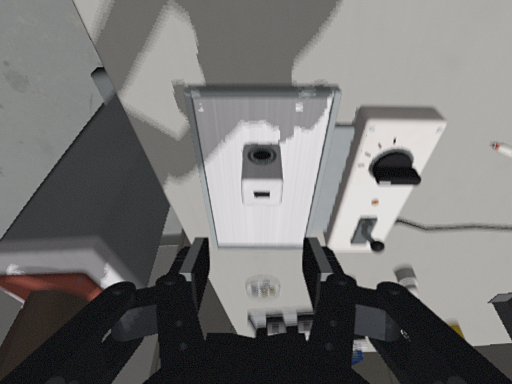

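The head still stands at (262,180) with its lens side toward the camera. I go in to grasp it.

Request:
apply_moves(moves=[{"claw": -0.22, "translation": [5, -10, -62], "dr": [-16, 1, 0]}, {"claw": -0.22, "translation": [5, -10, -62], "dr": [-16, 1, 0]}, {"claw": -0.22, "translation": [5, -10, -62], "dr": [-16, 1, 0]}, {"claw": -0.22, "translation": [5, -10, -62], "dr": [-16, 1, 0]}, {"claw": -0.22, "translation": [3, -31, -84], "dr": [-16, 1, 0]}, {"claw": -0.22, "translation": [1, -46, -99], "dr": [-16, 1, 0]}, {"claw": -0.22, "translation": [0, -52, -105], "dr": [-16, 1, 0]}, {"claw": -0.22, "translation": [0, -52, -105], "dr": [-16, 1, 0]}, {"claw": -0.22, "translation": [0, -52, -105], "dr": [-16, 1, 0]}])

```text
time: 10.85
tcp_pos: [438.9, 314.5, 48.5]
tcp_rot: [0.253, 0.695, 0.614, -0.276]
force: [0.2, 0.4, 0.1]
gripper_width: 52.4
```

```bash
python3 - <<'E'
from plan import *
im,d=arm.grab_frame('wrist'); save('w12',im); o=rec()
M=tool(-96.5,45,-6.5); a=M[:,2]; g=np.array([436.1,328,51]); p=g+19*a
goto('grasp',p,M)
E
```

```text
t 10.90 p [439.113 314.982  48.496] q [ 0.757  0.721  1.4   -0.47   1.643  0.999] x [ 0.093  0.714 -0.694] y [ 0.993 -0.117  0.013] z [-0.072 -0.69  -0.72 ] F [ 0.096  0.213 -0.206] w 52.0
grasp p [434.579 314.651  37.565] shift [ -4.5  -0.3 -10.9] dr [-1.   0.8  0.2] rows 0.3 ikerr 0.000 q [ 0.762  0.748  1.392 -0.471  1.647  0.999] marg 0.77
```

View pics/w12.png

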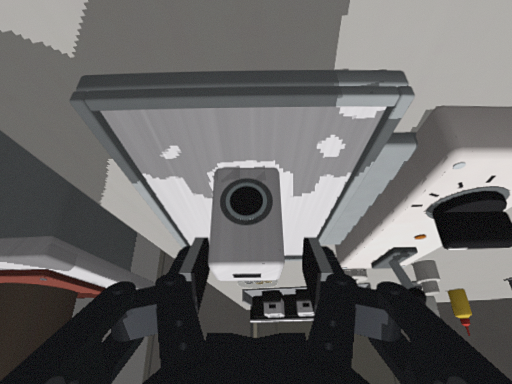

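Request:
apply_moves(moves=[{"claw": -0.22, "translation": [-4.5, 0, -5], "dr": [-1, 0.8, 0.2]}, {"claw": -0.22, "translation": [-4.5, 0, -11], "dr": [-1, 0.8, 0.2]}, {"claw": -0.22, "translation": [-4.5, 0, -11], "dr": [-1, 0.8, 0.2]}, {"claw": -0.22, "translation": [-4.5, 0, -11], "dr": [-1, 0.8, 0.2]}, {"claw": -0.22, "translation": [-4.5, 0, -11], "dr": [-1, 0.8, 0.2]}, {"claw": 1, "translation": [-4.5, 0, -11], "dr": [-1, 0.8, 0.2]}, {"claw": 1, "translation": [-4.5, 0, -11], "dr": [-1, 0.8, 0.2]}, {"claw": 1, "translation": [-4.5, 0, -11], "dr": [-1, 0.8, 0.2]}, {"claw": 1, "translation": [-4.5, 0, -11], "dr": [-1, 0.8, 0.2]}, {"claw": 1, "translation": [-4.5, 0, -11], "dr": [-1, 0.8, 0.2]}, {"claw": 1, "translation": [-4.5, 0, -11], "dr": [-1, 0.8, 0.2]}])

```text
time: 11.82
tcp_pos: [433.2, 313.6, 34.4]
tcp_rot: [0.256, 0.688, 0.615, -0.288]
force: [-0.2, 1.2, 1.0]
gripper_width: 35.4
```

```bash
python3 - <<'E'
from plan import *
o,im,d,P=held('w13'); o=rec(); np.savez('pics/w13.npz',P=P,d=d,im=im)
E
```

```text
t 11.87 p [433.223 313.542  34.386] q [ 0.763  0.753  1.393 -0.472  1.647  1.001] x [ 0.078  0.699 -0.711] y [ 0.994 -0.113 -0.002] z [-0.082 -0.706 -0.703] F [0.897 0.975 0.847] w 35.0
```

View pics/w13.png

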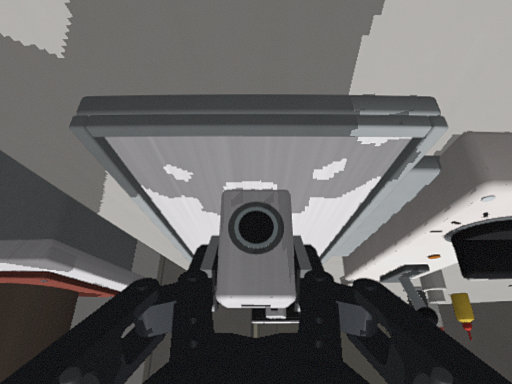

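```bash
cat > lay.py <<'E'
from plan import *
import sys
k=float(sys.argv[1]); hc=np.array(eval(sys.argv[2])); M0=eval(sys.argv[3]) if len(sys.argv)>3 else None
o=arm.get_obs(); M=q2R(o['tcp_rot']); C=M.T@(hc-o['tcp_pos']); print('C',C)
np.save('C.npy',C)
Mf=R.from_rotvec(np.pi/2*PX).as_matrix()@M
np.save('Mf.npy',Mf)
t=PC+k*PY+[0,0,16]; p=t-Mf@C
np.save('pf.npy',p)
q=goto('high',p+[0,0,80],Mf); goto('low',p,Mf,q0=q)
E
python3 lay.py 70 "[435.8,327.9,38]"
```

```text
C [  7.67   0.93 -12.89]
high p [437.4  351.75  91.44] shift [ 4.2 38.2 57.1] dr [ 89.4 -10.2  -0. ] rows 12.6 ikerr 0.000 q [ 0.1   0.09  2.18  0.99  0.97 -0.43] marg 0.39
low p [437.4  351.75  11.44] shift [  4.2  38.2 -22.9] dr [ 89.4 -10.2  -0. ] rows 12.6 ikerr 0.000 q [ 0.1   0.28  2.17  1.11  0.87 -0.63] marg 0.40
```

Request:
apply_moves(moves=[{"claw": -0.22, "translation": [0, 0, 0], "dr": [0, 0, 0]}, {"claw": -0.22, "translation": [0, 0, 0], "dr": [0, 0, 0]}, {"claw": -0.22, "translation": [0, 0, 0], "dr": [0, 0, 0]}, {"claw": -0.22, "translation": [1, 9, 3], "dr": [0, 0, 0]}, {"claw": -0.22, "translation": [1, 9, 3], "dr": [0, 0, 0]}, {"claw": -0.22, "translation": [1, 9, 3], "dr": [0, 0, 0]}, {"claw": 1, "translation": [1, 9, 3], "dr": [0, 0, 0]}, {"claw": 1, "translation": [1, 9, 3], "dr": [0, 0, 0]}, {"claw": 1, "translation": [1, 9, 3], "dr": [0, 0, 0]}, {"claw": 1, "translation": [1, 9, 3], "dr": [0, 0, 0]}, {"claw": 1, "translation": [1, 9, 3], "dr": [0, 0, 0]}])

```text
time: 12.78
tcp_pos: [434.2, 322.6, 37.4]
tcp_rot: [0.256, 0.688, 0.615, -0.288]
force: [0.0, 2.1, 1.6]
gripper_width: 34.8
```

```bash
python3 lay.py 70 "[435.8,327.9,38]"; python3 - <<'E'
from h import *
o,im,d,P=held('w14'); rec()
E
```

```text
C [ 3.45  1.02 -4.31]
high p [436.98 348.74 100.51] shift [ 2.8 26.2 63.1] dr [ 89.4 -10.2  -0. ] rows 12.6 ikerr 0.000 q [ 0.09  0.06  2.19  0.98  0.98 -0.41] marg 0.38
low p [436.98 348.74  20.51] shift [  2.8  26.2 -16.9] dr [ 89.4 -10.2  -0. ] rows 12.6 ikerr 0.000 q [ 0.09  0.26  2.18  1.1   0.89 -0.61] marg 0.39
t 12.83 p [434.169 322.562  37.428] q [ 0.771  0.764  1.369 -0.468  1.662  1.001] x [ 0.078  0.699 -0.711] y [ 0.994 -0.113 -0.002] z [-0.082 -0.706 -0.703] F [-0.409  2.683  2.187] w 35.0
```

View pics/w14.png

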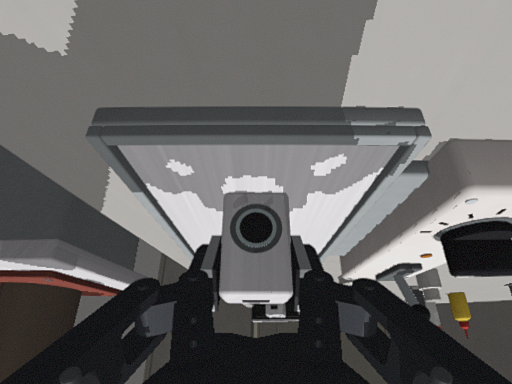

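Request:
apply_moves(moves=[{"claw": 1, "translation": [0, 0, 40], "dr": [0, 0, 0]}, {"claw": 1, "translation": [0, 0, 85], "dr": [7, -0.8, 0]}, {"claw": 1, "translation": [1, 10, 100], "dr": [45, -5.1, 0]}, {"claw": 1, "translation": [1, 10, 100], "dr": [45, -5.1, 0]}, {"claw": 1, "translation": [1, 10, 100], "dr": [45, -5.1, 0]}, {"claw": 1, "translation": [1, 10, 100], "dr": [45, -5.1, 0]}, {"claw": 1, "translation": [1, 10, 100], "dr": [45, -5.1, 0]}, {"claw": 1, "translation": [3, 26, 70], "dr": [89.4, -10.2, 0]}, {"claw": 1, "translation": [3, 26, 70], "dr": [89.4, -10.2, 0]}, {"claw": 1, "translation": [3, 26, 70], "dr": [89.4, -10.2, 0]}, {"claw": 1, "translation": [3, 26, 70], "dr": [89.4, -10.2, 0]}, {"claw": 1, "translation": [3, 26, 70], "dr": [89.4, -10.2, 0]}])

```text
time: 13.83
tcp_pos: [437.1, 348.0, 107.6]
tcp_rot: [-0.191, 0.714, 0.639, 0.215]
force: [-0.9, 0.6, -2.1]
gripper_width: 34.8
```

```bash
cat > low.py <<'E'
from plan import *
im,d=arm.grab_frame('wrist'); im,d=arm.grab_frame('wrist'); 
import sys
if len(sys.argv)>1: save(sys.argv[1],im)
o=rec()
p=np.load('pf.npy');Mf=np.load('Mf.npy')
goto('low',p,Mf)
E
python3 low.py w15
```

```text
t 13.93 p [434.801 345.502 104.061] q [ 0.199  0.016  2.123  0.7    0.942 -0.09 ] x [0.1   0.832 0.546] y [ 0.993 -0.115 -0.007] z [ 0.057  0.543 -0.838] F [-0.352 -0.85  -2.273] w 35.0
low p [436.977 348.743  20.51 ] shift [  2.2   3.2 -83.6] dr [11.5 -1.7  0.2] rows 2.0 ikerr 0.000 q [ 0.088  0.257  2.18   1.096  0.887 -0.611] marg 0.39
```

View pics/w15.png

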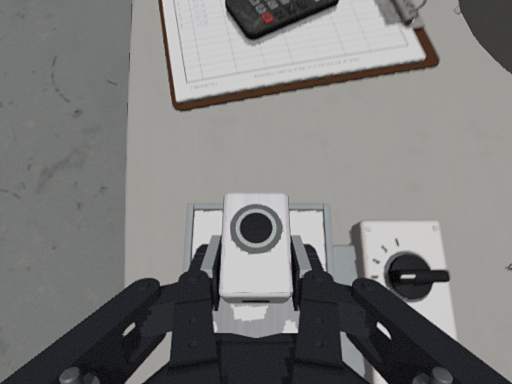

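Request:
apply_moves(moves=[{"claw": 1, "translation": [2, 3, -20], "dr": [7, -1, 0.2]}, {"claw": 1, "translation": [2, 3, -40], "dr": [11.5, -1.7, 0.2]}, {"claw": 1, "translation": [2, 3, -60], "dr": [11.5, -1.7, 0.2]}, {"claw": 1, "translation": [2, 3, -71], "dr": [11.5, -1.7, 0.2]}, {"claw": 1, "translation": [2, 3, -71], "dr": [11.5, -1.7, 0.2]}, {"claw": 1, "translation": [2, 3, -71], "dr": [11.5, -1.7, 0.2]}, {"claw": 1, "translation": [2, 3, -71], "dr": [11.5, -1.7, 0.2]}])

```text
time: 14.52
tcp_pos: [439.5, 352.2, 37.1]
tcp_rot: [-0.251, 0.687, 0.62, 0.285]
force: [0.4, 0.1, 0.1]
gripper_width: 35.0
```

```bash
python3 low.py w16
```

```text
t 14.62 p [439.933 352.126  37.646] q [ 0.096  0.219  2.177  1.073  0.899 -0.572] x [0.069 0.708 0.703] y [ 0.994 -0.106  0.009] z [ 0.081  0.699 -0.711] F [ 0.371 -0.079 -1.839] w 34.9
low p [436.977 348.743  20.51 ] shift [ -3.   -3.4 -17.1] dr [ 0.1  0.5 -0.3] rows 0.4 ikerr 0.000 q [ 0.088  0.257  2.18   1.096  0.887 -0.611] marg 0.39
```

View pics/w16.png

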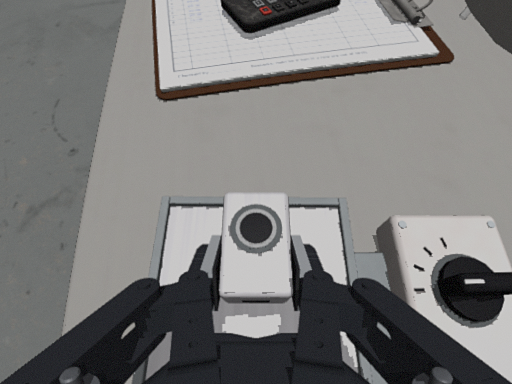

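Request:
apply_moves(moves=[{"claw": 1, "translation": [-3, -3, -8], "dr": [0.1, 0.5, -0.3]}, {"claw": 1, "translation": [-3, -3, -14], "dr": [0.1, 0.5, -0.3]}, {"claw": 1, "translation": [-3, -3, -17], "dr": [0.1, 0.5, -0.3]}, {"claw": 1, "translation": [-3, -3, -17], "dr": [0.1, 0.5, -0.3]}, {"claw": 1, "translation": [-3, -3, -17], "dr": [0.1, 0.5, -0.3]}])

```text
time: 15.03
tcp_pos: [437.5, 349.8, 22.0]
tcp_rot: [-0.255, 0.689, 0.615, 0.285]
force: [-3.4, -1.3, 16.6]
gripper_width: 34.7
```

```bash
python3 -c "
from h import *
rec()"
```

```text
t 15.03 p [437.463 349.767  21.973] q [ 0.087  0.258  2.18   1.102  0.891 -0.614] x [0.08  0.702 0.708] y [ 0.994 -0.112 -0.001] z [ 0.079  0.703 -0.707] F [-3.39  -1.312 16.551] w 34.7
```

Request:
apply_moves(moves=[{"claw": -0.22, "translation": [0, 0, 0], "dr": [0, 0, 0]}, {"claw": -0.22, "translation": [0, 0, 0], "dr": [0, 0, 0]}, {"claw": -0.22, "translation": [0, 0, 0], "dr": [0, 0, 0]}, {"claw": -0.22, "translation": [0, 0, 0], "dr": [0, 0, 0]}, {"claw": -0.22, "translation": [-1, -10, 11], "dr": [0, 0, 0]}, {"claw": -0.22, "translation": [-4, -30, 32], "dr": [0, 0, 0]}, {"claw": -0.22, "translation": [-7, -60, 62], "dr": [0, 0, 0]}, {"claw": -0.22, "translation": [-9, -90, 100], "dr": [0, 0, 0]}, {"claw": -0.22, "translation": [-9, -90, 100], "dr": [0, 0, 0]}])

```text
time: 15.78
tcp_pos: [429.7, 255.9, 123.3]
tcp_rot: [-0.252, 0.69, 0.616, 0.285]
force: [1.3, 0.4, 0.8]
gripper_width: 52.0
```

```bash
python3 -c "
from h import *
im,d=arm.grab_frame('wrist'); save('w17',im)
o=rec(); P=cloud('wrist',d,T_cw('wrist',o))
np.savez('pics/w17.npz',im=im,d=d,T=T_cw('wrist',o))
im,d=arm.grab_frame('top'); save('top2',cv2.resize(im[150:290,90:310],None,fx=3.4,fy=3.4))"
```

```text
t 15.83 p [430.011 256.304 122.774] q [-0.139 -0.047  2.241  0.878  1.155 -0.486] x [0.079 0.706 0.704] y [ 0.993 -0.115  0.005] z [ 0.085  0.699 -0.71 ] F [1.627 0.409 0.778] w 52.2
```

View pics/w17.png

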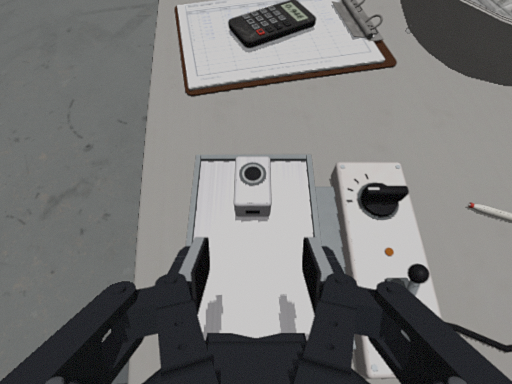

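View pics/top2.png

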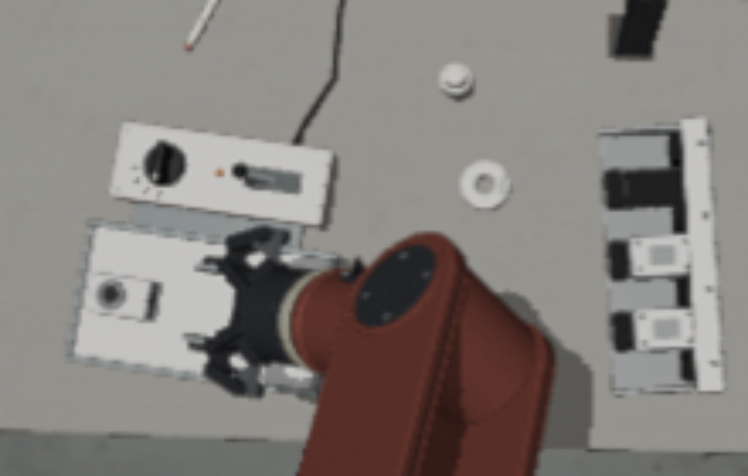

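Head 1 lies lens up at (253,180) in the wrist view, and the other two heads are still in the case. Next is head 2, the middle one.

```bash
cat > pick.py <<'E'
from plan import *
import sys
c=np.array(eval(sys.argv[1]))
M=tool(-86,45,4); a=M[:,2]; g=c+14*dirv(94)+[0,0,0.0]; p=g+19*a
o=rec()
q=goto('high',p-70*a+[0,0,60],M,q0=[.1,.3,2,-.9,1.1,.6]); goto('pre',p-70*a,M,q0=q); goto('pick',p,M,q0=q)
E
python3 pick.py "[488.4,-142,32]"
```

```text
t 15.88 p [428.962 257.262 120.896] q [-0.137 -0.044  2.243  0.879  1.152 -0.487] x [0.08  0.706 0.704] y [ 0.993 -0.115  0.002] z [ 0.083  0.699 -0.71 ] F [ 0.705 -0.139 -0.219] w 52.0
high p [484.908 -92.06  128.062] shift [  55.9 -349.3    7.2] dr [-89.8   2.2   8.2] rows 12.6 ikerr 0.000 q [ 0.136  0.152  2.022 -0.859  1.2    0.491] marg 0.38
pre p [484.908 -92.06   68.062] shift [  55.9 -349.3  -52.8] dr [-89.8   2.2   8.2] rows 12.6 ikerr 0.000 q [ 0.136  0.27   2.029 -0.901  1.12   0.596] marg 0.34
pick p [ 488.361 -141.436   18.565] shift [  59.4 -398.7 -102.3] dr [-89.8   2.2   8.2] rows 12.6 ikerr 0.000 q [ 0.033  0.363  2.043 -0.999  0.998  0.647] marg 0.24
```

Request:
apply_moves(moves=[{"claw": -0.22, "translation": [28, -175, 60], "dr": [-45, 1.1, 4.1]}, {"claw": -0.22, "translation": [28, -175, 60], "dr": [-45, 1.1, 4.1]}, {"claw": -0.22, "translation": [28, -175, 60], "dr": [-45, 1.1, 4.1]}, {"claw": -0.22, "translation": [28, -175, 60], "dr": [-45, 1.1, 4.1]}, {"claw": -0.22, "translation": [28, -175, 60], "dr": [-45, 1.1, 4.1]}, {"claw": -0.22, "translation": [28, -175, 60], "dr": [-45, 1.1, 4.1]}, {"claw": -0.22, "translation": [56, -345, 10], "dr": [-89.8, 2.2, 8.2]}, {"claw": -0.22, "translation": [56, -345, 10], "dr": [-89.8, 2.2, 8.2]}, {"claw": -0.22, "translation": [56, -345, 10], "dr": [-89.8, 2.2, 8.2]}, {"claw": -0.22, "translation": [56, -345, 10], "dr": [-89.8, 2.2, 8.2]}, {"claw": -0.22, "translation": [56, -345, 10], "dr": [-89.8, 2.2, 8.2]}, {"claw": -0.22, "translation": [56, -345, 10], "dr": [-89.8, 2.2, 8.2]}])

```text
time: 16.88
tcp_pos: [482.3, -87.7, 126.7]
tcp_rot: [0.255, 0.643, 0.681, -0.241]
force: [-0.3, -0.1, 0.2]
gripper_width: 52.6
```

Request:
apply_moves(moves=[{"claw": -0.22, "translation": [0, 0, 0], "dr": [0, 0, 0]}, {"claw": -0.22, "translation": [0, 0, 0], "dr": [0, 0, 0]}])

```text
time: 17.05
tcp_pos: [481.1, -84.4, 125.3]
tcp_rot: [0.251, 0.642, 0.684, -0.239]
force: [-0.2, 0.6, 0.7]
gripper_width: 52.3
```

```bash
python3 pick.py "[488.4,-142,32]"; python3 -c "
from h import *
im,d=arm.grab_frame('wrist'); save('w18',im)
o=rec();np.savez('pics/w18.npz',im=im,d=d,T=T_cw('wrist',o))"
```

```text
t 17.05 p [481.087 -84.385 125.279] q [ 0.114  0.119  2.025 -0.779  1.18   0.428] x [-0.05   0.758 -0.651] y [ 0.998  0.062 -0.004] z [ 0.037 -0.65  -0.759] F [-0.225  0.627  0.668] w 52.3
high p [484.908 -92.06  128.062] shift [ 3.8 -7.7  2.8] dr [-4.4 -0.5  0.5] rows 0.6 ikerr 0.000 q [ 0.136  0.152  2.022 -0.859  1.2    0.491] marg 0.38
pre p [484.908 -92.06   68.062] shift [  3.8  -7.7 -57.2] dr [-4.4 -0.5  0.5] rows 1.4 ikerr 0.000 q [ 0.136  0.27   2.029 -0.901  1.12   0.596] marg 0.34
pick p [ 488.361 -141.436   18.565] shift [   7.3  -57.1 -106.7] dr [-4.4 -0.5  0.5] rows 2.9 ikerr 0.000 q [ 0.033  0.363  2.043 -0.999  0.998  0.647] marg 0.24
t 17.10 p [482.122 -85.014 126.917] q [ 0.112  0.117  2.023 -0.779  1.18   0.427] x [-0.046  0.758 -0.65 ] y [ 0.998  0.06  -0.001] z [ 0.039 -0.649 -0.76 ] F [0.192 0.341 0.   ] w 52.2
```

View pics/w18.png

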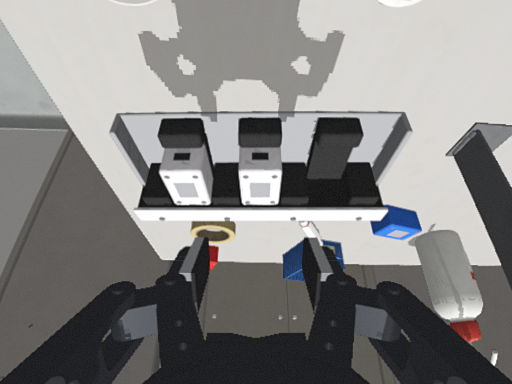

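Request:
apply_moves(moves=[{"claw": -0.22, "translation": [3, -7, -40], "dr": [-4.4, -0.5, 0.5]}, {"claw": -0.22, "translation": [3, -7, -59], "dr": [-4.4, -0.5, 0.5]}, {"claw": -0.22, "translation": [4, -18, -70], "dr": [-4.4, -0.5, 0.5]}, {"claw": -0.22, "translation": [5, -30, -82], "dr": [-4.4, -0.5, 0.5]}, {"claw": -0.22, "translation": [5, -30, -82], "dr": [-4.4, -0.5, 0.5]}, {"claw": -0.22, "translation": [5, -30, -82], "dr": [-4.4, -0.5, 0.5]}, {"claw": -0.22, "translation": [5, -30, -82], "dr": [-4.4, -0.5, 0.5]}])

```text
time: 17.68
tcp_pos: [488.7, -116.6, 48.3]
tcp_rot: [0.283, 0.633, 0.673, -0.259]
force: [0.2, 0.2, 0.3]
gripper_width: 52.1
```

```bash
python3 pick.py "[488.4,-142,32]"
```

```text
t 17.68 p [ 488.684 -116.588   48.259] q [ 0.086  0.306  2.038 -0.946  1.062  0.623] x [-0.039  0.705 -0.709] y [0.998 0.065 0.01 ] z [ 0.053 -0.707 -0.706] F [0.217 0.235 0.301] w 52.1
high p [484.908 -92.06  128.062] shift [-3.8 24.5 79.8] dr [0.1 0.6 0.3] rows 2.0 ikerr 0.000 q [ 0.136  0.152  2.022 -0.859  1.2    0.491] marg 0.38
pre p [484.908 -92.06   68.062] shift [-3.8 24.5 19.8] dr [0.1 0.6 0.3] rows 0.8 ikerr 0.000 q [ 0.136  0.27   2.029 -0.901  1.12   0.596] marg 0.34
pick p [ 488.361 -141.436   18.565] shift [ -0.3 -24.8 -29.7] dr [0.1 0.6 0.3] rows 0.9 ikerr 0.000 q [ 0.033  0.363  2.043 -0.999  0.998  0.647] marg 0.24
```

Request:
apply_moves(moves=[{"claw": -0.22, "translation": [0, -9, -10], "dr": [0.1, 0.6, 0.3]}, {"claw": -0.22, "translation": [0, -18, -20], "dr": [0.1, 0.6, 0.3]}, {"claw": -0.22, "translation": [0, -25, -28.5], "dr": [0.1, 0.6, 0.3]}, {"claw": -0.22, "translation": [0, -25, -28.5], "dr": [0.1, 0.6, 0.3]}, {"claw": -0.22, "translation": [0, -25, -28.5], "dr": [0.1, 0.6, 0.3]}, {"claw": -0.22, "translation": [0, -25, -28.5], "dr": [0.1, 0.6, 0.3]}])

```text
time: 18.18
tcp_pos: [487.7, -141.7, 18.4]
tcp_rot: [0.279, 0.629, 0.676, -0.262]
force: [0.0, 0.4, 0.1]
gripper_width: 52.2
```

```bash
python3 -c "
from h import *
im,d=arm.grab_frame('wrist'); save('w19',im)
o=rec()"
```

```text
t 18.23 p [ 488.01  -141.515   18.658] q [ 0.033  0.363  2.044 -0.999  0.999  0.644] x [-0.052  0.705 -0.708] y [ 0.997  0.072 -0.003] z [ 0.049 -0.706 -0.707] F [ 0.187 -0.508 -0.496] w 51.9
```

View pics/w19.png

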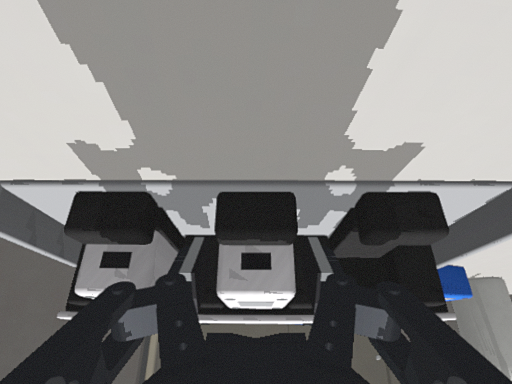

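Request:
apply_moves(force=80, moves=[{"claw": 1, "translation": [0, 0, 0], "dr": [0, 0, 0]}, {"claw": 1, "translation": [0, 0, 0], "dr": [0, 0, 0]}, {"claw": 1, "translation": [0, 0, 0], "dr": [0, 0, 0]}, {"claw": 1, "translation": [0, 0, 0], "dr": [0, 0, 0]}, {"claw": 1, "translation": [0, 0, 0], "dr": [0, 0, 0]}, {"claw": 1, "translation": [0, 1, 3], "dr": [6, 0.4, 0]}, {"claw": 1, "translation": [0, 2.5, 6], "dr": [12, 0.8, 0]}, {"claw": 1, "translation": [0, 4, 9], "dr": [18, 1.3, 0]}, {"claw": 1, "translation": [0, 4, 9], "dr": [18, 1.3, 0]}, {"claw": 1, "translation": [0, 4, 9], "dr": [18, 1.3, 0]}])

```text
time: 19.07
tcp_pos: [488.9, -135.0, 27.5]
tcp_rot: [0.169, 0.663, 0.712, -0.156]
force: [-0.3, 19.1, 2.7]
gripper_width: 35.1
```

```bash
python3 -c "
from h import *
o=rec()"
```

```text
t 19.07 p [ 488.862 -134.978   27.463] q [-0.135  0.2    2.06  -0.608  0.875  0.189] x [-0.062  0.892 -0.448] y [0.997 0.071 0.003] z [ 0.034 -0.447 -0.894] F [-0.288 19.148  2.702] w 35.1
```

Force is 19 N, lower than last time. I draw the head forward, then lift.

Request:
apply_moves(moves=[{"claw": 1, "translation": [0, 7, 0], "dr": [0, 0, 0]}, {"claw": 1, "translation": [-1, 14, 1], "dr": [0, 0, 0]}, {"claw": 1, "translation": [-1, 20, 2], "dr": [0, 0, 0]}, {"claw": 1, "translation": [-1, 20, 2], "dr": [0, 0, 0]}, {"claw": 1, "translation": [-1, 21, 10], "dr": [0, 0, 0]}, {"claw": 1, "translation": [-1, 22, 25], "dr": [0, 0, 0]}, {"claw": 1, "translation": [-1, 25, 55], "dr": [0, 0, 0]}, {"claw": 1, "translation": [-1, 30, 90], "dr": [0, 0, 0]}, {"claw": 1, "translation": [-1, 40, 130], "dr": [0, 0, 0]}, {"claw": 1, "translation": [-1, 40, 150], "dr": [0, 0, 0]}, {"claw": 1, "translation": [-1, 40, 150], "dr": [0, 0, 0]}])

```text
time: 19.98
tcp_pos: [490.7, -97.7, 184.6]
tcp_rot: [0.175, 0.662, 0.712, -0.157]
force: [1.5, -0.8, -0.0]
gripper_width: 34.8
```

```bash
cat > heldC.py <<'E'
from plan import *
import sys
im,d=arm.grab_frame('wrist'); o,im,d,P=held(sys.argv[1]); o=rec()
n=[]
for (a,b,c,e) in [(228,245,285,285),(235,303,278,312)]:
    Q=P[b:e,a:c].reshape(-1,3); Q=Q[d[b:e,a:c].ravel()>0]; r=plane(Q); print(r); n.append(r)
# front face outward normal nf=(+,-), screw normal nz=(-,-)
nf=n[0][1]; nf=nf*np.sign(nf[0]); x=-nf; nz=n[1][1]; nz=nz*np.sign(-nz[2])
th=np.degrees(np.arctan2(-nz[2],x[2])) # a = cos th x - sin th z
cx=-(nf@n[0][0]) +28; cz=nz@n[1][0]-16
ang=np.radians((np.degrees(np.arctan2(x[2],-x[0]))+np.degrees(np.arctan2(-nz[0],-nz[2])))/2)
X=np.array([-np.cos(ang),0,np.sin(ang)]); Z=np.array([-np.sin(ang),0,-np.cos(ang)])
C=cx*X+cz*Z; down=np.degrees(ang)
print('down angle',down,'cx',cx,'cz',cz,'C',C); np.save('Cs.npy',np.r_[C,down])
k=float(sys.argv[2])
M=tool(83.5,down,-6.5); p=PC+k*PY+[0,0,28]-M@C; p[:2]-=0
np.save('ps.npy',p); np.save('Ms.npy',M)
goto('above',p+[0,0,60],M); goto('stage',p,M)
E
python3 heldC.py w20 -20
```

```text
t 20.08 p [487.484 -97.541 178.79 ] q [-0.052 -0.046  1.985 -0.507  1.188  0.064] x [-0.065  0.889 -0.454] y [ 0.997  0.073 -0.   ] z [ 0.033 -0.453 -0.891] F [ 0.227 -0.132 -2.64 ] w 34.7
(array([  8.698,   0.67 , -30.138]), array([-0.734, -0.004,  0.679]), np.float64(0.39086743208079255), 1912)
(array([-78.798,   1.253,  43.54 ]), array([-0.754,  0.003, -0.656]), np.float64(0.42963211950213326), 243)
down angle 45.876971907602844 cx 1.1458185725342531 cz 14.879162282665867 C [-11.479   0.     -9.536]
above p [429.42  273.412  99.146] shift [-58.1 371.  -79.6] dr [71.2 -1.5 -9.3] rows 10.0 ikerr 0.000 q [-0.09   0.008  2.239  0.902  1.09  -0.497] marg 0.33
stage p [429.42  273.412  39.146] shift [ -58.1  371.  -139.6] dr [71.2 -1.5 -9.3] rows 10.0 ikerr 0.000 q [-0.09   0.16   2.238  0.973  1.001 -0.637] marg 0.33
```

View pics/w20.png

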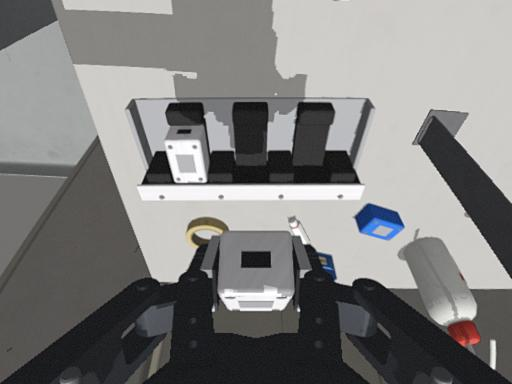

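```bash
sed -i 's/(235,303,278,312)/(242,296,272,303)/' heldC.py; python3 heldC.py w20 -20
```

```text
t 20.18 p [485.697 -97.565 176.044] q [-0.053 -0.044  1.988 -0.507  1.188  0.065] x [-0.067  0.889 -0.453] y [ 0.997  0.072 -0.005] z [ 0.028 -0.453 -0.891] F [-0.604 -1.092 -1.477] w 35.1
(array([  8.673,   0.708, -30.156]), array([-0.734, -0.001,  0.679]), np.float64(0.39432238036541495), 1984)
(array([ -9.04 ,   0.883, -32.454]), array([-0.662, -0.002, -0.75 ]), np.float64(0.11717176618152493), 210)
down angle 42.105446261122054 cx 1.1539517077976882 cz 14.31050296945482 C [-10.451   0.     -9.843]
above p [429.356 272.847  99.154] shift [-56.3 370.4 -76.9] dr [74.9 -1.8 -9.3] rows 10.5 ikerr 0.000 q [-0.13   0.039  2.249  0.965  1.125 -0.582] marg 0.32
stage p [429.356 272.847  39.154] shift [ -56.3  370.4 -136.9] dr [74.9 -1.8 -9.3] rows 10.5 ikerr 0.000 q [-0.13   0.197  2.242  1.033  1.043 -0.726] marg 0.33
```

Request:
apply_moves(moves=[{"claw": 1, "translation": [-28, 185, 20], "dr": [37, -1, -4.6]}, {"claw": 1, "translation": [-28, 185, 20], "dr": [37, -1, -4.6]}, {"claw": 1, "translation": [-28, 185, 20], "dr": [37, -1, -4.6]}, {"claw": 1, "translation": [-28, 185, 20], "dr": [37, -1, -4.6]}, {"claw": 1, "translation": [-28, 185, 20], "dr": [37, -1, -4.6]}, {"claw": 1, "translation": [-56, 370, -20], "dr": [75, -1.8, -9.3]}, {"claw": 1, "translation": [-56, 370, -20], "dr": [75, -1.8, -9.3]}, {"claw": 1, "translation": [-56, 370, -20], "dr": [75, -1.8, -9.3]}, {"claw": 1, "translation": [-56, 370, -20], "dr": [75, -1.8, -9.3]}, {"claw": 1, "translation": [-56, 370, -70], "dr": [75, -1.8, -9.3]}, {"claw": 1, "translation": [-56, 370, -70], "dr": [75, -1.8, -9.3]}, {"claw": 1, "translation": [-56, 370, -70], "dr": [75, -1.8, -9.3]}])

```text
time: 21.18
tcp_pos: [423.6, 272.7, 99.6]
tcp_rot: [-0.276, 0.685, 0.605, 0.298]
force: [-1.5, -0.4, -2.0]
gripper_width: 34.5
```

Request:
apply_moves(moves=[{"claw": 1, "translation": [0, 0, 0], "dr": [0, 0, 0]}, {"claw": 1, "translation": [0, 0, 0], "dr": [0, 0, 0]}])

```text
time: 21.35
tcp_pos: [431.8, 271.9, 108.2]
tcp_rot: [-0.269, 0.683, 0.608, 0.303]
force: [1.1, -0.5, -0.9]
gripper_width: 35.2
```

```bash
python3 heldC.py w21 -20
```

```text
t 21.45 p [432.994 272.091 109.732] q [-0.131  0.017  2.243  0.957  1.136 -0.56 ] x [0.074 0.667 0.741] y [ 0.993 -0.116  0.005] z [ 0.089  0.736 -0.671] F [ 0.366  0.239 -1.234] w 34.9
(array([  9.052,   0.23 , -28.12 ]), array([-0.737, -0.002,  0.676]), np.float64(0.39812584027060405), 1924)
(array([ -8.482,   0.588, -30.804]), array([-0.66 ,  0.001, -0.751]), np.float64(0.10796277859749329), 210)
down angle 41.93969013977038 cx 2.3145580560026495 cz 12.734763789379492 C [-10.233   0.     -7.926]
above p [429.178 271.281 100.315] shift [-3.8 -0.8 -9.4] dr [0.2 0.3 0.1] rows 0.2 ikerr 0.000 q [-0.136  0.037  2.25   0.965  1.131 -0.585] marg 0.32
stage p [429.178 271.281  40.315] shift [ -3.8  -0.8 -69.4] dr [0.2 0.3 0.1] rows 1.7 ikerr 0.000 q [-0.136  0.195  2.243  1.031  1.049 -0.728] marg 0.33
```

View pics/w21.png

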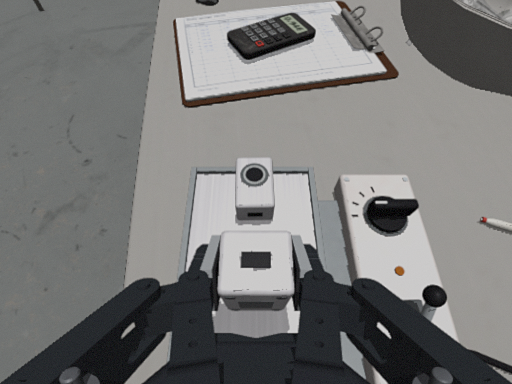

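Request:
apply_moves(moves=[{"claw": 1, "translation": [-3, -1, -30], "dr": [0.2, 0.3, 0.1]}, {"claw": 1, "translation": [-3, -1, -50], "dr": [0.2, 0.3, 0.1]}, {"claw": 1, "translation": [-3, -1, -60], "dr": [0.2, 0.3, 0.1]}, {"claw": 1, "translation": [-3, -1, -60], "dr": [0.2, 0.3, 0.1]}, {"claw": 1, "translation": [-3, -1, -60], "dr": [0.2, 0.3, 0.1]}, {"claw": 1, "translation": [-3, -1, -60], "dr": [0.2, 0.3, 0.1]}])

```text
time: 21.95
tcp_pos: [429.6, 271.4, 49.5]
tcp_rot: [-0.272, 0.682, 0.608, 0.304]
force: [0.2, 0.2, -1.4]
gripper_width: 34.7
```

```bash
python3 -c "
from plan import *
rec(); goto('s',np.load('ps.npy'),np.load('Ms.npy'))"
```

```text
t 21.95 p [429.615 271.4    49.457] q [-0.136  0.171  2.244  1.021  1.061 -0.704] x [0.077 0.664 0.744] y [ 0.993 -0.114 -0.001] z [ 0.084  0.739 -0.668] F [ 0.211  0.209 -1.361] w 34.7
s p [429.178 271.281  40.315] shift [-0.4 -0.1 -9.1] dr [-0.  -0.1  0. ] rows 0.2 ikerr 0.000 q [-0.136  0.195  2.243  1.031  1.049 -0.728] marg 0.33
```

Request:
apply_moves(moves=[{"claw": 1, "translation": [0, 0, -4], "dr": [0, 0, 0]}, {"claw": 1, "translation": [0, 0, -7], "dr": [0, 0, 0]}, {"claw": 1, "translation": [0, 0, -9], "dr": [0, 0, 0]}, {"claw": 1, "translation": [0, 0, -9.5], "dr": [0, 0, 0]}, {"claw": 1, "translation": [0, 0, -9.5], "dr": [0, 0, 0]}])

```text
time: 22.37
tcp_pos: [429.7, 272.2, 41.3]
tcp_rot: [-0.274, 0.681, 0.607, 0.305]
force: [-5.2, -4.3, 20.1]
gripper_width: 34.9
```

```bash
python3 -c "
from plan import *
rec()"
```

```text
t 22.37 p [429.681 272.182  41.265] q [-0.136  0.197  2.241  1.035  1.053 -0.729] x [0.077 0.66  0.747] y [ 0.994 -0.113 -0.002] z [ 0.083  0.743 -0.664] F [-5.249 -4.339 20.065] w 34.9
```

Request:
apply_moves(moves=[{"claw": 1, "translation": [0, 0, 0.5], "dr": [0, 0, 0]}, {"claw": -0.22, "translation": [0, 0, 0.5], "dr": [0, 0, 0]}, {"claw": -0.22, "translation": [0, 0, 0.5], "dr": [0, 0, 0]}, {"claw": -0.22, "translation": [0, 0, 0.5], "dr": [0, 0, 0]}, {"claw": -0.22, "translation": [0, 0, 0.5], "dr": [0, 0, 0]}, {"claw": -0.22, "translation": [-2, -15, 13], "dr": [0, 0, 0]}, {"claw": -0.22, "translation": [-4, -32, 28], "dr": [0, 0, 0]}, {"claw": -0.22, "translation": [-7, -60, 53], "dr": [0, 0, 0]}, {"claw": -0.22, "translation": [-7, -60, 60], "dr": [0, 0, 0]}, {"claw": -0.22, "translation": [-7, -60, 60], "dr": [0, 0, 0]}])

```text
time: 23.2
tcp_pos: [423.0, 210.2, 99.9]
tcp_rot: [-0.271, 0.683, 0.607, 0.304]
force: [0.2, 1.0, -0.2]
gripper_width: 52.3
```

```bash
python3 - <<'E'
from plan import *
im,d=arm.grab_frame('wrist'); save('w22',im); o=rec(); np.savez('pics/w22.npz',im=im,d=d,T=T_cw('wrist',o))
save('w22a',cv2.resize(im[160:270,180:330],None,fx=5,fy=5,interpolation=cv2.INTER_CUBIC))
E
```

```text
t 23.25 p [421.859 210.996  98.655] q [-0.291  0.026  2.266  0.894  1.221 -0.661] x [0.079 0.664 0.744] y [ 0.993 -0.116 -0.003] z [ 0.084  0.739 -0.668] F [ 0.493  0.197 -0.138] w 52.0
```

View pics/w22a.png

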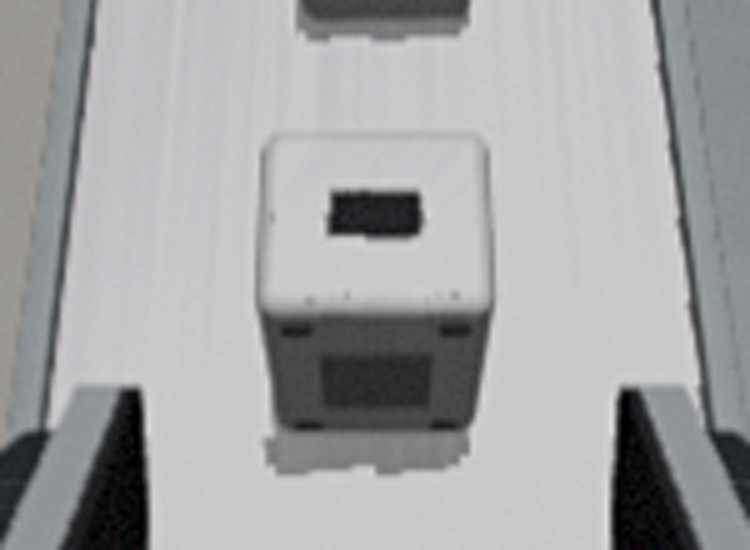

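```bash
cat > regrasp.py <<'E'
from plan import *
import sys
T=np.load(sys.argv[1])['T']; l=eval(sys.argv[2])
h=onz('wrist',[(180+u/5-.4,160+v/5-.4) for u,v in l],66,T); print(h.mean(0),[np.degrees(np.arctan2(*(h[i+1]-h[i])[[1,0]])) for i in (0,2)])
hc=h.mean(0); hc[2]=38; np.save('hc.npy',hc)
M=tool(-96.5,45,-6.5); a=M[:,2]; p=hc+[-.6,-5.3,-.6]; np.save('pr.npy',p);np.save('Mr.npy',M)
rec()
q=goto('high',p-60*a+[0,0,50],M,q0=[.75,.6,1.35,-.45,1.7,.95]); goto('pre',p-60*a,M,q0=q); goto('grasp',p,M,q0=q)
E
python3 regrasp.py pics/w22.npz "[(263,132),(488,132),(257,310),(495,310)]"
```

```text
[426.92 259.46  66.  ] [np.float64(-6.700884751827678), np.float64(-6.677882244409295)]
t 23.25 p [421.859 210.996  98.655] q [-0.291  0.026  2.266  0.894  1.221 -0.661] x [0.079 0.664 0.744] y [ 0.993 -0.116 -0.003] z [ 0.084  0.739 -0.668] F [ 0.493  0.197 -0.138] w 52.0
high p [431.119 296.31  129.826] shift [ 9.3 85.3 31.2] dr [-92.5  10.5   0.2] rows 13.0 ikerr 0.000 q [ 0.747  0.587  1.44  -0.487  1.742  0.934] marg 0.75
pre p [431.119 296.31   79.826] shift [  9.3  85.3 -18.8] dr [-92.5  10.5   0.2] rows 13.0 ikerr 0.000 q [ 0.747  0.654  1.446 -0.482  1.676  0.969] marg 0.76
grasp p [426.316 254.156  37.4  ] shift [  4.5  43.2 -61.3] dr [-92.5  10.5   0.2] rows 13.0 ikerr 0.000 q [ 0.705  0.652  1.548 -0.504  1.572  0.986] marg 0.74
```

Request:
apply_moves(moves=[{"claw": -0.22, "translation": [2, 0, 85], "dr": [-14, 1.6, 0]}, {"claw": -0.22, "translation": [2, 0, 85], "dr": [-14, 1.6, 0]}, {"claw": -0.22, "translation": [8, 40, 85], "dr": [-30, 3.5, 0]}, {"claw": -0.22, "translation": [8, 40, 85], "dr": [-30, 3.5, 0]}, {"claw": -0.22, "translation": [9, 85, 85], "dr": [-47, 5.5, 0]}, {"claw": -0.22, "translation": [9, 85, 85], "dr": [-47, 5.5, 0]}, {"claw": -0.22, "translation": [9, 85, 80], "dr": [-92.5, 10.5, 0.2]}, {"claw": -0.22, "translation": [9, 85, 80], "dr": [-92.5, 10.5, 0.2]}, {"claw": -0.22, "translation": [9, 85, 80], "dr": [-92.5, 10.5, 0.2]}, {"claw": -0.22, "translation": [9, 85, 60], "dr": [-92.5, 10.5, 0.2]}, {"claw": -0.22, "translation": [9, 85, 40], "dr": [-92.5, 10.5, 0.2]}, {"claw": -0.22, "translation": [9, 85, 30], "dr": [-92.5, 10.5, 0.2]}])

```text
time: 24.25
tcp_pos: [428.0, 297.6, 125.0]
tcp_rot: [0.188, 0.715, 0.639, -0.213]
force: [-0.6, -0.5, -0.6]
gripper_width: 52.0
```

Request:
apply_moves(moves=[{"claw": -0.22, "translation": [0, 0, 0], "dr": [-7, 0.8, 0]}, {"claw": -0.22, "translation": [0, 0, 0], "dr": [-14, 1.6, 0]}, {"claw": -0.22, "translation": [0, 0, 0], "dr": [-14, 1.6, 0]}, {"claw": -0.22, "translation": [0, 0, 0], "dr": [-14, 1.6, 0]}])

```text
time: 24.58
tcp_pos: [427.3, 296.8, 123.0]
tcp_rot: [0.262, 0.683, 0.612, -0.3]
force: [-0.2, 0.0, -0.4]
gripper_width: 52.1
```

```bash
cat > rg2.py <<'E'
from plan import *
import sys
im,d=arm.grab_frame('wrist'); save(sys.argv[1],im); o=rec(); p=np.load('pr.npy'); M=np.load('Mr.npy')
goto('pre',p-60*M[:,2],M); goto('pre25',p-25*M[:,2],M); goto('grasp',p,M)
E
python3 rg2.py w23
```

```text
t 24.63 p [428.628 296.8   125.732] q [ 0.755  0.612  1.425 -0.496  1.762  0.941] x [ 0.075  0.681 -0.728] y [ 0.993 -0.115 -0.005] z [-0.087 -0.723 -0.685] F [-0.477  0.359 -0.088] w 52.2
pre p [431.119 296.31   79.826] shift [  2.5  -0.5 -45.9] dr [ 1.7 -0.5  0.1] rows 1.1 ikerr 0.000 q [ 0.747  0.654  1.446 -0.482  1.676  0.969] marg 0.76
pre25 p [428.318 271.72   55.078] shift [ -0.3 -25.1 -70.7] dr [ 1.7 -0.5  0.1] rows 1.8 ikerr 0.000 q [ 0.723  0.651  1.507 -0.494  1.615  0.979] marg 0.75
grasp p [426.316 254.156  37.4  ] shift [ -2.3 -42.6 -88.3] dr [ 1.7 -0.5  0.1] rows 2.4 ikerr 0.000 q [ 0.705  0.652  1.548 -0.504  1.572  0.986] marg 0.74
```

View pics/w23.png

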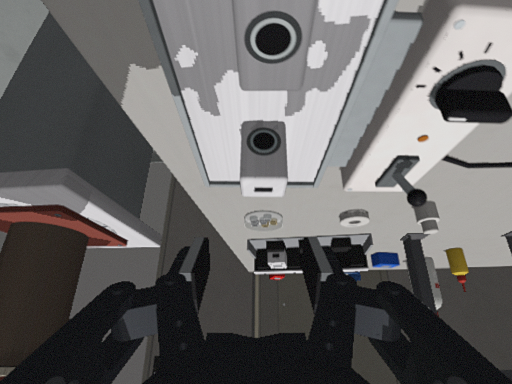

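Request:
apply_moves(moves=[{"claw": -0.22, "translation": [3, 0, -25], "dr": [1.7, -0.5, 0.1]}, {"claw": -0.22, "translation": [3, 0, -44], "dr": [1.7, -0.5, 0.1]}, {"claw": -0.22, "translation": [0, -25, -69], "dr": [1.7, -0.5, 0.1]}, {"claw": -0.22, "translation": [0, -25, -69], "dr": [1.7, -0.5, 0.1]}, {"claw": -0.22, "translation": [0, -25, -69], "dr": [1.7, -0.5, 0.1]}, {"claw": -0.22, "translation": [0, -25, -69], "dr": [1.7, -0.5, 0.1]}])

```text
time: 25.13
tcp_pos: [431.1, 272.0, 61.6]
tcp_rot: [0.255, 0.692, 0.614, -0.282]
force: [0.0, 0.4, 1.4]
gripper_width: 52.3
```

```bash
python3 rg2.py w24
```

```text
t 25.18 p [431.433 272.585  61.763] q [ 0.721  0.641  1.505 -0.496  1.62   0.978] x [ 0.087  0.705 -0.703] y [ 0.993 -0.116  0.007] z [-0.076 -0.699 -0.711] F [0.72  0.44  0.298] w 52.1
pre p [431.119 296.31   79.826] shift [-0.3 23.7 18.1] dr [-0.3  0.4  0.1] rows 0.7 ikerr 0.000 q [ 0.747  0.654  1.446 -0.482  1.676  0.969] marg 0.76
pre25 p [428.318 271.72   55.078] shift [-3.1 -0.9 -6.7] dr [-0.3  0.4  0.1] rows 0.2 ikerr 0.000 q [ 0.723  0.651  1.507 -0.494  1.615  0.979] marg 0.75
grasp p [426.316 254.156  37.4  ] shift [ -5.1 -18.4 -24.4] dr [-0.3  0.4  0.1] rows 0.7 ikerr 0.000 q [ 0.705  0.652  1.548 -0.504  1.572  0.986] marg 0.74
```

View pics/w24.png

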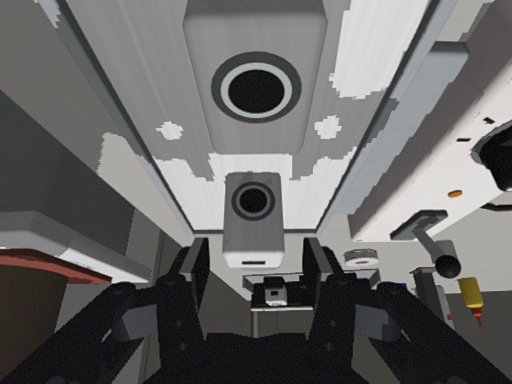

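Request:
apply_moves(moves=[{"claw": -0.22, "translation": [-4, -6, -10], "dr": [-0.3, 0.4, 0.1]}, {"claw": -0.22, "translation": [-4, -13, -18], "dr": [-0.3, 0.4, 0.1]}, {"claw": -0.22, "translation": [-4, -18, -23], "dr": [-0.3, 0.4, 0.1]}, {"claw": -0.22, "translation": [-4, -18, -23], "dr": [-0.3, 0.4, 0.1]}, {"claw": -0.22, "translation": [-4, -18, -23], "dr": [-0.3, 0.4, 0.1]}, {"claw": -0.22, "translation": [-4, -18, -23], "dr": [-0.3, 0.4, 0.1]}])

```text
time: 25.68
tcp_pos: [426.0, 253.5, 36.0]
tcp_rot: [0.256, 0.688, 0.615, -0.288]
force: [-0.2, 0.3, 0.2]
gripper_width: 52.4
```

```bash
python3 rg2.py w25
```

```text
t 25.73 p [426.096 253.663  36.208] q [ 0.705  0.658  1.545 -0.506  1.575  0.985] x [ 0.078  0.699 -0.711] y [ 0.994 -0.113 -0.002] z [-0.082 -0.706 -0.703] F [ 0.164 -0.06   0.029] w 52.1
pre p [431.119 296.31   79.826] shift [ 5.  42.6 43.6] dr [ 0.3 -0.2  0. ] rows 1.5 ikerr 0.000 q [ 0.747  0.654  1.446 -0.482  1.676  0.969] marg 0.76
pre25 p [428.318 271.72   55.078] shift [ 2.2 18.1 18.9] dr [ 0.3 -0.2  0. ] rows 0.6 ikerr 0.000 q [ 0.723  0.651  1.507 -0.494  1.615  0.979] marg 0.75
grasp p [426.316 254.156  37.4  ] shift [0.2 0.5 1.2] dr [ 0.3 -0.2  0. ] rows 0.0 ikerr 0.000 q [ 0.705  0.652  1.548 -0.504  1.572  0.986] marg 0.74
```

View pics/w25.png

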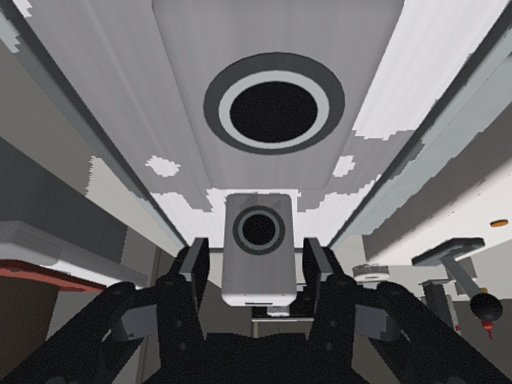

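Request:
apply_moves(moves=[{"claw": -0.22, "translation": [0.5, 1.5, 1], "dr": [0, 0, 0]}, {"claw": -0.22, "translation": [0.5, 1.5, 1], "dr": [0, 0, 0]}, {"claw": 1, "translation": [0.5, 1.5, 1], "dr": [0, 0, 0]}, {"claw": 1, "translation": [0.5, 1.5, 1], "dr": [0, 0, 0]}, {"claw": 1, "translation": [0.5, 1.5, 1], "dr": [0, 0, 0]}, {"claw": 1, "translation": [0.5, 1.5, 1], "dr": [0, 0, 0]}, {"claw": 1, "translation": [0.5, 1.5, 1], "dr": [0, 0, 0]}])

```text
time: 26.32
tcp_pos: [426.8, 255.4, 37.6]
tcp_rot: [0.256, 0.688, 0.615, -0.288]
force: [0.8, 2.4, 2.5]
gripper_width: 34.8
```

```bash
python3 lay.py 0 "[427.5,259.5,38]"
```

```text
C [ 2.62  0.26 -3.24]
high p [429.79 278.94 101.86] shift [ 3.  23.5 64.3] dr [ 89.4 -10.2  -0. ] rows 12.6 ikerr 0.000 q [-0.08  0.01  2.24  0.91  1.09 -0.5 ] marg 0.33
low p [429.79 278.94  21.86] shift [  3.   23.5 -15.7] dr [ 89.4 -10.2  -0. ] rows 12.6 ikerr 0.000 q [-0.08  0.22  2.23  1.01  0.98 -0.69] marg 0.34
```

Request:
apply_moves(moves=[{"claw": 1, "translation": [0, 0, 40], "dr": [0, 0, 0]}, {"claw": 1, "translation": [0, 0, 85], "dr": [7, -0.8, 0]}, {"claw": 1, "translation": [1, 10, 100], "dr": [45, -5.1, 0]}, {"claw": 1, "translation": [1, 10, 100], "dr": [45, -5.1, 0]}, {"claw": 1, "translation": [1, 10, 100], "dr": [45, -5.1, 0]}, {"claw": 1, "translation": [1, 10, 100], "dr": [45, -5.1, 0]}, {"claw": 1, "translation": [1, 10, 100], "dr": [45, -5.1, 0]}, {"claw": 1, "translation": [3, 23, 80], "dr": [89.4, -10.2, 0]}, {"claw": 1, "translation": [3, 23, 80], "dr": [89.4, -10.2, 0]}, {"claw": 1, "translation": [3, 23, 80], "dr": [89.4, -10.2, 0]}, {"claw": 1, "translation": [3, 23, 80], "dr": [89.4, -10.2, 0]}, {"claw": 1, "translation": [3, 23, 80], "dr": [89.4, -10.2, 0]}])

```text
time: 27.32
tcp_pos: [429.8, 277.7, 117.8]
tcp_rot: [-0.192, 0.713, 0.638, 0.217]
force: [-0.9, 0.4, -3.1]
gripper_width: 34.5
```

Request:
apply_moves(moves=[{"claw": 1, "translation": [0, 0, 0], "dr": [7, -0.8, 0]}, {"claw": 1, "translation": [0, 0, 0], "dr": [12, -1.4, 0]}, {"claw": 1, "translation": [0, 0, 0], "dr": [12, -1.4, 0]}, {"claw": 1, "translation": [0, 0, 0], "dr": [12, -1.4, 0]}])

```text
time: 27.65
tcp_pos: [428.7, 276.8, 115.5]
tcp_rot: [-0.258, 0.689, 0.614, 0.286]
force: [-0.2, -0.2, -1.3]
gripper_width: 34.9
```

```bash
python3 low.py w26
```

```text
t 27.75 p [429.616 277.965 117.207] q [-0.091 -0.022  2.236  0.908  1.122 -0.479] x [0.078 0.699 0.711] y [ 0.994 -0.111  0.   ] z [ 0.079  0.706 -0.703] F [ 0.239  0.744 -1.531] w 34.8
low p [429.786 278.941  21.857] shift [  0.2   1.  -95.3] dr [-0.6  0.1 -0.1] rows 2.3 ikerr 0.000 q [-0.083  0.215  2.231  1.012  0.978 -0.689] marg 0.34
```

View pics/w26.png

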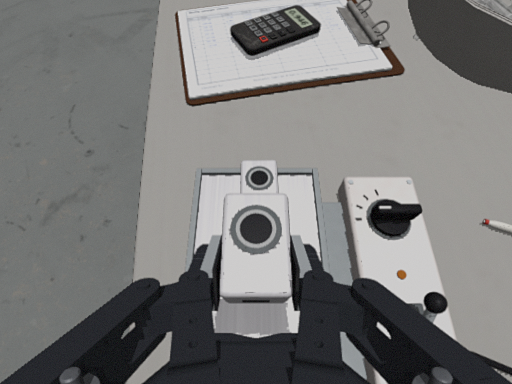

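Request:
apply_moves(moves=[{"claw": 1, "translation": [0, 1, -35], "dr": [-0.6, 0.1, 0]}, {"claw": 1, "translation": [0, 1, -65], "dr": [-0.6, 0.1, 0]}, {"claw": 1, "translation": [0, 1, -82], "dr": [-0.6, 0.1, 0]}, {"claw": 1, "translation": [0, 1, -82], "dr": [-0.6, 0.1, 0]}, {"claw": 1, "translation": [0, 1, -82], "dr": [-0.6, 0.1, 0]}, {"claw": 1, "translation": [0, 1, -82], "dr": [-0.6, 0.1, 0]}, {"claw": 1, "translation": [0, 1, -82], "dr": [-0.6, 0.1, 0]}])

```text
time: 28.33
tcp_pos: [430.8, 279.3, 36.9]
tcp_rot: [-0.253, 0.688, 0.617, 0.285]
force: [0.2, -0.2, -1.5]
gripper_width: 34.6
```

```bash
python3 low.py w27
```

```text
t 28.43 p [430.593 279.099  36.574] q [-0.083  0.177  2.234  0.995  0.997 -0.658] x [0.076 0.705 0.705] y [ 0.994 -0.11   0.003] z [ 0.08   0.7   -0.709] F [-0.329  0.232 -1.631] w 35.0
low p [429.786 278.941  21.857] shift [ -0.8  -0.2 -14.7] dr [-0.1  0.2 -0.1] rows 0.4 ikerr 0.000 q [-0.083  0.215  2.231  1.012  0.978 -0.689] marg 0.34
```

View pics/w27.png

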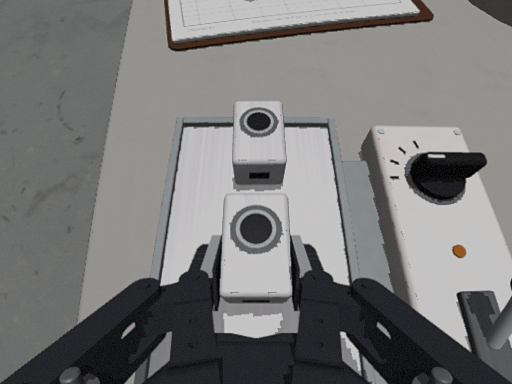

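Request:
apply_moves(moves=[{"claw": 1, "translation": [-0.8, 0, -7], "dr": [0, 0.2, 0]}, {"claw": 1, "translation": [-0.8, 0, -12], "dr": [0, 0.2, 0]}, {"claw": 1, "translation": [-0.8, 0, -14], "dr": [0, 0.2, 0]}, {"claw": 1, "translation": [-0.8, 0, -14], "dr": [0, 0.2, 0]}, {"claw": 1, "translation": [-0.8, 0, -14], "dr": [0, 0.2, 0]}])

```text
time: 28.85
tcp_pos: [430.0, 279.7, 23.4]
tcp_rot: [-0.256, 0.688, 0.616, 0.285]
force: [-4.3, -4.2, 19.1]
gripper_width: 34.5
```

```bash
python3 -c "
from h import *
rec()"
```

```text
t 28.85 p [429.953 279.67   23.433] q [-0.084  0.216  2.229  1.015  0.985 -0.69 ] x [0.08  0.702 0.708] y [ 0.994 -0.11  -0.002] z [ 0.076  0.704 -0.706] F [-4.254 -4.232 19.072] w 34.5
```

Contact confirmed at 19 N. I release and retreat.

Request:
apply_moves(moves=[{"claw": 1, "translation": [0, 0, 0.7], "dr": [0, 0, 0]}, {"claw": -0.22, "translation": [0, 0, 0.7], "dr": [0, 0, 0]}, {"claw": -0.22, "translation": [0, 0, 0.7], "dr": [0, 0, 0]}, {"claw": -0.22, "translation": [0, 0, 0.7], "dr": [0, 0, 0]}, {"claw": -0.22, "translation": [0, 0, 0.7], "dr": [0, 0, 0]}, {"claw": -0.22, "translation": [-1, -10, 11], "dr": [0, 0, 0]}, {"claw": -0.22, "translation": [-4, -30, 32], "dr": [0, 0, 0]}, {"claw": -0.22, "translation": [-7, -60, 62], "dr": [0, 0, 0]}, {"claw": -0.22, "translation": [-9, -90, 100], "dr": [0, 0, 0]}, {"claw": -0.22, "translation": [-9, -90, 110], "dr": [0, 0, 0]}, {"claw": -0.22, "translation": [-9, -90, 110], "dr": [0, 0, 0]}])

```text
time: 29.77
tcp_pos: [422.7, 186.9, 134.6]
tcp_rot: [-0.252, 0.69, 0.616, 0.285]
force: [0.3, 0.2, -0.2]
gripper_width: 52.0
```

```bash
python3 -c "
from h import *
im,d=arm.grab_frame('wrist'); save('w28',im)
im,d=arm.grab_frame('top'); save('top3',cv2.resize(im[150:290,90:310],None,fx=3.4,fy=3.4))"; python3 pick.py "[422.4,-146.5,32]"
```

```text
t 29.87 p [420.028 188.61  131.217] q [-0.313 -0.08   2.252  0.803  1.283 -0.567] x [0.081 0.705 0.704] y [ 0.994 -0.112 -0.002] z [ 0.077  0.7   -0.71 ] F [-0.207  0.79  -0.315] w 52.2
high p [418.908 -96.56  128.062] shift [  -1.1 -285.2   -3.2] dr [-89.9   1.8   8.3] rows 12.6 ikerr 0.000 q [ 0.147  0.003  2.182 -0.858  1.199  0.507] marg 0.38
pre p [418.908 -96.56   68.062] shift [  -1.1 -285.2  -63.2] dr [-89.9   1.8   8.3] rows 12.6 ikerr 0.000 q [ 0.147  0.138  2.191 -0.908  1.108  0.628] marg 0.33
pick p [ 422.361 -145.936   18.565] shift [   2.3 -334.5 -112.7] dr [-89.9   1.8   8.3] rows 12.6 ikerr 0.000 q [ 0.027  0.245  2.206 -1.027  0.971  0.691] marg 0.21
```

View pics/w28.png

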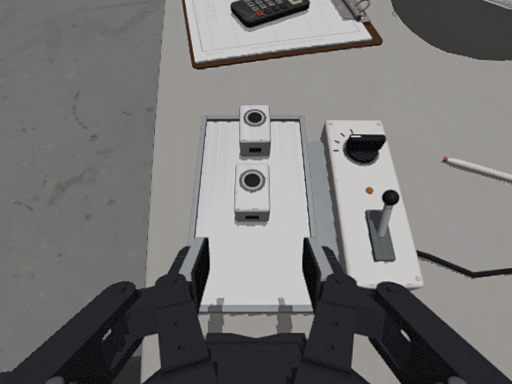

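View pics/top3.png

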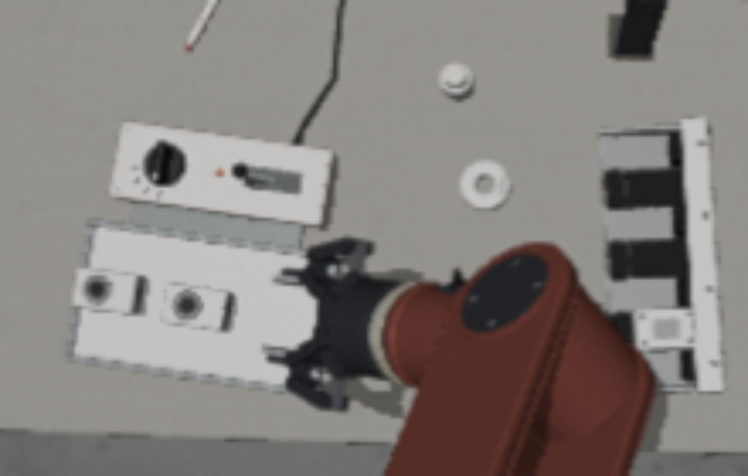

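Head 1 has been displaced toward the plate's +y rim since I placed it. In the top view its left edge is at 75 px, against 97 px before. I measure it and will put it back.

```bash
python3 - <<'E'
from plan import *
im,d=arm.grab_frame('wrist'); o=rec(); T=T_cw('wrist',o); np.savez('pics/w29.npz',im=im,d=d,T=T)
save('w29a',cv2.resize(im[85:235,180:330],None,fx=4.5,fy=4.5,interpolation=cv2.INTER_CUBIC))
P=cloud('wrist',d,T)
for (a,b,c,e) in [(243,108,268,142),(240,168,266,206)]:
    Q=P[b:e,a:c].reshape(-1,3); r=plane(Q); print(r, 'tilt',np.degrees(np.arccos(abs(r[1][2]))))
E
```

```text
t 29.92 p [419.057 189.221 130.324] q [-0.313 -0.079  2.253  0.803  1.282 -0.567] x [0.082 0.705 0.705] y [ 0.994 -0.111 -0.004] z [ 0.075  0.701 -0.71 ] F [-0.329 -0.047 -0.321] w 52.3
(array([436.952, 355.598,  44.456]), array([ 0.991, -0.134, -0.027]), np.float64(2.2646348213632153), 278) tilt 88.43931640919884
(array([425.316, 276.558,  45.637]), array([ 0.991, -0.13 , -0.029]), np.float64(2.0628914105320306), 323) tilt 88.36409604309894
```

View pics/w29a.png

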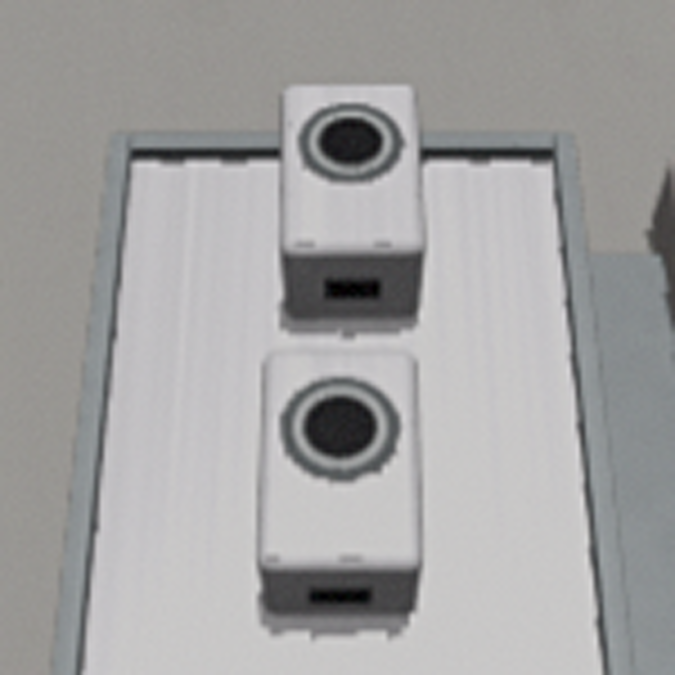

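```bash
python3 - <<'E'
from plan import *
T=np.load('pics/w29.npz')['T']; d=np.load('pics/w29.npz')['d']; P=cloud('wrist',d,T)
f=lambda l,z: onz('wrist',[(180+u/4.5-.4,85+v/4.5-.4) for u,v in l],z,T)
def rel(w): 
    r=w-PC; return np.c_[r@PX,r@PY]
for z in (42,): print('h1 near',rel(f([(283,250),(424,250)],z)),'far',rel(f([(282,88),(416,88)],z)),'far if 47',rel(f([(282,88),(416,88)],47)))
print('h2 near',rel(f([(260,570),(419,570)],42)),'far',rel(f([(265,352),(416,352)],42)))
print('plate far',rel(f([(130,155),(556,155)],10)), 'h1 bottom near', rel(f([(285,320),(418,320)],10)))
for v in range(104,142,4): print(v,P[v,247],rel(P[v,247][None]))
E
```

```text
h1 near [[-15.67  57.43]
 [ 18.51  57.42]] far [[-17.25 110.55]
 [ 17.91 110.51]] far if 47 [[-16.9  105.58]
 [ 17.54 105.55]]
h2 near [[-18.5  -26.93]
 [ 15.17 -26.9 ]] far [[-19.11  27.98]
 [ 15.85  27.98]]
plate far [[-62.59 116.51]
 [ 59.76 116.4 ]] h1 bottom near [[-16.63  59.1 ]
 [ 18.68  59.1 ]]
104 [431.01 390.79  41.09] [[-11.71 111.68]]
108 [430.32 383.26  42.32] [[-11.54 104.12]]
112 [429.74 377.36  42.02] [[-11.44  98.19]]
116 [429.18 371.64  41.62] [[-11.36  92.45]]
120 [428.54 364.59  42.81] [[-11.2   85.37]]
124 [428.02 359.57  41.85] [[-11.14  80.33]]
128 [427.47 353.89  41.75] [[-11.05  74.62]]
132 [426.9  347.85  42.2 ] [[-10.93  68.55]]
136 [426.38 342.48  41.97] [[-10.84  63.16]]
140 [425.91 338.08  40.59] [[-10.81  58.73]]
```

Depth shows head 1 still flat at z≈42, with its centre at plate y≈83 (limit 98). That is inside the spec, so it stays. Next is head 3.

Request:
apply_moves(moves=[{"claw": -0.22, "translation": [0, -140, 60], "dr": [-45, 0.9, 4.1]}, {"claw": -0.22, "translation": [0, -140, 60], "dr": [-45, 0.9, 4.1]}, {"claw": -0.22, "translation": [0, -140, 60], "dr": [-45, 0.9, 4.1]}, {"claw": -0.22, "translation": [0, -140, 60], "dr": [-45, 0.9, 4.1]}, {"claw": -0.22, "translation": [0, -140, 60], "dr": [-45, 0.9, 4.1]}, {"claw": -0.22, "translation": [0, -140, 60], "dr": [-45, 0.9, 4.1]}, {"claw": -0.22, "translation": [0, -285, 5], "dr": [-90, 1.8, 8.3]}, {"claw": -0.22, "translation": [0, -285, 5], "dr": [-90, 1.8, 8.3]}, {"claw": -0.22, "translation": [0, -285, 5], "dr": [-90, 1.8, 8.3]}, {"claw": -0.22, "translation": [0, -285, 5], "dr": [-90, 1.8, 8.3]}, {"claw": -0.22, "translation": [0, -285, 5], "dr": [-90, 1.8, 8.3]}, {"claw": -0.22, "translation": [0, -285, 5], "dr": [-90, 1.8, 8.3]}])

```text
time: 30.92
tcp_pos: [418.7, -96.3, 134.4]
tcp_rot: [0.256, 0.642, 0.682, -0.239]
force: [-1.0, -0.5, -0.3]
gripper_width: 52.2
```

Request:
apply_moves(moves=[{"claw": -0.22, "translation": [0, 0, 0], "dr": [-4, 0, 0]}, {"claw": -0.22, "translation": [0, 0, 0], "dr": [-4, 0, 0]}, {"claw": -0.22, "translation": [0, 0, 0], "dr": [-4, 0, 0]}])

```text
time: 31.17
tcp_pos: [418.2, -94.7, 133.3]
tcp_rot: [0.275, 0.632, 0.676, -0.261]
force: [-0.0, 0.5, -0.4]
gripper_width: 51.8
```

```bash
python3 -c "
from h import *
im,d=arm.grab_frame('wrist'); save('w30',im)
o=rec();np.savez('pics/w30.npz',im=im,d=d,T=T_cw('wrist',o))";python3 pick.py "[422.4,-146.5,32]"; 
```

```text
t 31.22 p [418.953 -95.201 134.524] q [ 0.145 -0.009  2.175 -0.843  1.213  0.489] x [-0.047  0.711 -0.702] y [ 0.998  0.064 -0.003] z [ 0.043 -0.7   -0.712] F [0.747 0.348 0.283] w 51.9
t 31.22 p [418.953 -95.201 134.524] q [ 0.145 -0.009  2.175 -0.843  1.213  0.489] x [-0.047  0.711 -0.702] y [ 0.998  0.064 -0.003] z [ 0.043 -0.7   -0.712] F [0.747 0.348 0.283] w 51.9
high p [418.908 -96.56  128.062] shift [-0.  -1.4 -6.5] dr [-0.4 -0.2  0.3] rows 0.2 ikerr 0.000 q [ 0.147  0.003  2.182 -0.858  1.199  0.507] marg 0.38
pre p [418.908 -96.56   68.062] shift [ -0.   -1.4 -66.5] dr [-0.4 -0.2  0.3] rows 1.6 ikerr 0.000 q [ 0.147  0.138  2.191 -0.908  1.108  0.628] marg 0.33
pick p [ 422.361 -145.936   18.565] shift [   3.4  -50.7 -116. ] dr [-0.4 -0.2  0.3] rows 3.0 ikerr 0.000 q [ 0.027  0.245  2.206 -1.027  0.971  0.691] marg 0.21
```

View pics/w30.png

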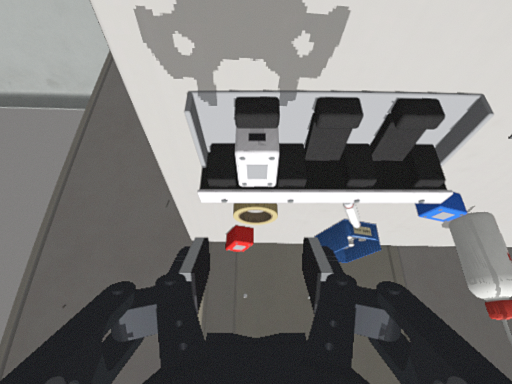

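Request:
apply_moves(moves=[{"claw": -0.22, "translation": [0, -1, -35], "dr": [-0.4, -0.2, 0.3]}, {"claw": -0.22, "translation": [0, -1, -65], "dr": [-0.4, -0.2, 0.3]}, {"claw": -0.22, "translation": [1, -12, -77], "dr": [-0.4, -0.2, 0.3]}, {"claw": -0.22, "translation": [2, -25, -89], "dr": [-0.4, -0.2, 0.3]}, {"claw": -0.22, "translation": [2, -25, -89], "dr": [-0.4, -0.2, 0.3]}, {"claw": -0.22, "translation": [2, -25, -89], "dr": [-0.4, -0.2, 0.3]}, {"claw": -0.22, "translation": [2, -25, -89], "dr": [-0.4, -0.2, 0.3]}])

```text
time: 31.8
tcp_pos: [422.3, -121.2, 48.1]
tcp_rot: [0.281, 0.632, 0.673, -0.26]
force: [-0.5, 0.5, -0.7]
gripper_width: 52.1
```

```bash
python3 pick.py "[422.4,-146.5,32]"
```

```text
t 31.80 p [ 422.261 -121.196   48.078] q [ 0.088  0.179  2.2   -0.959  1.044  0.653] x [-0.042  0.705 -0.708] y [0.998 0.065 0.006] z [ 0.05  -0.706 -0.706] F [-0.518  0.456 -0.673] w 52.1
high p [418.908 -96.56  128.062] shift [-3.4 24.6 80. ] dr [0.  0.3 0.3] rows 2.0 ikerr 0.000 q [ 0.147  0.003  2.182 -0.858  1.199  0.507] marg 0.38
pre p [418.908 -96.56   68.062] shift [-3.4 24.6 20. ] dr [0.  0.3 0.3] rows 0.8 ikerr 0.000 q [ 0.147  0.138  2.191 -0.908  1.108  0.628] marg 0.33
pick p [ 422.361 -145.936   18.565] shift [  0.1 -24.7 -29.5] dr [0.  0.3 0.3] rows 0.9 ikerr 0.000 q [ 0.027  0.245  2.206 -1.027  0.971  0.691] marg 0.21
```

Request:
apply_moves(moves=[{"claw": -0.22, "translation": [0, -9, -10], "dr": [0, 0.3, 0.3]}, {"claw": -0.22, "translation": [0, -18, -20], "dr": [0, 0.3, 0.3]}, {"claw": -0.22, "translation": [0, -25, -28.5], "dr": [0, 0.3, 0.3]}, {"claw": -0.22, "translation": [0, -25, -28.5], "dr": [0, 0.3, 0.3]}, {"claw": -0.22, "translation": [0, -25, -28.5], "dr": [0, 0.3, 0.3]}, {"claw": -0.22, "translation": [0, -25, -28.5], "dr": [0, 0.3, 0.3]}])

```text
time: 32.3
tcp_pos: [422.1, -145.8, 19.2]
tcp_rot: [0.281, 0.629, 0.676, -0.261]
force: [-1.4, -0.2, -0.2]
gripper_width: 52.2
```

```bash
python3 -c "
from h import *
im,d=arm.grab_frame('wrist'); save('w31',im)
o=rec()"
```

```text
t 32.35 p [ 422.214 -145.737   19.262] q [ 0.028  0.243  2.208 -1.029  0.971  0.691] x [-0.051  0.704 -0.708] y [0.997 0.072 0.   ] z [ 0.051 -0.706 -0.706] F [ 0.353  0.56  -0.392] w 52.4
```

View pics/w31.png

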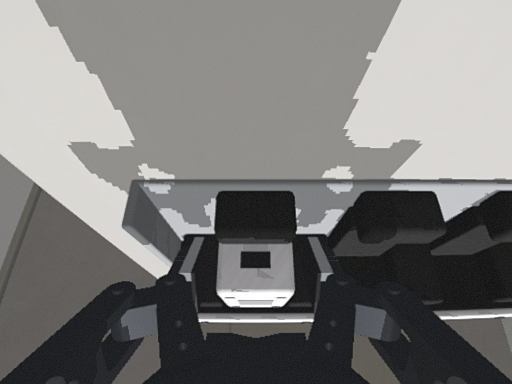

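Request:
apply_moves(force=80, moves=[{"claw": 1, "translation": [0, 0, 0], "dr": [0, 0, 0]}, {"claw": 1, "translation": [0, 0, 0], "dr": [0, 0, 0]}, {"claw": 1, "translation": [0, 0, 0], "dr": [0, 0, 0]}, {"claw": 1, "translation": [0, 0, 0], "dr": [0, 0, 0]}, {"claw": 1, "translation": [0, 0, 0], "dr": [0, 0, 0]}, {"claw": 1, "translation": [0, 1, 3], "dr": [6, 0.4, 0]}, {"claw": 1, "translation": [0, 3, 6], "dr": [12, 0.8, 0]}, {"claw": 1, "translation": [0, 5, 9], "dr": [18, 1.3, 0]}, {"claw": 1, "translation": [0, 5, 9], "dr": [18, 1.3, 0]}, {"claw": 1, "translation": [0, 5, 9], "dr": [18, 1.3, 0]}])

```text
time: 33.18
tcp_pos: [422.9, -139.3, 27.8]
tcp_rot: [0.171, 0.664, 0.711, -0.156]
force: [1.9, 16.3, 1.0]
gripper_width: 34.7
```

```bash
python3 -c "
from h import *
o=rec()"
```

```text
t 33.18 p [ 422.875 -139.332   27.784] q [-0.167  0.052  2.227 -0.623  0.844  0.181] x [-0.061  0.891 -0.45 ] y [0.998 0.07  0.005] z [ 0.036 -0.448 -0.893] F [ 1.855 16.296  1.04 ] w 34.7
```

Request:
apply_moves(moves=[{"claw": 1, "translation": [0, 7, 0], "dr": [0, 0, 0]}, {"claw": 1, "translation": [-1, 14, 1], "dr": [0, 0, 0]}, {"claw": 1, "translation": [-1, 20, 2], "dr": [0, 0, 0]}, {"claw": 1, "translation": [-1, 20, 2], "dr": [0, 0, 0]}, {"claw": 1, "translation": [-1, 21, 10], "dr": [0, 0, 0]}, {"claw": 1, "translation": [-1, 22, 25], "dr": [0, 0, 0]}, {"claw": 1, "translation": [-1, 25, 55], "dr": [0, 0, 0]}, {"claw": 1, "translation": [-1, 30, 90], "dr": [0, 0, 0]}, {"claw": 1, "translation": [-1, 40, 130], "dr": [0, 0, 0]}, {"claw": 1, "translation": [-1, 40, 150], "dr": [0, 0, 0]}, {"claw": 1, "translation": [-1, 40, 150], "dr": [0, 0, 0]}, {"claw": 1, "translation": [-1, 40, 150], "dr": [0, 0, 0]}])

```text
time: 34.18
tcp_pos: [421.6, -100.9, 179.4]
tcp_rot: [0.172, 0.662, 0.712, -0.158]
force: [-0.5, -0.2, -0.9]
gripper_width: 34.9
```

```bash
python3 heldC.py w32 -82
```

```text
t 34.28 p [ 419.587 -100.957  176.373] q [-0.069 -0.222  2.146 -0.504  1.196  0.041] x [-0.066  0.889 -0.454] y [ 0.997  0.072 -0.003] z [ 0.03  -0.453 -0.891] F [-0.802  0.038 -0.993] w 34.8
(array([  8.436,   0.661, -29.604]), array([-0.732,  0.001,  0.682]), np.float64(0.40318371431604), 2003)
(array([ -9.817,   0.891, -31.476]), array([-0.658,  0.001, -0.753]), np.float64(0.1310281256816245), 210)
down angle 42.04564867698093 cx 1.6496804304272992 cz 14.16877117157113 C [-10.714   0.     -9.417]
above p [422.321 211.105  99.65 ] shift [  2.7 312.1 -76.7] dr [75.  -1.7 -9.2] rows 10.6 ikerr 0.000 q [-0.289  0.023  2.265  0.892  1.222 -0.66 ] marg 0.31
stage p [422.321 211.105  39.65 ] shift [   2.7  312.1 -136.7] dr [75.  -1.7 -9.2] rows 10.6 ikerr 0.000 q [-0.289  0.183  2.258  0.943  1.128 -0.792] marg 0.31
```

View pics/w32.png

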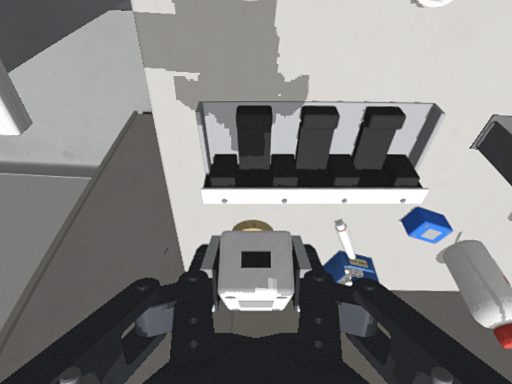

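Request:
apply_moves(moves=[{"claw": 1, "translation": [2, 155, 20], "dr": [37, -1, -4.6]}, {"claw": 1, "translation": [2, 155, 20], "dr": [37, -1, -4.6]}, {"claw": 1, "translation": [2, 155, 20], "dr": [37, -1, -4.6]}, {"claw": 1, "translation": [2, 155, 20], "dr": [37, -1, -4.6]}, {"claw": 1, "translation": [2, 155, 20], "dr": [37, -1, -4.6]}, {"claw": 1, "translation": [3, 312, -20], "dr": [75, -1.7, -9.2]}, {"claw": 1, "translation": [3, 312, -20], "dr": [75, -1.7, -9.2]}, {"claw": 1, "translation": [3, 312, -20], "dr": [75, -1.7, -9.2]}, {"claw": 1, "translation": [3, 312, -20], "dr": [75, -1.7, -9.2]}, {"claw": 1, "translation": [3, 312, -70], "dr": [75, -1.7, -9.2]}, {"claw": 1, "translation": [3, 312, -70], "dr": [75, -1.7, -9.2]}, {"claw": 1, "translation": [3, 312, -70], "dr": [75, -1.7, -9.2]}])

```text
time: 35.28
tcp_pos: [417.7, 211.3, 100.9]
tcp_rot: [-0.276, 0.685, 0.604, 0.3]
force: [-1.5, 0.4, -1.8]
gripper_width: 34.8
```

Request:
apply_moves(moves=[{"claw": 1, "translation": [0, 0, 0], "dr": [0, 0, 0]}, {"claw": 1, "translation": [0, 0, 0], "dr": [0, 0, 0]}, {"claw": 1, "translation": [0, 0, 0], "dr": [0, 0, 0]}])

```text
time: 35.53
tcp_pos: [424.9, 210.7, 109.0]
tcp_rot: [-0.268, 0.682, 0.609, 0.304]
force: [0.3, 0.9, -0.2]
gripper_width: 35.0
```

```bash
python3 heldC.py w33 -82
```

```text
t 35.63 p [424.904 210.911 109.254] q [-0.287  0.001  2.26   0.886  1.232 -0.64 ] x [0.073 0.668 0.741] y [ 0.993 -0.114  0.005] z [ 0.088  0.736 -0.672] F [ 0.3    0.774 -1.239] w 34.9
(array([  8.692,   0.337, -27.675]), array([-0.729, -0.002,  0.684]), np.float64(0.4051124132701364), 1937)
(array([ -9.261,   0.591, -29.826]), array([-0.661, -0.003, -0.751]), np.float64(0.12693681366644327), 210)
down angle 42.25091075373749 cx 2.728920333689608 cz 12.508079078047281 C [-10.43    0.     -7.424]
above p [422.133 209.455 100.729] shift [-2.8 -1.5 -8.5] dr [-0.   0.3  0.1] rows 0.2 ikerr 0.000 q [-0.291  0.018  2.265  0.886  1.224 -0.656] marg 0.31
stage p [422.133 209.455  40.729] shift [ -2.8  -1.5 -68.5] dr [-0.   0.3  0.1] rows 1.6 ikerr 0.000 q [-0.291  0.178  2.259  0.937  1.13  -0.787] marg 0.31
```

View pics/w33.png

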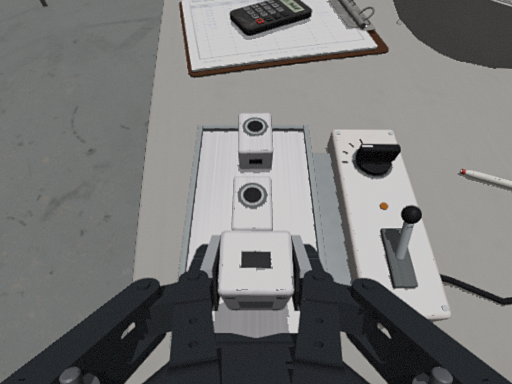

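Request:
apply_moves(moves=[{"claw": 1, "translation": [-3, -1, -30], "dr": [0, 0.3, 0.1]}, {"claw": 1, "translation": [-3, -1, -50], "dr": [0, 0.3, 0.1]}, {"claw": 1, "translation": [-3, -1, -60], "dr": [0, 0.3, 0.1]}, {"claw": 1, "translation": [-3, -1, -60], "dr": [0, 0.3, 0.1]}, {"claw": 1, "translation": [-3, -1, -60], "dr": [0, 0.3, 0.1]}, {"claw": 1, "translation": [-3, -1, -60], "dr": [0, 0.3, 0.1]}, {"claw": 1, "translation": [-3, -1, -60], "dr": [0, 0.3, 0.1]}])

```text
time: 36.22
tcp_pos: [421.7, 209.8, 48.9]
tcp_rot: [-0.271, 0.682, 0.608, 0.302]
force: [-0.4, -0.2, -1.1]
gripper_width: 35.0
```

```bash
python3 -c "
from plan import *
rec(); goto('s',np.load('ps.npy'),np.load('Ms.npy'))"
```

```text
t 36.22 p [421.705 209.838  48.885] q [-0.291  0.156  2.261  0.93   1.143 -0.769] x [0.077 0.667 0.741] y [ 0.994 -0.113 -0.002] z [ 0.083  0.737 -0.671] F [-0.4   -0.174 -1.083] w 35.0
s p [422.133 209.455  40.729] shift [ 0.4 -0.4 -8.2] dr [-0.1 -0.1 -0. ] rows 0.2 ikerr 0.000 q [-0.291  0.178  2.259  0.937  1.13  -0.787] marg 0.31
```

Request:
apply_moves(moves=[{"claw": 1, "translation": [0, 0, -4], "dr": [0, 0, 0]}, {"claw": 1, "translation": [0, 0, -6], "dr": [0, 0, 0]}, {"claw": 1, "translation": [0, 0, -7.7], "dr": [0, 0, 0]}, {"claw": 1, "translation": [0, 0, -7.7], "dr": [0, 0, 0]}, {"claw": 1, "translation": [0, 0, -7.7], "dr": [0, 0, 0]}])

```text
time: 36.63
tcp_pos: [421.6, 210.4, 41.7]
tcp_rot: [-0.272, 0.682, 0.608, 0.303]
force: [-3.1, -2.2, 12.8]
gripper_width: 34.4
```

```bash
python3 -c "
from plan import *
rec()"
```

```text
t 36.63 p [421.613 210.357  41.736] q [-0.292  0.179  2.258  0.939  1.135 -0.787] x [0.078 0.664 0.744] y [ 0.994 -0.113 -0.003] z [ 0.082  0.739 -0.669] F [-3.123 -2.192 12.764] w 34.4
```

Request:
apply_moves(moves=[{"claw": 1, "translation": [0, 0, 0.4], "dr": [0, 0, 0]}, {"claw": -0.22, "translation": [0, 0, 0.4], "dr": [0, 0, 0]}, {"claw": -0.22, "translation": [0, 0, 0.4], "dr": [0, 0, 0]}, {"claw": -0.22, "translation": [0, 0, 0.4], "dr": [0, 0, 0]}, {"claw": -0.22, "translation": [0, 0, 0.4], "dr": [0, 0, 0]}, {"claw": -0.22, "translation": [-2, -15, 13], "dr": [0, 0, 0]}, {"claw": -0.22, "translation": [-4, -32, 28], "dr": [0, 0, 0]}, {"claw": -0.22, "translation": [-7, -60, 53], "dr": [0, 0, 0]}, {"claw": -0.22, "translation": [-7, -60, 60], "dr": [0, 0, 0]}, {"claw": -0.22, "translation": [-7, -60, 60], "dr": [0, 0, 0]}, {"claw": -0.22, "translation": [-7, -60, 60], "dr": [0, 0, 0]}])

```text
time: 37.55
tcp_pos: [413.8, 149.9, 99.8]
tcp_rot: [-0.271, 0.683, 0.608, 0.301]
force: [-0.2, -0.1, -1.0]
gripper_width: 52.2
```

```bash
python3 - <<'E'
from plan import *
im,d=arm.grab_frame('wrist'); save('w34',im); o=rec(); np.savez('pics/w34.npz',im=im,d=d,T=T_cw('wrist',o))
save('w34a',cv2.resize(im[160:270,180:330],None,fx=5,fy=5,interpolation=cv2.INTER_CUBIC))
E
```

```text
t 37.60 p [413.057 150.529  99.261] q [-0.442  0.028  2.26   0.812  1.31  -0.734] x [0.08  0.666 0.742] y [ 0.994 -0.113 -0.006] z [ 0.08   0.737 -0.671] F [ 0.683  0.281 -0.535] w 52.5
```

View pics/w34a.png

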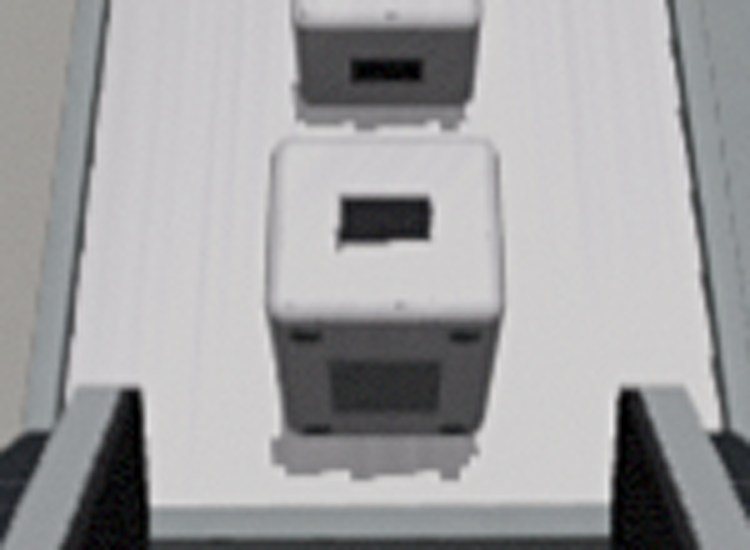

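```bash
python3 regrasp.py pics/w34.npz "[(272,138),(498,138),(266,318),(505,318)]"
```

```text
[419.22 197.78  66.  ] [np.float64(-6.673824341722157), np.float64(-6.628579862973042)]
t 37.60 p [413.057 150.529  99.261] q [-0.442  0.028  2.26   0.812  1.31  -0.734] x [0.08  0.666 0.742] y [ 0.994 -0.113 -0.006] z [ 0.08   0.737 -0.671] F [ 0.683  0.281 -0.535] w 52.5
high p [423.418 234.629 129.826] shift [10.4 84.1 30.6] dr [-92.3  10.3   0.3] rows 13.0 ikerr 0.000 q [ 0.685  0.482  1.592 -0.519  1.674  0.909] marg 0.72
pre p [423.418 234.629  79.826] shift [ 10.4  84.1 -19.4] dr [-92.3  10.3   0.3] rows 13.0 ikerr 0.000 q [ 0.685  0.555  1.598 -0.516  1.605  0.948] marg 0.72
grasp p [418.615 192.475  37.4  ] shift [  5.6  41.9 -61.9] dr [-92.3  10.3   0.3] rows 13.0 ikerr 0.000 q [ 0.637  0.563  1.689 -0.545  1.5    0.965] marg 0.69
```

Request:
apply_moves(moves=[{"claw": -0.22, "translation": [2, 0, 85], "dr": [-14, 1.6, 0]}, {"claw": -0.22, "translation": [2, 0, 85], "dr": [-14, 1.6, 0]}, {"claw": -0.22, "translation": [8, 40, 85], "dr": [-30, 3.5, 0]}, {"claw": -0.22, "translation": [8, 40, 85], "dr": [-30, 3.5, 0]}, {"claw": -0.22, "translation": [10, 84, 85], "dr": [-47, 5.5, 0]}, {"claw": -0.22, "translation": [10, 84, 85], "dr": [-47, 5.5, 0]}, {"claw": -0.22, "translation": [10, 84, 80], "dr": [-92.3, 10.3, 0.3]}, {"claw": -0.22, "translation": [10, 84, 80], "dr": [-92.3, 10.3, 0.3]}, {"claw": -0.22, "translation": [10, 84, 80], "dr": [-92.3, 10.3, 0.3]}, {"claw": -0.22, "translation": [10, 84, 60], "dr": [-92.3, 10.3, 0.3]}, {"claw": -0.22, "translation": [10, 84, 40], "dr": [-92.3, 10.3, 0.3]}, {"claw": -0.22, "translation": [10, 84, 30], "dr": [-92.3, 10.3, 0.3]}])

```text
time: 38.6
tcp_pos: [421.9, 235.0, 127.1]
tcp_rot: [0.198, 0.711, 0.637, -0.223]
force: [-0.1, 0.2, -1.0]
gripper_width: 52.2
```

Request:
apply_moves(moves=[{"claw": -0.22, "translation": [0, 0, 0], "dr": [-7, 0.8, 0]}, {"claw": -0.22, "translation": [0, 0, 0], "dr": [-12, 1.2, 0]}, {"claw": -0.22, "translation": [0, 0, 0], "dr": [-12, 1.2, 0]}, {"claw": -0.22, "translation": [0, 0, 0], "dr": [-12, 1.2, 0]}])

```text
time: 38.93
tcp_pos: [421.7, 234.5, 126.7]
tcp_rot: [0.262, 0.684, 0.613, -0.295]
force: [0.5, -0.4, -0.3]
gripper_width: 52.0
```

```bash
python3 rg2.py w35
```

```text
t 38.98 p [422.599 234.305 128.264] q [ 0.691  0.499  1.583 -0.529  1.687  0.914] x [ 0.076  0.687 -0.723] y [ 0.994 -0.112 -0.001] z [-0.082 -0.718 -0.691] F [ 0.555 -0.293  0.677] w 52.1
pre p [423.418 234.629  79.826] shift [  0.8   0.3 -48.4] dr [ 1.3 -0.2 -0.1] rows 1.2 ikerr 0.000 q [ 0.685  0.555  1.598 -0.516  1.605  0.948] marg 0.72
pre25 p [420.616 210.04   55.078] shift [ -2.  -24.3 -73.2] dr [ 1.3 -0.2 -0.1] rows 1.8 ikerr 0.000 q [ 0.657  0.558  1.653 -0.532  1.544  0.958] marg 0.71
grasp p [418.615 192.475  37.4  ] shift [ -4.  -41.8 -90.9] dr [ 1.3 -0.2 -0.1] rows 2.4 ikerr 0.000 q [ 0.637  0.563  1.689 -0.545  1.5    0.965] marg 0.69
```

View pics/w35.png

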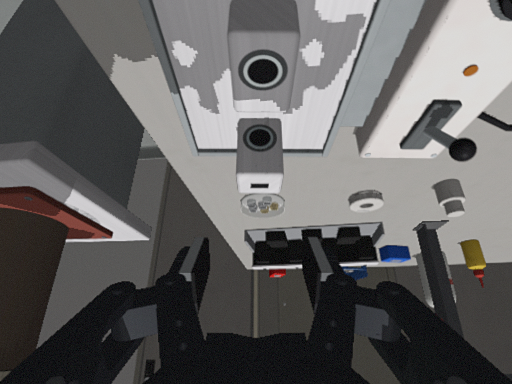

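Request:
apply_moves(moves=[{"claw": -0.22, "translation": [1, 0, -25], "dr": [1.3, -0.2, 0]}, {"claw": -0.22, "translation": [1, 0, -45], "dr": [1.3, -0.2, 0]}, {"claw": -0.22, "translation": [-2, -24, -71], "dr": [1.3, -0.2, 0]}, {"claw": -0.22, "translation": [-2, -24, -71], "dr": [1.3, -0.2, 0]}, {"claw": -0.22, "translation": [-2, -24, -71], "dr": [1.3, -0.2, 0]}, {"claw": -0.22, "translation": [-2, -24, -71], "dr": [1.3, -0.2, 0]}, {"claw": -0.22, "translation": [-2, -24, -71], "dr": [1.3, -0.2, 0]}])

```text
time: 39.57
tcp_pos: [423.0, 211.0, 60.8]
tcp_rot: [0.255, 0.691, 0.615, -0.283]
force: [0.5, -0.4, -0.2]
gripper_width: 51.9
```

```bash
python3 rg2.py w36
```

```text
t 39.62 p [422.944 211.09   60.691] q [ 0.657  0.549  1.651 -0.533  1.548  0.956] x [ 0.084  0.705 -0.705] y [ 0.993 -0.114  0.005] z [-0.077 -0.7   -0.71 ] F [ 0.173 -0.664 -0.485] w 52.0
pre p [423.418 234.629  79.826] shift [ 0.5 23.5 19.1] dr [-0.2  0.3  0. ] rows 0.7 ikerr 0.000 q [ 0.685  0.555  1.598 -0.516  1.605  0.948] marg 0.72
pre25 p [420.616 210.04   55.078] shift [-2.3 -1.1 -5.6] dr [-0.2  0.3  0. ] rows 0.1 ikerr 0.000 q [ 0.657  0.558  1.653 -0.532  1.544  0.958] marg 0.71
grasp p [418.615 192.475  37.4  ] shift [ -4.3 -18.6 -23.3] dr [-0.2  0.3  0. ] rows 0.7 ikerr 0.000 q [ 0.637  0.563  1.689 -0.545  1.5    0.965] marg 0.69
```

View pics/w36.png

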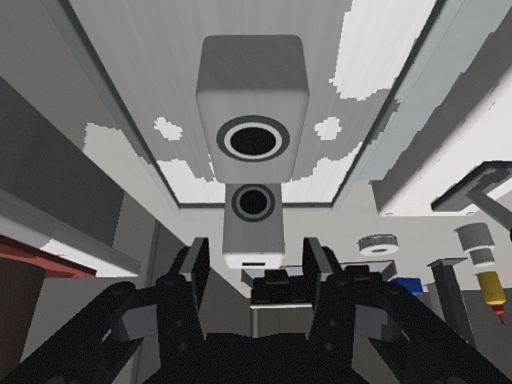

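Request:
apply_moves(moves=[{"claw": -0.22, "translation": [-3.5, -6, -10], "dr": [-0.2, 0.3, 0]}, {"claw": -0.22, "translation": [-3.5, -12, -17], "dr": [-0.2, 0.3, 0]}, {"claw": -0.22, "translation": [-3.5, -17, -22], "dr": [-0.2, 0.3, 0]}, {"claw": -0.22, "translation": [-3.5, -17, -22], "dr": [-0.2, 0.3, 0]}, {"claw": -0.22, "translation": [-3.5, -17, -22], "dr": [-0.2, 0.3, 0]}, {"claw": -0.22, "translation": [-3.5, -17, -22], "dr": [-0.2, 0.3, 0]}])

```text
time: 40.12
tcp_pos: [418.1, 192.9, 36.8]
tcp_rot: [0.255, 0.689, 0.615, -0.288]
force: [-0.4, 0.8, 0.4]
gripper_width: 52.2
```

```bash
python3 rg2.py w37
```

```text
t 40.17 p [418.295 193.089  37.006] q [ 0.638  0.567  1.686 -0.545  1.504  0.965] x [ 0.079  0.7   -0.71 ] y [ 0.993 -0.114 -0.002] z [-0.082 -0.705 -0.704] F [-0.454  0.257  0.381] w 51.9
pre p [423.418 234.629  79.826] shift [ 5.1 41.5 42.8] dr [ 0.2 -0.2  0. ] rows 1.4 ikerr 0.000 q [ 0.685  0.555  1.598 -0.516  1.605  0.948] marg 0.72
pre25 p [420.616 210.04   55.078] shift [ 2.3 17.  18.1] dr [ 0.2 -0.2  0. ] rows 0.6 ikerr 0.000 q [ 0.657  0.558  1.653 -0.532  1.544  0.958] marg 0.71
grasp p [418.615 192.475  37.4  ] shift [ 0.3 -0.6  0.4] dr [ 0.2 -0.2  0. ] rows 0.0 ikerr 0.000 q [ 0.637  0.563  1.689 -0.545  1.5    0.965] marg 0.69
```

View pics/w37.png

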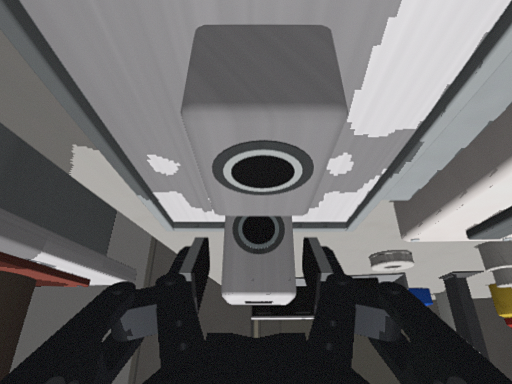

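Request:
apply_moves(moves=[{"claw": 1, "translation": [0.5, 0.5, 0.5], "dr": [0, 0, 0]}, {"claw": 1, "translation": [0.5, 0.5, 0.5], "dr": [0, 0, 0]}, {"claw": 1, "translation": [0.5, 0.5, 0.5], "dr": [0, 0, 0]}, {"claw": 1, "translation": [0.5, 0.5, 0.5], "dr": [0, 0, 0]}, {"claw": 1, "translation": [0.5, 0.5, 0.5], "dr": [0, 0, 0]}, {"claw": 1, "translation": [0.5, 0.5, 0.5], "dr": [0, 0, 0]}])

```text
time: 40.67
tcp_pos: [419.1, 193.8, 37.9]
tcp_rot: [0.255, 0.689, 0.615, -0.287]
force: [1.0, 2.8, 4.9]
gripper_width: 34.6
```

```bash
python3 lay.py -68 "[419.8,197.8,38]"; python3 -c "
from h import *
rec()"
```

```text
C [ 2.78  0.25 -2.89]
high p [422.06 211.03 101.99] shift [ 3.  17.2 64.1] dr [ 89.4 -10.2  -0. ] rows 12.6 ikerr 0.000 q [-0.26 -0.01  2.26  0.85  1.2  -0.59] marg 0.31
low p [422.06 211.03  21.99] shift [  3.   17.2 -15.9] dr [ 89.4 -10.2  -0. ] rows 12.6 ikerr 0.000 q [-0.26  0.2   2.25  0.92  1.07 -0.77] marg 0.32
t 40.67 p [419.093 193.845  37.936] q [ 0.639  0.567  1.683 -0.545  1.505  0.964] x [ 0.079  0.7   -0.709] y [ 0.994 -0.113 -0.001] z [-0.082 -0.705 -0.705] F [1.029 2.794 4.923] w 34.6
```

Request:
apply_moves(moves=[{"claw": 1, "translation": [0, 0, 40], "dr": [0, 0, 0]}, {"claw": 1, "translation": [0, 0, 85], "dr": [7, -0.8, 0]}, {"claw": 1, "translation": [1, 5, 100], "dr": [45, -5.1, 0]}, {"claw": 1, "translation": [1, 5, 100], "dr": [45, -5.1, 0]}, {"claw": 1, "translation": [1, 5, 100], "dr": [45, -5.1, 0]}, {"claw": 1, "translation": [1, 5, 100], "dr": [45, -5.1, 0]}, {"claw": 1, "translation": [1, 5, 100], "dr": [45, -5.1, 0]}, {"claw": 1, "translation": [3, 17, 80], "dr": [89.4, -10.2, 0]}, {"claw": 1, "translation": [3, 17, 80], "dr": [89.4, -10.2, 0]}, {"claw": 1, "translation": [3, 17, 80], "dr": [89.4, -10.2, 0]}, {"claw": 1, "translation": [3, 17, 80], "dr": [89.4, -10.2, 0]}, {"claw": 1, "translation": [3, 17, 80], "dr": [89.4, -10.2, 0]}])

```text
time: 41.67
tcp_pos: [422.1, 210.3, 118.3]
tcp_rot: [-0.192, 0.713, 0.638, 0.217]
force: [-1.8, 0.9, -1.9]
gripper_width: 34.8
```

Request:
apply_moves(moves=[{"claw": 1, "translation": [0, 0, 0], "dr": [7, -0.8, 0]}, {"claw": 1, "translation": [0, 0, 0], "dr": [11.5, -1.4, 0]}, {"claw": 1, "translation": [0, 0, 0], "dr": [11.5, -1.4, 0]}, {"claw": 1, "translation": [0, 0, 0], "dr": [11.5, -1.4, 0]}])

```text
time: 42.0
tcp_pos: [420.9, 209.6, 116.1]
tcp_rot: [-0.255, 0.69, 0.615, 0.284]
force: [-0.1, 0.3, 0.1]
gripper_width: 34.8
```

```bash
python3 low.py w38
```

```text
t 42.10 p [421.682 210.534 117.43 ] q [-0.258 -0.051  2.258  0.834  1.225 -0.564] x [0.078 0.705 0.705] y [ 0.994 -0.111  0.001] z [ 0.079  0.7   -0.71 ] F [-0.644  0.001 -1.08 ] w 34.5
low p [422.056 211.029  21.99 ] shift [  0.4   0.5 -95.4] dr [ 0.   0.1 -0.1] rows 2.3 ikerr 0.000 q [-0.257  0.197  2.255  0.921  1.067 -0.768] marg 0.32
```

View pics/w38.png

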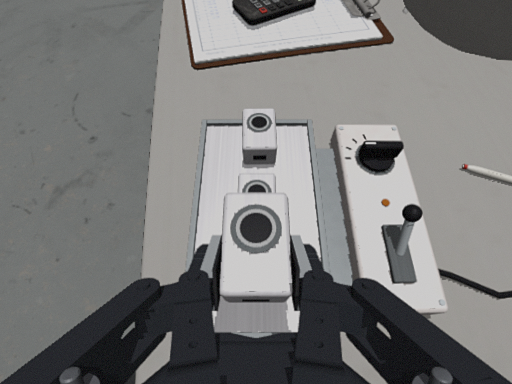

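Request:
apply_moves(moves=[{"claw": 1, "translation": [0, 0, -35], "dr": [0, 0.1, 0]}, {"claw": 1, "translation": [0, 0, -65], "dr": [0, 0.1, 0]}, {"claw": 1, "translation": [0, 0, -82], "dr": [0, 0.1, 0]}, {"claw": 1, "translation": [0, 0, -82], "dr": [0, 0.1, 0]}, {"claw": 1, "translation": [0, 0, -82], "dr": [0, 0.1, 0]}, {"claw": 1, "translation": [0, 0, -82], "dr": [0, 0.1, 0]}, {"claw": 1, "translation": [0, 0, -82], "dr": [0, 0.1, 0]}])

```text
time: 42.68
tcp_pos: [422.9, 210.6, 37.0]
tcp_rot: [-0.254, 0.688, 0.617, 0.285]
force: [0.3, -0.5, -1.3]
gripper_width: 34.9
```

```bash
python3 low.py w39
```

```text
t 42.78 p [422.745 210.383  36.74 ] q [-0.259  0.157  2.258  0.906  1.091 -0.74 ] x [0.077 0.705 0.705] y [ 0.994 -0.11   0.002] z [ 0.08   0.701 -0.709] F [ 0.265 -0.07   0.078] w 34.7
low p [422.056 211.029  21.99 ] shift [ -0.7   0.6 -14.7] dr [-0.   0.2 -0.1] rows 0.4 ikerr 0.000 q [-0.257  0.197  2.255  0.921  1.067 -0.768] marg 0.32
```

View pics/w39.png

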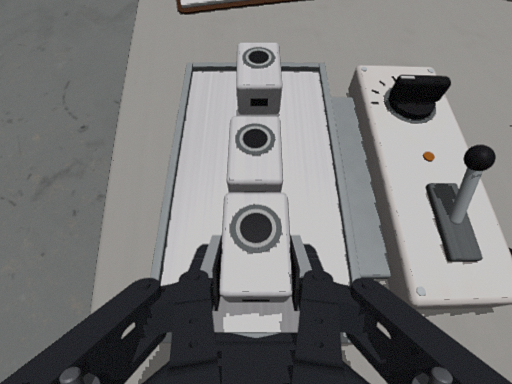

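Request:
apply_moves(moves=[{"claw": 1, "translation": [-0.8, -2, -7], "dr": [0, 0.2, 0]}, {"claw": 1, "translation": [-0.8, -2, -12], "dr": [0, 0.2, 0]}, {"claw": 1, "translation": [-0.8, -2, -13.7], "dr": [0, 0.2, 0]}, {"claw": 1, "translation": [-0.8, -2, -13.7], "dr": [0, 0.2, 0]}, {"claw": 1, "translation": [-0.8, -2, -13.7], "dr": [0, 0.2, 0]}])

```text
time: 43.2
tcp_pos: [422.1, 208.7, 23.5]
tcp_rot: [-0.257, 0.689, 0.615, 0.285]
force: [-3.6, -3.6, 17.1]
gripper_width: 34.6
```

```bash
python3 -c "
from h import *
rec()"
```

```text
t 43.20 p [422.051 208.69   23.515] q [-0.265  0.198  2.253  0.917  1.078 -0.771] x [0.08  0.702 0.708] y [ 0.994 -0.111 -0.003] z [ 0.076  0.704 -0.706] F [-3.614 -3.579 17.133] w 34.6
```

Request:
apply_moves(moves=[{"claw": 1, "translation": [0, 0, 0.7], "dr": [0, 0, 0]}, {"claw": -0.22, "translation": [0, 0, 0.7], "dr": [0, 0, 0]}, {"claw": -0.22, "translation": [0, 0, 0.7], "dr": [0, 0, 0]}, {"claw": -0.22, "translation": [0, 0, 0.7], "dr": [0, 0, 0]}, {"claw": -0.22, "translation": [0, 0, 0.7], "dr": [0, 0, 0]}, {"claw": -0.22, "translation": [-1, -10, 11], "dr": [0, 0, 0]}, {"claw": -0.22, "translation": [-4, -30, 32], "dr": [0, 0, 0]}, {"claw": -0.22, "translation": [-7, -60, 62], "dr": [0, 0, 0]}, {"claw": -0.22, "translation": [-9, -90, 100], "dr": [0, 0, 0]}, {"claw": -0.22, "translation": [-9, -90, 120], "dr": [0, 0, 0]}, {"claw": -0.22, "translation": [-9, -90, 120], "dr": [0, 0, 0]}, {"claw": -0.22, "translation": [-9, -90, 120], "dr": [0, 0, 0]}])

```text
time: 44.2
tcp_pos: [413.0, 117.4, 142.7]
tcp_rot: [-0.254, 0.69, 0.616, 0.284]
force: [0.4, -0.2, -1.2]
gripper_width: 52.0
```

```bash
python3 -c "
from h import *
im,d=arm.grab_frame('wrist'); save('w40',im);o=rec(); np.savez('pics/w40.npz',im=im,d=d,T=T_cw('wrist',o))
im,d=arm.grab_frame('top'); save('top4',cv2.resize(im[150:290,90:310],None,fx=3.4,fy=3.4))"
```

```text
t 44.25 p [411.806 118.309 141.489] q [-0.487 -0.084  2.233  0.727  1.401 -0.656] x [0.081 0.704 0.705] y [ 0.994 -0.111 -0.003] z [ 0.076  0.701 -0.709] F [ 0.255  0.365 -0.526] w 52.2
```

View pics/w40.png

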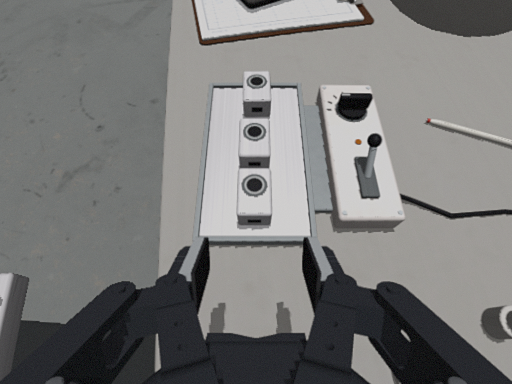

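View pics/top4.png

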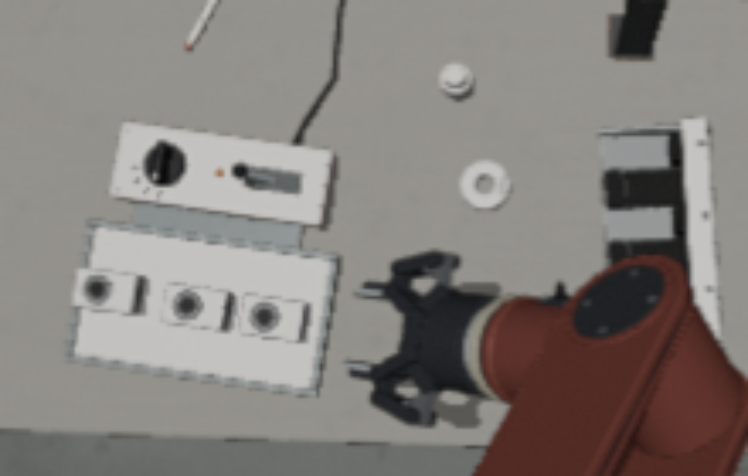

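```bash
python3 - <<'E'
from plan import *
z=np.load('pics/top0.npz'); P=cloud('top',z['d'],T_cw('top'))
for uv in [(150,142),(150,138),(200,142),(150,100),(45,150)]: print(uv,P[uv[1],uv[0]])
# shelf post legs etc near knob
o=rec()
M=tool(0,90,83.5)
a=np.array([0,0,-1.]); y=dirv(83.5); M=np.c_[np.cross(y,a),y,a]
q=goto('above',np.array([555,313,170.]),M,q0=[.39,.3,1.5,0,1.4,-1.07])
E
```

```text
(150, 142) [670.17 226.14 276.83]
(150, 138) [681.97 227.87 273.05]
(200, 142) [672.87  96.26 279.38]
(150, 100) [785.67 235.01 273.47]
(45, 150) [702.58 627.14  40.17]
t 44.30 p [411.101 118.916 140.801] q [-0.486 -0.083  2.233  0.727  1.401 -0.656] x [0.082 0.704 0.706] y [ 0.994 -0.111 -0.005] z [ 0.074  0.702 -0.709] F [ 0.16  -0.546 -0.794] w 51.8
above p [555. 313. 170.] shift [143.9 194.1  29.2] dr [-38.6 -31.2  84.9] rows 13.7 ikerr 0.000 q [ 0.39   0.296  1.553 -0.     1.292 -1.068] marg 1.02
```

Request:
apply_moves(moves=[{"claw": -0.5, "translation": [0, 0, 60], "dr": [-6, -5, 13]}, {"claw": -0.5, "translation": [0, 0, 60], "dr": [-6, -5, 13]}, {"claw": -0.5, "translation": [70, 95, 60], "dr": [-19, -15, 42]}, {"claw": -0.5, "translation": [70, 95, 60], "dr": [-19, -15, 42]}, {"claw": -0.5, "translation": [70, 95, 60], "dr": [-19, -15, 42]}, {"claw": -0.5, "translation": [70, 95, 60], "dr": [-19, -15, 42]}, {"claw": -0.5, "translation": [70, 95, 60], "dr": [-19, -15, 42]}, {"claw": -0.5, "translation": [144, 194, 29], "dr": [-38.6, -31.2, 84.9]}, {"claw": -0.5, "translation": [144, 194, 29], "dr": [-38.6, -31.2, 84.9]}, {"claw": -0.5, "translation": [144, 194, 29], "dr": [-38.6, -31.2, 84.9]}, {"claw": -0.5, "translation": [144, 194, 29], "dr": [-38.6, -31.2, 84.9]}, {"claw": -0.5, "translation": [144, 194, 29], "dr": [-38.6, -31.2, 84.9]}])

```text
time: 45.3
tcp_pos: [554.0, 314.8, 164.9]
tcp_rot: [-0.045, 0.157, 0.986, 0.043]
force: [-0.3, -0.3, 0.1]
gripper_width: 64.2
```

```bash
cat > sel.py <<'E'
from plan import *
import sys
o=rec()
a=np.array([0,0,-1.]); y=dirv(83.5); M=np.c_[np.cross(y,a),y,a]
goto('above',np.array([555,313,170.]),M)
E
python3 sel.py
```

```text
t 45.30 p [553.957 314.772 164.853] q [ 0.331  0.318  1.54   0.121  1.324 -0.955] x [-0.947  0.306  0.102] y [0.314 0.947 0.07 ] z [-0.075  0.098 -0.992] F [-0.28  -0.297  0.141] w 64.2
above p [555. 313. 170.] shift [ 1.  -1.8  5.1] dr [-5.2 -4.9 11.6] rows 1.9 ikerr 0.000 q [ 0.39   0.296  1.553 -0.     1.292 -1.068] marg 1.02
```

Request:
apply_moves(moves=[{"claw": -0.5, "translation": [1, -2, 5], "dr": [-5.2, -4.9, 11.6]}, {"claw": -0.5, "translation": [1, -2, 5], "dr": [-5.2, -4.9, 11.6]}, {"claw": -0.5, "translation": [1, -2, 5], "dr": [-5.2, -4.9, 11.6]}, {"claw": -0.5, "translation": [1, -2, 5], "dr": [-5.2, -4.9, 11.6]}, {"claw": -0.5, "translation": [1, -2, 5], "dr": [-5.2, -4.9, 11.6]}])

```text
time: 45.72
tcp_pos: [555.8, 310.5, 173.9]
tcp_rot: [0.001, 0.062, 0.998, 0.003]
force: [0.0, 0.4, 1.3]
gripper_width: 63.8
```

```bash
python3 sel.py; python3 -c "
from h import *
im,d=arm.grab_frame('wrist'); save('w41',im);o=rec(); np.savez('pics/w41.npz',im=im,d=d,T=T_cw('wrist',o))"
```

```text
t 45.72 p [555.767 310.467 173.928] q [ 0.383  0.287  1.557  0.005  1.293 -1.065] x [-0.992  0.124 -0.002] y [0.124 0.992 0.007] z [ 0.003  0.006 -1.   ] F [0.008 0.433 1.301] w 63.8
above p [555. 313. 170.] shift [-0.8  2.5 -3.9] dr [-0.4  0.2  0.6] rows 0.1 ikerr 0.000 q [ 0.39   0.296  1.553  0.     1.292 -1.068] marg 1.02
t 45.77 p [556.281 310.061 174.355] q [ 0.382  0.286  1.556  0.005  1.293 -1.065] x [-0.992  0.124 -0.003] y [0.124 0.992 0.007] z [ 0.004  0.007 -1.   ] F [ 0.751 -0.406  0.312] w 64.2
```

View pics/w41.png

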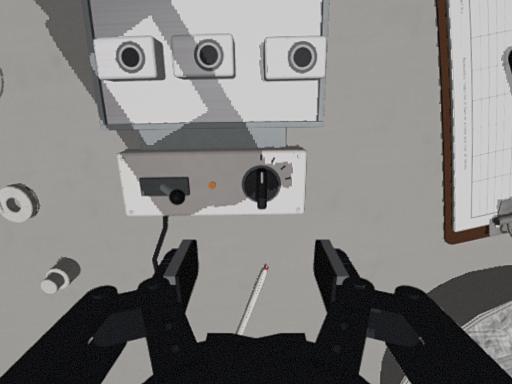

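```bash
python3 -c "
from h import *
im=np.load('pics/w41.npz')['im']
save('w41a',cv2.resize(im[140:225,110:315],None,fx=3.8,fy=3.8,interpolation=cv2.INTER_CUBIC))
save('w41b',cv2.resize(im[0:140,85:335],None,fx=3.2,fy=3.2,interpolation=cv2.INTER_CUBIC))
save('w41k',cv2.resize(im[145:220,220:310],None,fx=8,fy=8,interpolation=cv2.INTER_CUBIC))"
```

```text
(no output)
```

View pics/w41k.png

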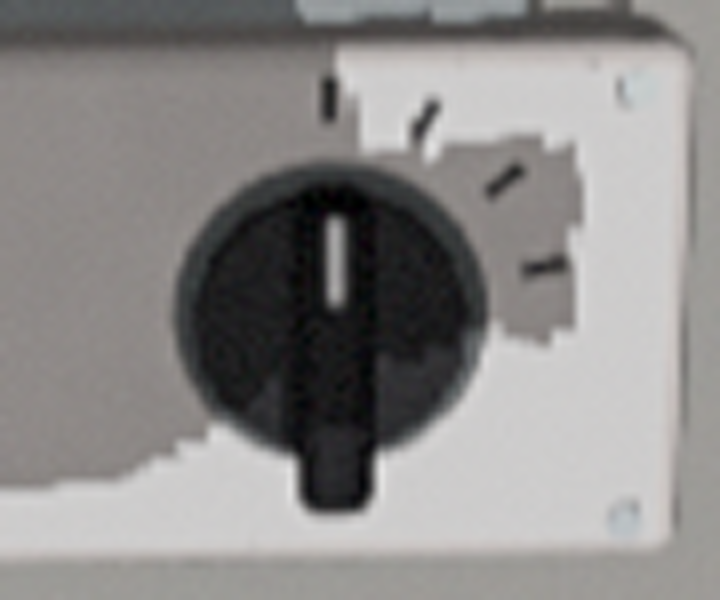

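View pics/w41b.png

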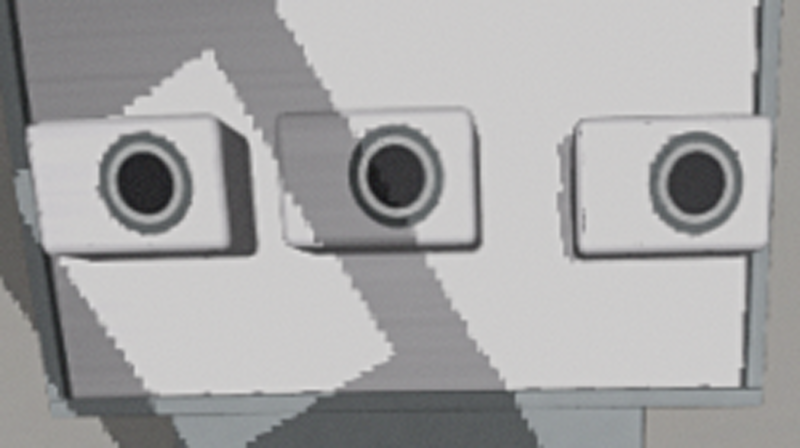

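```bash
python3 - <<'E'
from plan import *
T=np.load('pics/w41.npz')['T']; d=np.load('pics/w41.npz')['d']
def rel(w): 
    r=w-PC; return np.c_[r@PX,r@PY].round(1)
f=lambda l,z: onz('wrist',[(85+u/3.2-.4,0+v/3.2-.4) for u,v in l],z,T)
print('hd1 (right) corners',rel(f([(577,120),(770,117),(577,250),(766,248)],42)).tolist())
print('hd2',rel(f([(280,115),(478,112),(285,245),(478,248)],42)).tolist())
print('hd3 left',rel(f([(30,126),(215,118),(42,248),(228,246)],42)).tolist())
print('plate inner right @10',rel(f([(748,385)],10)),'left@16',rel(f([(68,395)],16)),'right outer 16',rel(f([(762,400)],16)),'left outer',rel(f([(52,408)],16)))
P=cloud('wrist',d,T)
for n,(u0,u1) in dict(h1=(600,760),h2=(290,470),h3=(45,210)).items():
    print(n,[P[int(235/3.2),85+int(u/3.2)][2].round(1) for u in np.linspace(u0,u1,9)])
g=lambda l,z: onz('wrist',[(220+u/8-.4,145+v/8-.4) for u,v in l],z,T)
K=g([(337,200),(337,505)],56); print('bar top ends',K, K.mean(0), np.degrees(np.arctan2(*(K[1]-K[0])[[1,0]])))
print('disc centre',g([(332,312)],36), 'ticks',g([(330,98),(427,120),(505,180),(545,267)],30))
print('bar top z',[P[145+int(v/8),220+int(337/8)] for v in (320,400,480)],'disc z',P[145+40,220+28])
h=lambda l,z: onz('wrist',[(110+u/3.8-.4,140+v/3.8-.4) for u,v in l],z,T)
print('ball px 176,196',onz('wrist',[(176.5,196.5)],70,T),P[196,176], 'box corners',onz('wrist',[(120,152),(304,150)],30,T))
E
```

```text
hd1 (right) corners [[-13.3, 57.8], [-14.0, 111.4], [20.7, 57.7], [20.4, 112.1]]
hd2 [[-15.9, -24.4], [-15.6, 30.5], [18.0, -25.9], [19.8, 29.4]]
hd3 left [[-15.5, -95.5], [-15.7, -42.6], [16.9, -97.1], [17.9, -42.4]]
plate inner right @10 [[ 60.7 116.1]] left@16 [[  60.2 -109.5]] right outer 16 [[ 65.2 119.6]] left outer [[  64.2 -115.6]]
h1 [np.float64(41.9), np.float64(43.2), np.float64(43.0), np.float64(43.6), np.float64(42.9), np.float64(41.8), np.float64(43.5), np.float64(41.8), np.float64(42.2)]
h2 [np.float64(44.0), np.float64(43.4), np.float64(44.1), np.float64(41.2), np.float64(42.7), np.float64(43.1), np.float64(42.6), np.float64(42.8), np.float64(42.3)]
h3 [np.float64(42.6), np.float64(42.4), np.float64(42.0), np.float64(42.6), np.float64(43.3), np.float64(41.9), np.float64(42.3), np.float64(44.0), np.float64(43.2)]
bar top ends [[539.19 320.47  56.  ]
 [577.79 315.92  56.  ]] [558.49 318.19  56.  ] -6.728175694564439
disc centre [[558.63 318.08  36.  ]] ticks [[531.75 321.16  30.  ]
 [536.18 333.31  30.  ]
 [545.36 342.61  30.  ]
 [557.74 346.77  30.  ]]
bar top z [array([554.32, 318.94,  56.32]), array([564.05, 317.76,  57.54]), array([575.13, 316.52,  55.53])] disc z [558.12 304.38  37.06]
ball px 176,196 [[551.34 238.64  70.  ]] [549.   240.31  76.11] box corners [[507.99 176.93  30.  ]
 [530.18 366.1   30.  ]]
```

View pics/w41a.png

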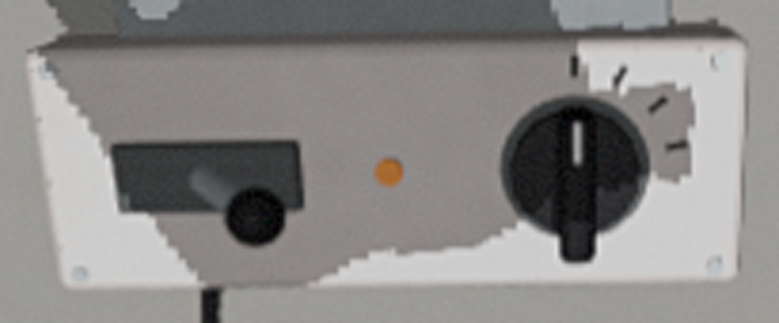

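All three heads lie flat (tops at z≈42–43) inside the rim, lens up. The knob is at (558.5, 318.1), with its bar at azimuth -6.6°. I approach it.

Request:
apply_moves(moves=[{"claw": -0.2, "translation": [2, 8, -40], "dr": [-0.4, 0.2, 0.5]}, {"claw": -0.2, "translation": [2, 8, -80], "dr": [-0.4, 0.2, 0.5]}, {"claw": -0.2, "translation": [2, 8, -100], "dr": [-0.4, 0.2, 0.5]}, {"claw": -0.2, "translation": [2, 8, -100], "dr": [-0.4, 0.2, 0.5]}, {"claw": -0.2, "translation": [2, 8, -100], "dr": [-0.4, 0.2, 0.5]}, {"claw": -0.2, "translation": [2, 8, -100], "dr": [-0.4, 0.2, 0.5]}])

```text
time: 46.27
tcp_pos: [560.3, 318.4, 77.5]
tcp_rot: [0.003, 0.058, 0.998, 0.0]
force: [-1.1, -0.4, 0.5]
gripper_width: 51.3
```

```bash
cat > sel.py <<'E'
from plan import *
import sys
im,d=arm.grab_frame('wrist'); save(sys.argv[1],im)
o=rec()
a=np.array([0,0,-1.]); y=dirv(float(sys.argv[2])); M=np.c_[np.cross(y,a),y,a]
goto('grip',np.array([558.5,318.1,41.]),M)
E
python3 sel.py w42 83.4
```

```text
t 46.32 p [560.832 318.764  78.393] q [ 0.395  0.406  1.597 -0.002  1.132 -1.06 ] x [-0.993  0.114 -0.007] y [0.114 0.993 0.002] z [ 0.007  0.001 -1.   ] F [0.109 0.378 0.411] w 51.1
grip p [558.5 318.1  41. ] shift [ -2.3  -0.7 -37.4] dr [-0.1  0.4 -0. ] rows 0.9 ikerr 0.000 q [ 0.395  0.454  1.611  0.     1.076 -1.06 ] marg 0.88
```

View pics/w42.png

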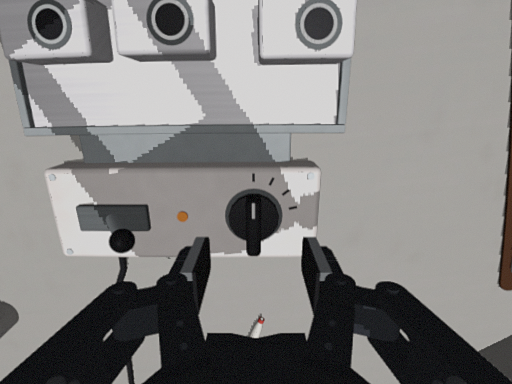

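Request:
apply_moves(moves=[{"claw": -0.2, "translation": [-2, -0.5, -15], "dr": [0, 0.4, 0]}, {"claw": -0.2, "translation": [-2, -0.5, -28], "dr": [0, 0.4, 0]}, {"claw": -0.2, "translation": [-2, -0.5, -36], "dr": [0, 0.4, 0]}, {"claw": -0.2, "translation": [-2, -0.5, -36], "dr": [0, 0.4, 0]}, {"claw": -0.2, "translation": [-2, -0.5, -36], "dr": [0, 0.4, 0]}, {"claw": -0.2, "translation": [-2, -0.5, -36], "dr": [0, 0.4, 0]}])

```text
time: 46.82
tcp_pos: [556.8, 318.0, 39.6]
tcp_rot: [-0.002, 0.057, 0.998, -0.0]
force: [-0.4, 0.2, -0.1]
gripper_width: 51.6
```

```bash
python3 sel.py w43 83.4
```

```text
t 46.87 p [557.135 318.18   40.099] q [ 0.396  0.455  1.612  0.001  1.078 -1.062] x [-0.994  0.113  0.003] y [ 0.113  0.994 -0.001] z [-0.003 -0.    -1.   ] F [-0.375 -0.166  0.249] w 51.2
grip p [558.5 318.1  41. ] shift [ 1.4 -0.1  0.9] dr [ 0.  -0.2 -0.1] rows 0.0 ikerr 0.000 q [ 0.395  0.454  1.611 -0.     1.076 -1.06 ] marg 0.88
```

View pics/w43.png

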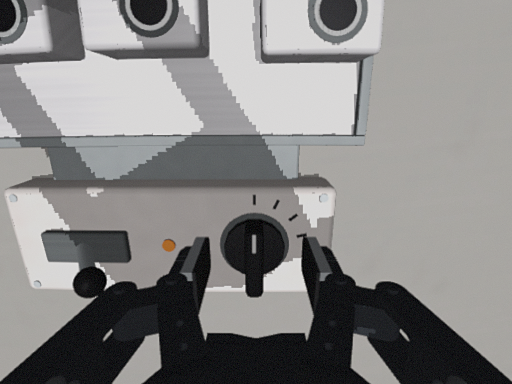

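Request:
apply_moves(force=60, moves=[{"claw": -0.2, "translation": [1, 0, 1], "dr": [0, 0, 0]}, {"claw": 1, "translation": [1, 0, 1], "dr": [0, 0, 0]}, {"claw": 1, "translation": [1, 0, 1], "dr": [0, 0, 0]}, {"claw": 1, "translation": [1, 0, 1], "dr": [0, 0, 0]}, {"claw": 1, "translation": [1, 0, 1], "dr": [0, 0, 0]}, {"claw": 1, "translation": [1, 0, 1], "dr": [0, 0, 0]}, {"claw": 1, "translation": [1, 0, 1], "dr": [0, 0, 0]}, {"claw": 1, "translation": [1, 0, 1], "dr": [0, 0, 0]}, {"claw": 1, "translation": [1, 0, 1], "dr": [0, 0, 0]}])

```text
time: 47.62
tcp_pos: [557.9, 317.1, 41.2]
tcp_rot: [-0.002, 0.057, 0.998, -0.001]
force: [-1.4, -5.9, 6.1]
gripper_width: 8.6
```

```bash
python3 sel.py w44 83.4; python3 -c "
from h import *
print(arm.get_obs()['moment'])"
```

```text
t 47.67 p [557.896 317.137  41.265] q [ 0.394  0.455  1.609 -0.     1.082 -1.063] x [-0.994  0.113  0.004] y [ 0.113  0.994 -0.002] z [-0.004 -0.002 -1.   ] F [-1.462 -4.855  6.093] w 8.3
grip p [558.5 318.1  41. ] shift [ 0.6  1.  -0.3] dr [ 0.1 -0.2 -0.1] rows 0.0 ikerr 0.000 q [ 0.395  0.454  1.611 -0.     1.076 -1.06 ] marg 0.88
[-0.75592019  0.351481    0.03269444]
```

Request:
apply_moves(moves=[{"claw": 1, "translation": [0, -0.5, 0], "dr": [0, 0, -7]}, {"claw": 1, "translation": [0, -0.5, 0], "dr": [0, 0, -14]}, {"claw": 1, "translation": [0, -0.5, 0], "dr": [0, 0, -20]}, {"claw": 1, "translation": [0, -0.5, 0], "dr": [0, 0, -26]}, {"claw": 1, "translation": [0, -0.5, 0], "dr": [0, 0, -32]}, {"claw": 1, "translation": [0, -0.5, 0], "dr": [0, 0, -38]}, {"claw": 1, "translation": [0, -0.5, 0], "dr": [0, 0, -44]}, {"claw": 1, "translation": [0, -0.5, 0], "dr": [0, 0, -51]}, {"claw": 1, "translation": [0, -0.5, 0], "dr": [0, 0, -58]}, {"claw": 1, "translation": [0, -0.5, 0], "dr": [0, 0, -65]}, {"claw": 1, "translation": [0, -0.5, 0], "dr": [0, 0, -71]}, {"claw": 1, "translation": [0, -0.5, 0], "dr": [0, 0, -77.5]}])

```text
time: 48.67
tcp_pos: [559.2, 318.3, 41.3]
tcp_rot: [-0.001, 0.671, 0.741, 0.003]
force: [3.3, 2.1, -1.1]
gripper_width: 8.1
```

Request:
apply_moves(moves=[{"claw": 1, "translation": [0, 0, 0], "dr": [0, 0, 0]}, {"claw": 1, "translation": [0, 0, 0], "dr": [0, 0, 0]}, {"claw": 1, "translation": [0, 0, 0], "dr": [0, 0, 0]}, {"claw": 1, "translation": [0, 0, 0], "dr": [0, 0, 0]}])

```text
time: 49.0
tcp_pos: [559.2, 318.2, 41.3]
tcp_rot: [-0.001, 0.668, 0.744, 0.003]
force: [5.6, 1.6, -0.9]
gripper_width: 8.5
```

```bash
python3 sel.py w45 6.1; python3 -c "
from h import *
print(arm.get_obs()['moment'])"
```

```text
t 49.05 p [559.163 318.234  41.317] q [0.393 0.453 1.613 0.005 1.073 0.282] x [-0.109  0.994  0.005] y [0.994 0.109 0.002] z [ 0.002  0.005 -1.   ] F [ 4.69   2.887 -0.79 ] w 8.4
grip p [558.5 318.1  41. ] shift [-0.7 -0.1 -0.3] dr [-0.3  0.1 -0.1] rows 0.0 ikerr 0.000 q [0.395 0.454 1.611 0.    1.076 0.289] marg 0.88
[ 0.38371098 -0.87708524  0.00427407]
```

View pics/w45.png

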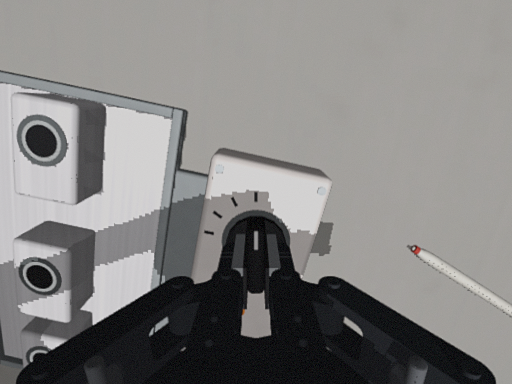

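The pointer is on the third-click tick at (256,197), and the twist moment is near zero. I release and rise.

Request:
apply_moves(moves=[{"claw": -0.2, "translation": [0, 0, 0], "dr": [0, 0, 0]}, {"claw": -0.2, "translation": [0, 0, 0], "dr": [0, 0, 0]}, {"claw": -0.2, "translation": [0, 0, 0], "dr": [0, 0, 0]}, {"claw": -0.2, "translation": [0, 0, 0], "dr": [0, 0, 0]}, {"claw": -0.2, "translation": [0, 0, 0], "dr": [0, 0, 0]}, {"claw": -0.2, "translation": [0, 0, 20], "dr": [0, 0, 0]}, {"claw": -0.2, "translation": [0, 0, 50], "dr": [0, 0, 0]}, {"claw": -0.2, "translation": [0, 0, 90], "dr": [0, 0, 0]}, {"claw": -0.2, "translation": [0, 0, 110], "dr": [0, 0, 0]}, {"claw": -0.2, "translation": [0, 0, 110], "dr": [0, 0, 0]}, {"claw": -0.2, "translation": [0, 0, 110], "dr": [0, 0, 0]}])

```text
time: 49.97
tcp_pos: [558.9, 317.9, 152.9]
tcp_rot: [-0.001, 0.669, 0.743, 0.003]
force: [0.1, 0.5, -0.1]
gripper_width: 51.1
```

```bash
python3 sel.py w46 6.1; python3 -c "
from h import *
im,d=arm.grab_frame('wrist'); save('w46',im); o=rec(); np.savez('pics/w46.npz',im=im,d=d,T=T_cw('wrist',o)); save('w46k',cv2.resize(im[130:384,150:400],None,fx=2.3,fy=2.3))"
```

```text
t 50.02 p [557.686 317.423 150.765] q [0.393 0.324 1.557 0.004 1.261 0.286] x [-0.105  0.994  0.004] y [ 0.994  0.105 -0.001] z [-0.001  0.004 -1.   ] F [-0.9   -0.354 -1.037] w 51.4
grip p [558.5 318.1  41. ] shift [   0.8    0.7 -109.8] dr [-0.2 -0.1  0.1] rows 2.6 ikerr 0.000 q [ 0.395  0.454  1.611 -0.     1.076  0.289] marg 0.88
t 50.07 p [556.944 317.107 149.443] q [0.393 0.325 1.558 0.004 1.261 0.286] x [-0.105  0.994  0.003] y [ 0.994  0.105 -0.003] z [-0.003  0.003 -1.   ] F [ 0.042 -0.551 -0.053] w 51.6
```

View pics/w46.png

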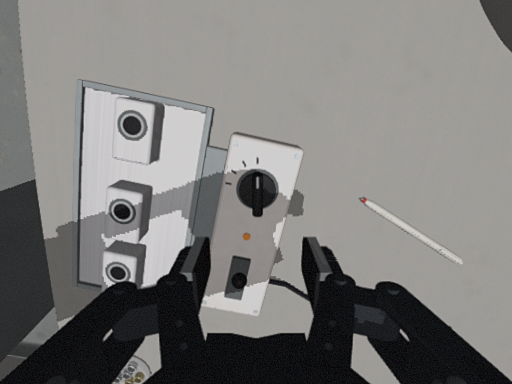

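```bash
python3 - <<'E'
from plan import *
z=np.load('pics/w46.npz'); im=z['im'];T=z['T']
s=8; c=cv2.resize(im[150:225,220:300],None,fx=s,fy=s,interpolation=cv2.INTER_CUBIC); save('w46k',c)
E
```

```text
(no output)
```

View pics/w46k.png

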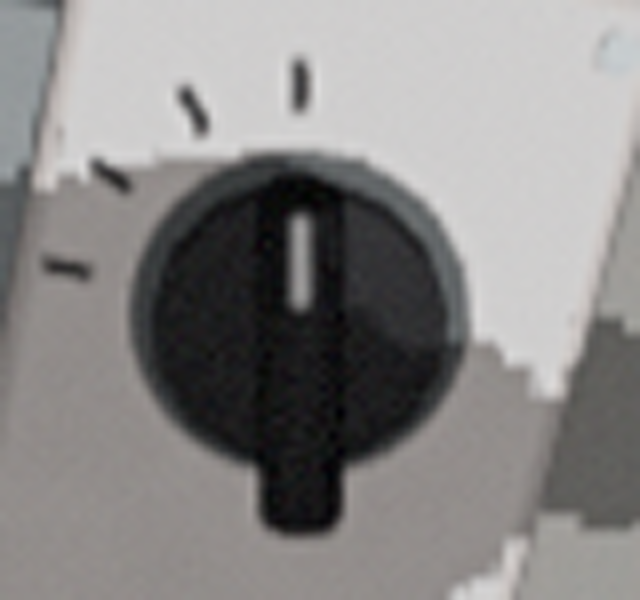

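The selector is exactly on its third tick. Next I close the fingers and place them on the +y side of the lever ball at about (550,239.5,70).

Request:
apply_moves(moves=[{"claw": 1, "translation": [-2, -25, 0], "dr": [0, 0, -7]}, {"claw": 1, "translation": [-4, -50, 0], "dr": [0, 0, -12.5]}, {"claw": 1, "translation": [-4, -51, 0], "dr": [0, 0, -12.5]}, {"claw": 1, "translation": [-4, -51, 0], "dr": [0, 0, -12.5]}, {"claw": 1, "translation": [-4, -51, 0], "dr": [0, 0, -12.5]}, {"claw": 1, "translation": [-4, -51, 0], "dr": [0, 0, -12.5]}, {"claw": 1, "translation": [-4, -51, 0], "dr": [0, 0, -12.5]}, {"claw": 1, "translation": [-4, -51, 0], "dr": [0, 0, -12.5]}])

```text
time: 50.73
tcp_pos: [553.7, 267.2, 150.5]
tcp_rot: [-0.002, 0.746, 0.666, 0.001]
force: [0.2, 0.0, 0.5]
gripper_width: -0.2
```

```bash
cat > iso.py <<'E'
from plan import *
import sys
im,d=arm.grab_frame('wrist'); save(sys.argv[1],im)
o=rec(); np.savez('pics/%s.npz'%sys.argv[1],im=im,d=d,T=T_cw('wrist',o))
a=np.array([0,0,-1.]); y=dirv(-6.5); M=np.c_[np.cross(y,a),y,a]
b=np.array([550,239.5,66.])
goto('start',b+27*PY,M); goto('end',b+(-20.9-8+11)*PY,M)
E
python3 iso.py w47
```

```text
t 50.78 p [553.718 267.109 150.567] q [0.319 0.263 1.632 0.004 1.246 0.43 ] x [0.112 0.994 0.004] y [ 0.994 -0.112 -0.001] z [-0.001  0.004 -1.   ] F [0.024 0.287 0.762] w -0.5
start p [553.056 266.326  66.   ] shift [ -0.7  -0.8 -84.6] dr [-0.2 -0.  -0.1] rows 2.0 ikerr 0.000 q [ 0.32   0.361  1.684 -0.     1.097  0.434] marg 0.89
end p [547.974 221.715  66.   ] shift [ -5.7 -45.4 -84.6] dr [-0.2 -0.  -0.1] rows 2.3 ikerr 0.000 q [ 0.251  0.312  1.746 -0.     1.083  0.365] marg 0.82
```

View pics/w47.png

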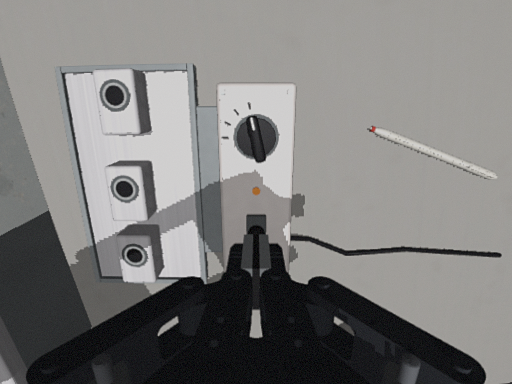

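```bash
python3 - <<'E'
from plan import *
z=np.load('pics/w47.npz'); im=z['im'];T=z['T']; P=cloud('wrist',z['d'],T)
print(onz('wrist',[(256,231)],72,T),P[228,256],P[232,256], onz('wrist',[(256.5,191)],30,T))
save('w47k',cv2.resize(im[175:265,210:300],None,fx=6.5,fy=6.5,interpolation=cv2.INTER_CUBIC))
print(proj('wrist',[[550,239.5,70],[553.1,266.3,66],[553.1,266.3,150]],T))
E
```

```text
[[551.44 242.43  72.  ]] [551.8  245.67  72.91] [551.53 243.29  75.86] [[554.56 265.69  30.  ]]
[[254.74 233.21]
 [254.83 202.73]
 [254.35 251.1 ]]
```

View pics/w47k.png

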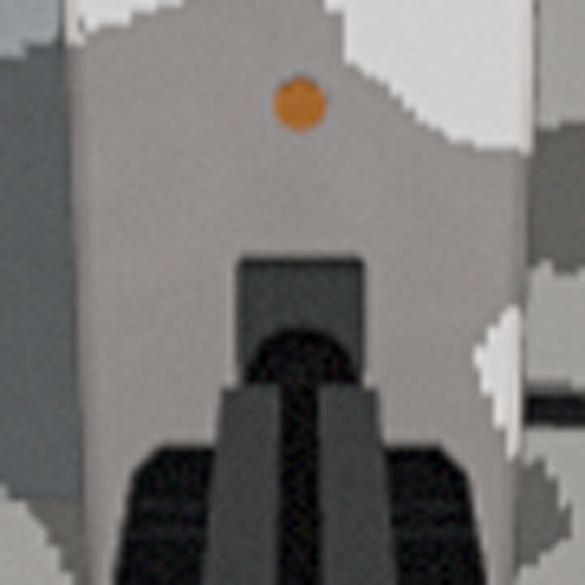

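Request:
apply_moves(moves=[{"claw": 1, "translation": [0, 0, -30], "dr": [0, 0, 0]}, {"claw": 1, "translation": [0, 1, -60], "dr": [0, 0, 0]}, {"claw": 1, "translation": [0, 1, -83], "dr": [0, 0, 0]}, {"claw": 1, "translation": [0, 1, -83], "dr": [0, 0, 0]}, {"claw": 1, "translation": [0, 1, -83], "dr": [0, 0, 0]}, {"claw": 1, "translation": [0, 1, -83], "dr": [0, 0, 0]}])

```text
time: 51.28
tcp_pos: [554.8, 268.0, 69.2]
tcp_rot: [-0.001, 0.746, 0.666, 0.002]
force: [-0.3, -0.7, 0.7]
gripper_width: 0.3
```

```bash
python3 iso.py w48
```

```text
t 51.33 p [555.361 268.13   69.956] q [0.32  0.358 1.678 0.004 1.101 0.431] x [0.113 0.994 0.005] y [ 0.994 -0.113  0.002] z [ 0.003  0.005 -1.   ] F [0.145 0.614 0.273] w 0.3
start p [553.056 266.326  66.   ] shift [-2.3 -1.8 -4. ] dr [-0.3  0.2 -0. ] rows 0.1 ikerr 0.000 q [ 0.32   0.361  1.684 -0.     1.097  0.434] marg 0.89
end p [547.974 221.715  66.   ] shift [ -7.4 -46.4  -4. ] dr [-0.3  0.2 -0. ] rows 1.1 ikerr 0.000 q [ 0.251  0.312  1.746 -0.     1.083  0.365] marg 0.82
```

View pics/w48.png

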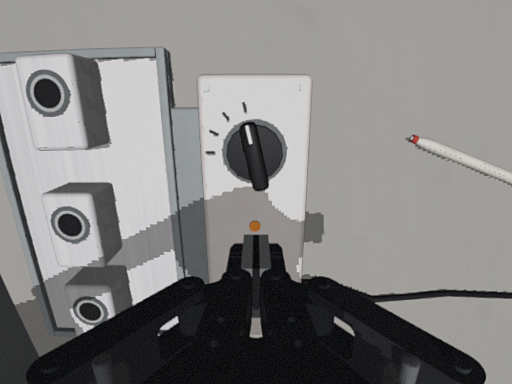

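Now I push in -y, slowly and in small rows, at z≈66.

Request:
apply_moves(moves=[{"claw": 1, "translation": [-2, -1, -3], "dr": [-0.3, 0.2, 0]}, {"claw": 1, "translation": [-3, -7, -3], "dr": [-0.3, 0.2, 0]}, {"claw": 1, "translation": [-4, -14, -3], "dr": [-0.3, 0.2, 0]}, {"claw": 1, "translation": [-5, -20, -3], "dr": [-0.3, 0.2, 0]}, {"claw": 1, "translation": [-5, -26, -3], "dr": [-0.3, 0.2, 0]}, {"claw": 1, "translation": [-6, -32, -3], "dr": [-0.3, 0.2, 0]}, {"claw": 1, "translation": [-7, -38, -3], "dr": [-0.3, 0.2, 0]}, {"claw": 1, "translation": [-7, -43, -3], "dr": [-0.3, 0.2, 0]}, {"claw": 1, "translation": [-7, -46, -3], "dr": [-0.3, 0.2, 0]}, {"claw": 1, "translation": [-7, -47, -3], "dr": [-0.3, 0.2, 0]}, {"claw": 1, "translation": [-7, -47, -3], "dr": [-0.3, 0.2, 0]}])

```text
time: 52.25
tcp_pos: [546.6, 219.9, 64.4]
tcp_rot: [-0.001, 0.746, 0.666, -0.002]
force: [0.1, -0.5, -0.6]
gripper_width: -0.2
```

```bash
python3 iso.py w49
```

```text
t 52.30 p [546.66  220.203  64.463] q [ 0.249  0.314  1.747 -0.     1.085  0.363] x [ 0.114  0.994 -0.002] y [ 0.994 -0.114 -0.004] z [-0.005 -0.002 -1.   ] F [0.862 0.427 0.592] w 0.3
start p [553.056 266.326  66.   ] shift [ 6.4 46.1  1.5] dr [ 0.1 -0.3  0. ] rows 1.1 ikerr 0.000 q [0.32  0.361 1.684 0.    1.097 0.434] marg 0.89
end p [547.974 221.715  66.   ] shift [1.3 1.5 1.5] dr [ 0.1 -0.3  0. ] rows 0.1 ikerr 0.000 q [ 0.251  0.312  1.746 -0.     1.083  0.365] marg 0.82
```

View pics/w49.png

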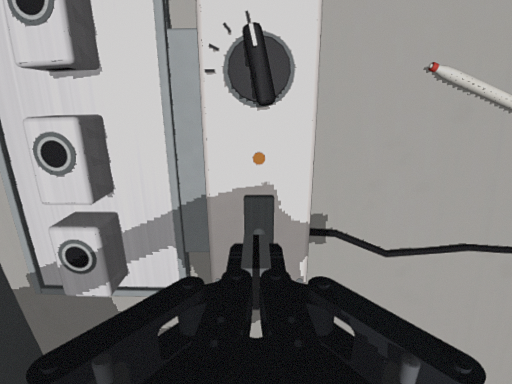

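Request:
apply_moves(moves=[{"claw": 1, "translation": [0, 4, 10], "dr": [0, 0, 0]}, {"claw": 1, "translation": [0, 10, 50], "dr": [0, 0, 0]}, {"claw": 1, "translation": [0, 20, 90], "dr": [0, 0, 0]}, {"claw": 1, "translation": [-10, 50, 130], "dr": [0, 0, 0]}, {"claw": 1, "translation": [-20, 80, 160], "dr": [0, 0, 0]}, {"claw": 1, "translation": [-20, 80, 180], "dr": [0, 0, 0]}, {"claw": 1, "translation": [-20, 80, 180], "dr": [0, 0, 0]}, {"claw": 1, "translation": [-20, 80, 180], "dr": [0, 0, 0]}, {"claw": 1, "translation": [-20, 80, 180], "dr": [0, 0, 0]}])

```text
time: 53.05
tcp_pos: [526.4, 300.6, 244.6]
tcp_rot: [-0.001, 0.746, 0.666, -0.002]
force: [0.1, -0.4, -0.7]
gripper_width: 0.0
```

```bash
python3 -c "
from h import *
im,d=arm.grab_frame('wrist'); save('w50',im);o=rec(); np.savez('pics/w50.npz',im=im,d=d,T=T_cw('wrist',o))
im,d=arm.grab_frame('scene'); save('scene5',cv2.resize(im[110:290,70:340],None,fx=2.9,fy=2.9,interpolation=cv2.INTER_CUBIC)); save('top5',arm.grab_frame('top')[0])"
```

```text
t 53.10 p [526.121 300.077 243.486] q [0.388 0.172 1.559 0.    1.417 0.502] x [ 0.113  0.994 -0.003] y [ 0.994 -0.113 -0.006] z [-0.006 -0.002 -1.   ] F [0.071 0.254 0.311] w 0.3
```

View pics/w50.png

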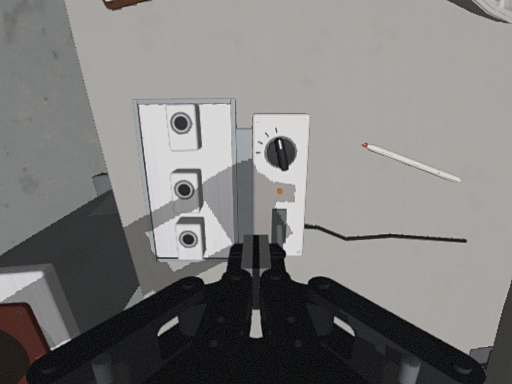

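View pics/scene5.png

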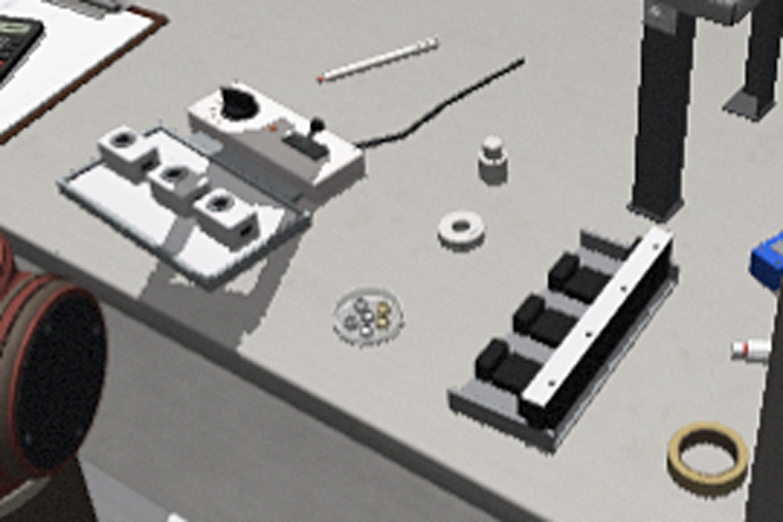

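View pics/top5.png

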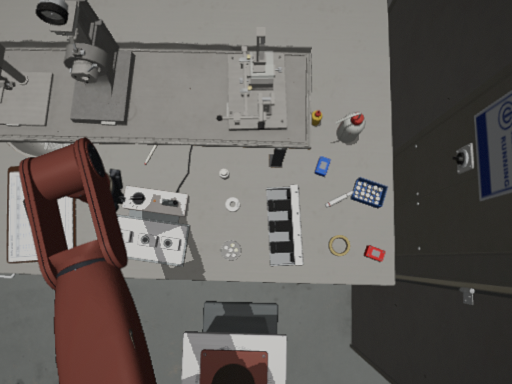

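```bash
python3 - <<'E'
from plan import *
T=T_cw('top'); im=cv2.cvtColor(cv2.imread('pics/top5.png'),cv2.COLOR_BGR2RGB)
print('expected px on/off',proj('top',[[546.3,198.5,70],[551,240,70]],T))
save('top5k',cv2.resize(im[180:270,105:205],None,fx=7,fy=7,interpolation=cv2.INTER_CUBIC))
rec()
E
```

```text
expected px on/off [[172.92 200.75]
 [159.43 198.83]]
t 53.20 p [526.063 299.692 242.81 ] q [0.388 0.173 1.56  0.    1.417 0.502] x [ 0.114  0.994 -0.004] y [ 0.993 -0.114 -0.007] z [-0.007 -0.003 -1.   ] F [ 0.612  0.009 -0.358] w 0.1
```

View pics/top5k.png

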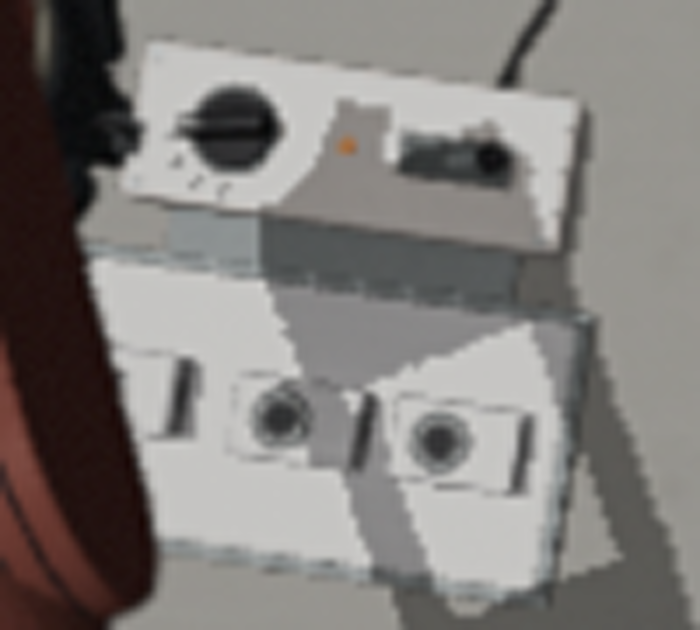

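The ball is at (175,203), matching the predicted "on" position. The selector is on its third tick, the heads lie flat, and the arm is clear of everything, so I hand the job in.

```bash
python3 -c "
from plant import arm
print(arm.job_done())"
```

```text
the job is handed in; nothing more can be done
None
```

The job is done and handed in at about 53 s: all three heads are on the plate lens up, the selector is three clicks on, and the isolator is on. For each head I tilted it out of the case, stood it on end on the plate, regrasped it from the lens side and laid it down.

My last checks:
- **Heads:** all three are flat by depth, with tops at z about 42–43 mm, and inside the rim. Their centres are at about plate y = +82, +0 and −73 mm. The first head was about 15 mm toward the +y rim after I had laid it. It was still flat and inside the limits, so I left it there.
- **Selector:** I turned it 77.2° clockwise, with no residual twist at the end. The pointer sits on the third-click tick.
- **Isolator:** the lever ball is within about 1–2 pixels of where it should be when on.
- **Bystanders:** I saw no change in the dish, ring, master and tape in the pictures, though I did not measure them. The arm was clear of everything.

The measurements that disagreed were the plate centre, which differed by 3–5 mm between views. In the first tilt-out the back wall pushed with 37 N; I eased the later two to 16–19 N.

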